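# Warm the slide packs at 37.0

## Robot

A 6-joint arm with a two-finger parallel gripper is mounted at the origin on a cart in front of the work surface, level with it; the furniture and walls round the work are solid. World frame = base frame: x ahead of the robot, y to its left, z up, the work surface at z = 0. Lengths are in m, angles in rad, forces in N, time in s.
With the tool pointing down it reaches from about 0.15 to 0.775 m from the base axis. Payload 6.1 kg.
Tool frame: the origin (TCP) lies on the mounting face of the last link; the fingertips stand 173 mm ahead of it and the grasp point (between the pads) lies 155 mm ahead of it; z points along the fingers, y is the direction in which the jaws open and shut (so a half turn about z gives the same grasp; the last joint's range is limited). The gripper opens to 85 mm and grips with 20 to 120 N. Pads are 22 mm wide; open, the fingers measure 114 mm over their backs; the gripper's body (76 mm by 85 mm) begins 54 mm behind the grasp point. The pads swing forward as they close: fully open they stand 13 mm farther back than shut.
Start: joints at [1.289, 0.126, -0.04, 1.405, 0, 1.571], TCP at [0.146, 0.504, 0.405] pointing down, gripper open.
Joint ranges: [-2.72, 2.72], [-0.95, 1.95], [-1.27, 1.35], [-1.78, 2.02], [-1.46, 1.47], [-3.14, 3.14]. Speed limits (rad/s): [2.39, 2.39, 3.01, 3.14, 3.14, 3.14].

## Interface

Orientations are given as a unit quaternion [x, y, z, w].
In Python, from plant import telemetry, eyes, order gives the robot as it stands. The module is installed in compiled form; this text tells all that it offers.
- The arm moves only by the tool carry_out, never from a script. Its argument "commands" is a list of rows, each an object with "rot": the turn, a rotation vector about the tool's x, y, z in rad, a list of three; "offset": the shift along the tool's x, y, z in m, a list of three; "grip": the opening, from 0 (shut) to 1 (fully open). In form: [{"rot": [wx, wy, wz], "offset": [tx, ty, tz], "grip": grip}, ...]. A call has 1 to 8 rows; each row shifts and turns the commanded pose from where the row before left it, along the tool's axes as they then stand; what a row does not reach is not made up. A row lasts 1/10 s, in which the tool goes at most 50 mm and 8.59 degrees, less where a joint would pass 70% of its speed; a pose out of reach is approached as far as the arm can. A call with a gripper value outside its range is refused whole. The fingers move at their own pace and stop on an object; the grip force is fixed at half the most. Time passes only in rows, so rows that do not move let the fingers close. It gives the time, the measured TCP pose, the force and the opening at its end, in the units of the state.
- telemetry.get_state(): the state, without advancing time (a new reading comes with each control period).
- eyes.snapshot(name): name is "scene" or "top"; returns (picture, depth): 420x560x3 uint8, red, green, blue; 420x560 float32, m along the optical axis (not along the pixel's ray), 0 where there is no reading.
- eyes.camera_info(name): a dict with "vfov" (degrees; the focal length in pixels is half the picture's height over the tangent of half this angle, whatever the lens; pixels are square), "cx", "cy" (the principal point, pixels), "k1" (the pictures are not rectified: a ray, as slopes to the right and down, at radius r is drawn at 1 + k1 r^2 times it, then the intrinsics apply), "pose" (4x4, takes a point from camera to world coordinates). Camera axes: x right, y down, z forward; pixel columns grow to the right and rows downward; lengths in m; the calibration is good to about 2 mm. A picture is of the moment at which its call begins. camera_info takes no time and is no camera call.
- order.close_job(): hands the job in, once; it reports no verdict.
The state is a dict: "time_s": time; "joint_positions": joint angles; "qd": joint speeds; "joint_torque": joint torques, N m; "tool_pos": TCP position; "eef_rot": TCP orientation; "ft_force": force on the tool from outside, world axes, zero at the start; "ft_torque": the same for the moment, N m; "opening": opening from 0.0 (shut) to 1.0 (fully open).
Only numpy, scipy, OpenCV 4.12 (cv2) and the standard library are available. Lean on these libraries where they do the work, as an engineer would, in place of code of your own. Each camera call takes 0.05 s, during which the arm holds its last target. There are 200 camera calls.

## Task

Lay every slide pack from the mat flat and side by side in the open drawer of the slide warmer, then push the drawer fully home until it clicks. Only then lift the clear guard off the setpoint wheels, set them to 37.0 (3, 7 and 0 uppermost, from left to right) and put the guard back squarely over the wheels. Leave the bottle, the carton and the wooden case where they stand.

Things in the scene. Friction and masses are not known exactly. Their poses are not given: they have to be found in the camera images.
- warmer: Bench slide warmer, cream box 115 mm deep (its x) x 210 mm wide (its y) x 100 mm high, fixed on the worktop. Origin at the centre of its underside; its drawer front faces its own -x (roughly the robot), +y is to the left as seen from the drawer front. A bezel 72 x 176 mm with a curb 4 mm high round the three digit wheels is centred on its top panel (100 mm up).
- drawer (a joint): Warmer's drawer: 0 when fully home, grows (m) as it comes out towards the warmer's -x, stop at 0.105. Slides with about 1 N of friction; a spring detent resists with some 5 to 8 N between 11 and 5 mm from home, then pulls it home and holds it.
- drawer_handle (a point): Middle of the drawer's bar handle: steel bar 8 mm thick, 90 mm long along the warmer's y, 38 mm above the worktop, 22 mm in front of the drawer front (front panel 41 mm high, top edge 54 mm above the worktop, 8 mm thick). Moves with the drawer; 87 mm in front of the warmer's middle when the drawer is home.
- drawer_floor (a point): Centre of the drawer's floor, axes as the warmer's, 18 mm above the worktop. Clear floor 92 mm (x) by 184 mm (y); side and back walls 16 mm high, 4 mm thick. Takes three packs side by side at y = -52, 0, +52 mm, long sides along x. Open, the floor lies in front of the housing front, which stands 57 mm from the warmer's middle and reaches 100 mm up.
- guard_handle (a point): Middle of the top of the guard's grip: grey upright bar 12 mm thick (guard x), 64 mm long (guard y), 22 mm high, centred on top of the guard; this point is 54 mm above the guard's foot.
- guard: Loose clear plastic guard (hood open below) over the digit wheels, 84 mm (x) by 188 mm (y), 32 mm high without its grip, walls 3 mm, 150 g. Origin at the centre of its lower rim. When on, it stands on the warmer's top panel (origin 100 mm above the worktop), over the warmer's centre and turned as the warmer, round the bezel curb with 3 mm of play each way; a half turn fits too.
- pack_0: Pack of glass microscope slides in a paper band, 27 mm (its x) x 76 mm (its y) x 11 mm high, 45 g; origin at the centre of its underside. Starts on the rubber mat right of the magnifier lamp. One of up to three; None when it is not there.
- pack_1: Pack of glass microscope slides in a paper band, 27 mm (its x) x 76 mm (its y) x 11 mm high, 45 g; origin at the centre of its underside. Starts on the rubber mat right of the magnifier lamp. One of up to three; None when it is not there.
- pack_2: Pack of glass microscope slides in a paper band, 27 mm (its x) x 76 mm (its y) x 11 mm high, 45 g; origin at the centre of its underside. Starts on the rubber mat right of the magnifier lamp. One of up to three; None when it is not there.
- wheel_tens (a joint): Black digit wheel, tens (left), 64 mm diameter, 18 mm thick, white digits. Its set digit is uppermost, between white dashes: 0 rad at digit 0, +0.6283 per digit, stops beyond 0 and 9; grows as its top turns towards the warmer's +x. A spring clicks it into each digit (0.11 N m over a crest). Pinch its flat sides, turn the hand about the axle; 32 mm gap to the next wheel.
- wheel_tens_hub (a point): Centre of the tens wheel on its axle, 8 mm below the top panel (92 mm above the worktop), +50 mm along the warmer's y from its middle; the axle lies along the warmer's y. The wheel's top is 32 mm above this point. Behind stands the balance's glass shield (x 0.69 m on, 0.31 m high): the hand may lean towards the robot, but no more than 18 degrees away from it.
- wheel_ones (a joint): Black digit wheel, ones (middle), 64 mm diameter, 18 mm thick, white digits. Its set digit is uppermost, between white dashes: 0 rad at digit 0, +0.6283 per digit, stops beyond 0 and 9; grows as its top turns towards the warmer's +x. A spring clicks it into each digit (0.11 N m over a crest). Pinch its flat sides, turn the hand about the axle; 32 mm gap to the next wheel.
- wheel_ones_hub (a point): Centre of the ones wheel on its axle, 8 mm below the top panel (92 mm above the worktop), +0 mm along the warmer's y from its middle; the axle lies along the warmer's y. The wheel's top is 32 mm above this point. Behind stands the balance's glass shield (x 0.69 m on, 0.31 m high): the hand may lean towards the robot, but no more than 18 degrees away from it.
- wheel_tenths (a joint): Black digit wheel, tenths (right, after the point), 64 mm diameter, 18 mm thick, white digits. Its set digit is uppermost, between white dashes: 0 rad at digit 0, +0.6283 per digit, stops beyond 0 and 9; grows as its top turns towards the warmer's +x. A spring clicks it into each digit (0.11 N m over a crest). Pinch its flat sides, turn the hand about the axle; 32 mm gap to the next wheel.
- wheel_tenths_hub (a point): Centre of the tenths wheel on its axle, 8 mm below the top panel (92 mm above the worktop), -50 mm along the warmer's y from its middle; the axle lies along the warmer's y. The wheel's top is 32 mm above this point. Behind stands the balance's glass shield (x 0.69 m on, 0.31 m high): the hand may lean towards the robot, but no more than 18 degrees away from it.
- mat: Black rubber bench mat 250 (x) x 150 (y) x 3 mm under the packs, fixed; origin at the centre of its underside.
- magnifier: Magnifier lamp fixed in the middle of the worktop between the mat and the warmer: foot and lamp head span x 0.34 to 0.75 m and y -0.16 to +0.12 m; the head is up to 0.18 m high for x below 0.55 m, the spring arm behind it (x above 0.55 m) up to 0.34 m. Carry things across above the head, in front of the arm.
- dropper_bottle: Bystander: amber dropper bottle with red bulb, 49 mm diameter, 132 mm high, left of the warmer; origin at the centre of its underside.
- slide_carton: Bystander: blue carton 67 x 112 x 55 mm behind the mat; origin at the centre of its underside.
- wood_case: Bystander: small varnished wooden case 73 x 84 x 46 mm, left of the warmer; origin at the centre of its underside.
Not all that is in view belongs to the job. There is more than one size of the guard; the one meant has the size given above.

How it is judged:
By the outcome, as a careful person would: the job done as asked, in the order asked, and still so for the second after the job is handed in, with the robot touching nothing.
Of pack_0, pack_1, pack_2 only 2 to 3 are there at a start; the rules pass over those that are not, and their reading is None.
At some moment in a run one of pack_0, pack_1, pack_2 may be knocked a few centimetres aside while the robot is not near it.
It also fails if it takes over 210 s, if anything falls off the work surface, if the arm or the gripper's body presses on something with over 40 N, if the wrist force passes 120 N, or if a joint passes its speed limit or range.

## Working session

There is one attempt and no reset: what is moved stays moved. The work goes in short steps, Python scripts to look and compute and a tool call to move; the robot and the scene stay as the last step left them, time stands still between calls to the robot, and variables do not carry over. Pictures are saved under pics/ and viewed, about 12 in all and at most 16, crops included, and the job is handed in when it is done.

Besides the shell and the picture viewer there is one more tool, called after "Request:" as a command line: name --argument value ..., lists and objects as JSON in quotes. carry_out: Moves the arm, as the interface text tells. Its arguments: {"type":"object","properties":{"commands":{"type":"array","items":{"type":"object","properties":{"rot":{"type":"array","items":{"type":"number"}},"offset":{"type":"array","items":{"type":"number"}},"grip":{"type":"number"}}}}},"required":["commands"]}

```bash
mkdir -p pics
cat > h.py <<'E'
import numpy as np, cv2
from plant import telemetry, eyes, order
from scipy.spatial.transform import Rotation as R
def snap(n):
    p,d=eyes.snapshot(n); return p,d
def save(p,name,crop=None,s=1):
    if crop: p=p[crop[1]:crop[3],crop[0]:crop[2]]
    p=cv2.resize(p,None,fx=s,fy=s,interpolation=cv2.INTER_CUBIC)
    cv2.imwrite('pics/'+name,p[:,:,::-1])
def K(n):
    i=eyes.camera_info(n); f=210/np.tan(np.radians(i['vfov'])/2); return i,f
def ray(n,uv):
    i,f=K(n); uv=np.atleast_2d(np.float64(uv)); q=(uv-[i['cx'],i['cy']])/f; x=q.copy()
    for _ in range(20): x=q/(1+i['k1']*(x**2).sum(1,keepdims=True))
    return np.c_[x,np.ones(len(x))],np.array(i['pose'])
def at_z(n,uv,z):
    r,T=ray(n,uv); w=r@T[:3,:3].T; t=(z-T[2,3])/w[:,2]; return T[:3,3]+w*t[:,None]
def cloud(n,d):
    h,w=d.shape; v,u=np.mgrid[:h,:w]; r,T=ray(n,np.c_[u.ravel(),v.ravel()])
    P=(r*d.reshape(-1,1))@T[:3,:3].T+T[:3,3]; P[d.ravel()==0]=np.nan; return P.reshape(h,w,3)
def proj(n,P):
    i,f=K(n);T=np.array(i['pose']);c=(np.atleast_2d(P)-T[:3,3])@T[:3,:3];x=c[:,:2]/c[:,2:]
    x=x*(1+i['k1']*(x**2).sum(1,keepdims=True)); return x*f+[i['cx'],i['cy']]
def st():
    s=telemetry.get_state(); r=R.from_quat(s['eef_rot']); return s,np.array(s['tool_pos']),r
E
python3 - <<'E'
from h import *
for n in('scene','top'):
    p,d=snap(n); np.savez(n+'0.npz',p=p,d=d); save(p,n+'0.png',s=1.4); i,f=K(n); print(n,f,np.round(i['pose'],3).tolist(),i['k1'],i['cx'],i['cy'])
s,t,r=st(); print(t,r.as_matrix().round(3),s['opening'],s['ft_force'])
E
```

```text
scene 474.9766837663419 [[-0.799, -0.261, 0.542, -0.472], [-0.601, 0.367, -0.71, 1.529], [-0.014, -0.893, -0.45, 0.942], [0.0, 0.0, 0.0, 1.0]] 0.0007146202075918816 279.78262612034814 211.94369546344527
top 463.26769076471334 [[0.01, -0.997, 0.082, 0.407], [-1.0, -0.011, -0.01, 0.204], [0.011, -0.082, -0.997, 1.908], [0.0, 0.0, 0.0, 1.0]] -0.04926414518356247 279.21374309384953 211.82908958999275
[0.14597095 0.50418982 0.40400707] [[-0.961  0.278 -0.   ]
 [ 0.278  0.961 -0.001]
 [-0.    -0.001 -1.   ]] 1.0022598065325925 [ 0.22199532 -0.18487986 -0.09848791]
```

View pics/scene0.png

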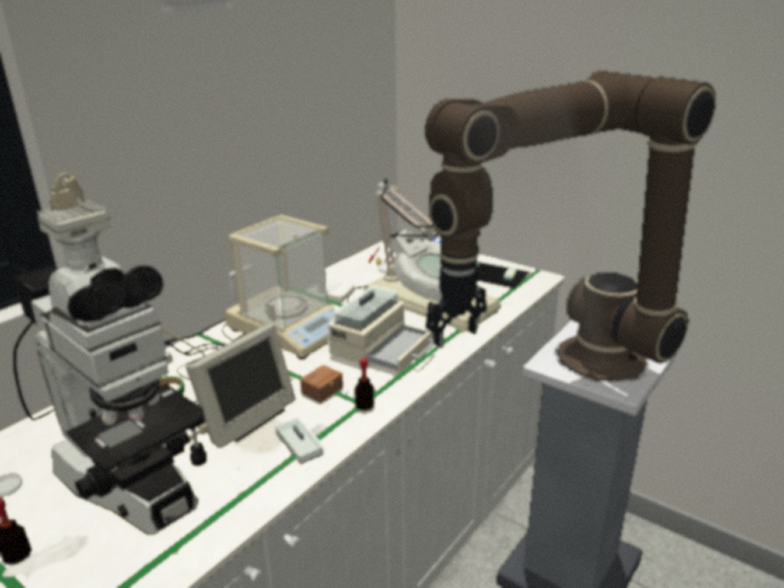

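View pics/top0.png

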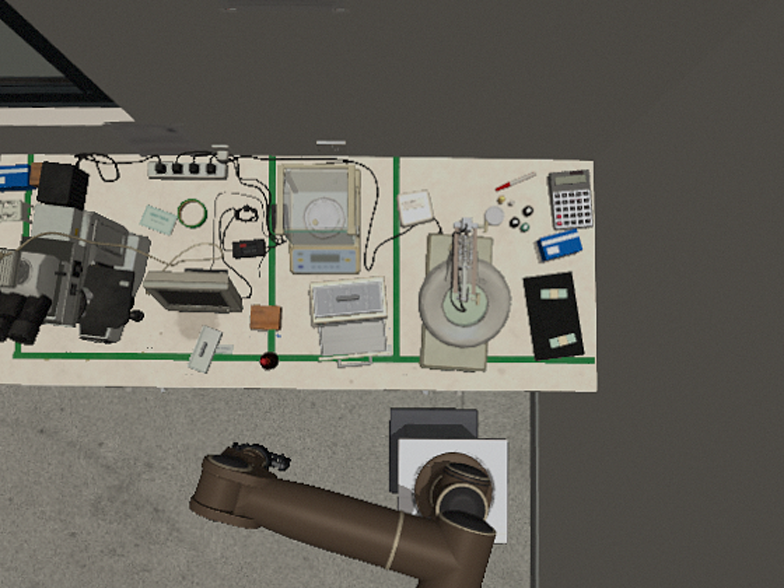

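The scene view shows the warmer around (370,325) with its drawer open. In the top view the warmer is at (348,302), its drawer at (352,338) and the handle at (354,363). Two packs lie on the black mat, at (555,294) and (565,341). There are two guards: the one on the warmer (346,298), and a smaller one left of the bottle at (207,349). I'll measure both and enlarge them.

Run:
```python
from h import *
z=np.load('top0.npz');p,d=z['p'],z['d'];C=cloud('top',d)
# crop warmer + pack
a=cv2.resize(p[190:270,205:290],None,fx=5,fy=5,interpolation=cv2.INTER_CUBIC)
b=cv2.resize(p[190:270,370:430],None,fx=5,fy=5,interpolation=cv2.INTER_CUBIC)
save(np.hstack([a,b]),'crop1.png')
def rect(m,name,sub=None):
    n,l,s,c=cv2.connectedComponentsWithStats(m.astype(np.uint8))
    for k in range(1,n):
        if s[k,4]<25: continue
        q=C[l==k]; zz=np.nanmedian(q[:,2]); v,u=np.where(l==k)
        r=cv2.minAreaRect(np.float32(q[:,:2][~np.isnan(q[:,0])]*1000)); print(name,s[k,4],c[k].round(1),'z',zz.round(4),[np.round(x,1) for x in r])
X,Y,Z=C[...,0],C[...,1],C[...,2]
box=(Y>0.1)&(Y<0.75)&(X>0.3)&(X<0.75)
rect(box&(Z>0.09)&(Z<0.112),'wtop'); rect(box&(Z>0.12)&(Z<0.14),'guardtop');rect(box&(Z>0.02)&(Z<0.045),'low'); rect(box&(Z>0.014)&(Z<0.07),'drawer')
mat=(Y<-0.15)&(Y>-0.5)&(X>0.2)&(X<0.65)
rect(mat&(p.max(2)<70),'mat')
M=cv2.morphologyEx((mat&(p.max(2)<70)).astype(np.uint8),cv2.MORPH_CLOSE,np.ones((25,25)))
rect((M>0)&(p.max(2)>100),'pack')
print('handle/bottle'); rect(box&(Z>0.115)&(X<0.5),'hi')
```

```text
wtop 29 [230.1 173.9] z 0.0966 [array([705.1, 378.9]), array([  2.7, 107.3]), np.float64(0.6)]
wtop 472 [249.6 215. ] z 0.0995 [array([549.7, 304.6]), array([115.7, 210.2]), np.float64(5.9)]
wtop 54 [150.3 213.7] z 0.1043 [array([543.6, 691. ]), array([111.7,  10.6]), np.float64(86.0)]
guardtop 975 [248.1 212.8] z 0.1317 [array([549.3, 304.6]), array([ 84.3, 187.6]), np.float64(6.1)]
guardtop 48 [145. 211.] z 0.1306 [array([551.3, 701.8]), array([ 7. , 93.9]), np.float64(0.1)]
low 277 [177.1 176.5] z 0.0295 [array([703.1, 608.7]), array([ 51.9, 101.9]), np.float64(6.0)]
low 226 [234.9 190.7] z 0.0399 [array([650.9, 365.2]), array([ 91., 222.]), np.float64(20.3)]
low 25 [260.8 185.8] z 0.0272 [array([667.2, 260.7]), array([58.5,  9.8]), np.float64(8.9)]
low 198 [189.9 225.8] z 0.0412 [array([502.2, 546.2]), array([69.2, 84.5]), np.float64(0.6)]
low 65 [157.3 220.4] z 0.0347 [array([522.1, 683.2]), array([126.3,  11.4]), np.float64(88.1)]
low 38 [274.3 237.9] z 0.0291 [array([455.3, 205. ]), array([89.2, 13.2]), np.float64(5.9)]
low 96 [259.2 240.8] z 0.0228 [array([445.9, 268.5]), arr
[... 985 characters left out ...]
4(5.5)]
drawer 361 [146.6 247.8] z 0.0218 [array([404.6, 724.2]), array([ 60.4, 132.4]), np.float64(75.9)]
drawer 86 [193.2 256.6] z 0.0554 [array([375.8, 531.9]), array([48. , 44.5]), np.float64(2.3)]
mat 1796 [394.3 225.6] z 0.0029 [array([ 513.4, -296. ]), array([247.7, 150.5]), np.float64(7.9)]
mat 25 [426. 244.] z -0.0099 [array([ 438.2, -429.1]), array([  6.8, 100.1]), np.float64(89.4)]
pack 645 [419.1 226. ] z 0.0001 [array([ 502.8, -393.7]), array([213.1,  68.9]), np.float64(0.3)]
pack 129 [395.3 209.3] z 0.0134 [array([ 579.2, -295.3]), array([28.8, 80.8]), np.float64(4.1)]
pack 122 [401.4 242.8] z 0.0141 [array([ 441.5, -319.2]), array([27.5, 81.6]), np.float64(15.0)]
handle/bottle
```

View pics/crop1.png

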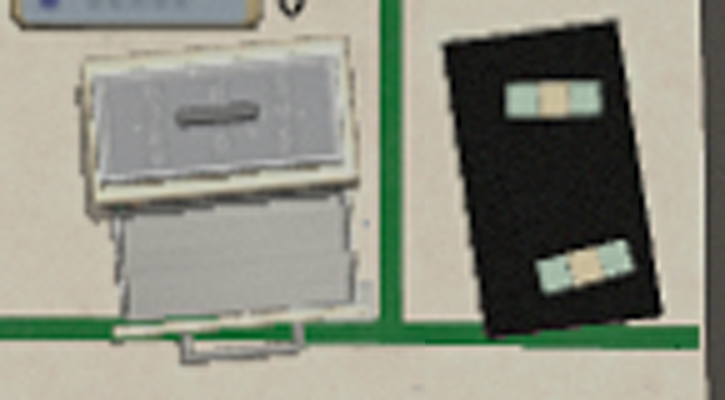

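The crop shows the guard with the grey bar on the warmer. It measures 84.3 x 187.6 mm, so it is the one meant. The other guard, at (207,349) in the full picture, is much smaller. The drawer is open and empty, and two packs lie on the mat: A at crop (553,100) and B at (587,266). The warmer is at (0.550, 0.305) with a yaw of about 5.9°, and the drawer is out about 97 mm.

```bash
cat >> h.py <<'E'
import json
def down(a,tilt=0):  # a: heading of tool y (deg); tilt: turn about tool y (deg)
    a=np.radians(a); y=np.array([np.cos(a),np.sin(a),0]); z=np.array([0,0,-1.]); x=np.cross(y,z)
    return R.from_matrix(np.c_[x,y,z])*R.from_rotvec([0,np.radians(tilt),0])
def plan(wps,grip,step=.044,ang=.12,start=None):
    "wps: list of (TCP pos, Rotation[, step]); prints rows from the measured pose"
    if start is None: s,p,r=st()
    else: p,r=start
    rows=[]
    for w in wps:
        P,Q=np.array(w[0]),w[1]; sp=w[2] if len(w)>2 else step
        n=max(1,int(np.ceil(max(np.linalg.norm(P-p)/sp,(r.inv()*Q).magnitude()/ang))))
        for k in range(n):
            f=1/(n-k); o=np.round(r.inv().apply((P-p)*f),3); t=np.round((r.inv()*Q).as_rotvec()*f,3)
            rows.append({"rot":(t+0.).tolist(),"offset":(o+0.).tolist(),"grip":grip}); p=p+r.apply(o); r=r*R.from_rotvec(t)
    for k in range(0,len(rows),8): print(json.dumps(rows[k:k+8]))
    print(len(rows),p.round(4)); return p,r
def packs():
    p,d=snap('top');C=cloud('top',d);X,Y=C[...,0],C[...,1]
    mat=(Y<-0.15)&(Y>-0.5)&(X>0.2)&(X<0.75); D=(mat&(p.max(2)<70)&(C[...,2]<.03)).astype(np.uint8)
    n,l,s,c=cv2.connectedComponentsWithStats(D); k=1+s[1:,4].argmax(); h=cv2.convexHull(np.argwhere(l==k)[:,::-1].astype(np.int32)); M=np.zeros_like(D); cv2.fillPoly(M,[h],1)
    n,l,s,c=cv2.connectedComponentsWithStats(((M>0)&(p.max(2)>100)).astype(np.uint8))
    for k in range(1,n):
        if s[k,4]>40:
            uv=np.argwhere(l==k)[:,::-1]; r=cv2.minAreaRect(np.float32(at_z('top',uv,.014)[:,:2]*1000)); print('pack',s[k,4],c[k].round(1),[np.round(x,1) for x in r],'mean',at_z('top',c[k],.014).round(4))
    return p,d,C
E
python3 - <<'E'
from h import *
packs(); plan([([.4415,-.319,.40],down(15))],.6)
E
```

```text
pack 129 [395.3 209.3] [array([ 578.7, -294. ]), array([29. , 75.6]), np.float64(0.7)] mean [[ 0.5798 -0.2953  0.014 ]]
pack 123 [401.4 242.7] [array([ 441.9, -319.4]), array([26.8, 76.9]), np.float64(14.4)] mean [[ 0.4421 -0.3193  0.014 ]]
[{"rot": [0.0, 0.0, 0.051], "offset": [-0.026, -0.035, 0.0], "grip": 0.6}, {"rot": [0.0, 0.0, 0.051], "offset": [-0.027, -0.034, 0.0], "grip": 0.6}, {"rot": [0.0, 0.0, 0.051], "offset": [-0.029, -0.033, 0.0], "grip": 0.6}, {"rot": [0.0, 0.0, 0.051], "offset": [-0.031, -0.031, 0.0], "grip": 0.6}, {"rot": [0.0, 0.0, 0.051], "offset": [-0.032, -0.03, 0.0], "grip": 0.6}, {"rot": [0.0, 0.0, 0.051], "offset": [-0.034, -0.028, 0.0], "grip": 0.6}, {"rot": [0.0, 0.0, 0.052], "offset": [-0.035, -0.026, 0.0], "grip": 0.6}, {"rot": [0.0, 0.0, 0.051], "offset": [-0.036, -0.024, 0.0], "grip": 0.6}]
[{"rot": [0.0, 0.0, 0.052], "offset": [-0.038, -0.022, 0.0], "grip": 0.6}, {"rot": [0.0, 0.0, 0.051], "offset": [-0.039, -0.02, 0.0], "grip": 0.6}, {"rot": [0.0, 0.0, 0.052], "offset": [-0.04, -0.018, 0.0], "grip": 0.6}, {"rot": [0.0, 0.0, 0.051], "offset": [-0.041, -0.016, 0.001], "grip": 0.6}, {"rot": [0.0, 0.0, 0.052], "offset": [-0.041, -0.014, 0.0], "grip": 0.6}, {"rot": [0.0, 0.0, 0.051], "offset": [-0.042, -0.012, 0.001], "grip": 0.6}, {"rot": [0.0, 0.0, 0.052], "offset": [-0.043, -0.01, 0.0], "grip": 0.6}, {"rot": [0.0, 0.0, 0.051], "offset": [-0.043, -0.008, 0.001], "grip": 0.6}]
[{"rot": [0.0, 0.0, 0.052], "offset": [-0.043, -0.006, 0.0], "grip": 0.6}, {"rot": [0.0, 0.0, 0.051], "offset": [-0.044, -0.003, 0.001], "grip": 0.6}, {"rot": [0.0, 0.001, 0.052], "offset": [-0.044, -0.001, 0.0], "grip": 0.6}, {"rot": [-0.001, 0.0, 0.051], "offset": [-0.043, 0.001, 0.001], "grip": 0.6}]
20 [ 0.4412 -0.3191  0.3999]
```

Request:
carry_out --commands '[{"rot":[0,0,0.051],"offset":[-0.026,-0.035,0],"grip":0.6},{"rot":[0,0,0.051],"offset":[-0.027,-0.034,0],"grip":0.6},{"rot":[0,0,0.051],"offset":[-0.029,-0.033,0],"grip":0.6},{"rot":[0,0,0.051],"offset":[-0.031,-0.031,0],"grip":0.6},{"rot":[0,0,0.051],"offset":[-0.032,-0.03,0],"grip":0.6},{"rot":[0,0,0.051],"offset":[-0.034,-0.028,0],"grip":0.6},{"rot":[0,0,0.052],"offset":[-0.035,-0.026,0],"grip":0.6},{"rot":[0,0,0.051],"offset":[-0.036,-0.024,0],"grip":0.6}]'

```text
time_s: 0.95
tool_pos: [0.2635, 0.1734, 0.4047]
eef_rot: [0.339, 0.941, 0.0, 0.0]
ft_force: [1.1, -0.2, -0.5]
opening: 0.602
```

Request:
carry_out --commands '[{"rot":[0,0,0.052],"offset":[-0.038,-0.022,0],"grip":0.6},{"rot":[0,0,0.051],"offset":[-0.039,-0.02,0],"grip":0.6},{"rot":[0,0,0.052],"offset":[-0.04,-0.018,0],"grip":0.6},{"rot":[0,0,0.051],"offset":[-0.041,-0.016,0],"grip":0.6},{"rot":[0,0,0.052],"offset":[-0.041,-0.014,0],"grip":0.6},{"rot":[0,0,0.051],"offset":[-0.042,-0.012,0],"grip":0.6},{"rot":[0,0,0.052],"offset":[-0.043,-0.01,0],"grip":0.6},{"rot":[0,0,0.051],"offset":[-0.043,-0.008,0],"grip":0.6}]'

```text
time_s: 1.75
tool_pos: [0.3831, -0.1564, 0.4046]
eef_rot: [0.525, 0.851, 0.0, 0.0]
ft_force: [0.1, 1.2, 0.7]
opening: 0.598
```

Request:
carry_out --commands '[{"rot":[0,0,0.052],"offset":[-0.043,-0.006,0],"grip":0.6},{"rot":[0,0,0.051],"offset":[-0.044,-0.003,0],"grip":0.6},{"rot":[0,0,0.052],"offset":[-0.044,-0.001,0],"grip":0.6},{"rot":[0,0,0.051],"offset":[-0.043,0.001,0],"grip":0.6},{"rot":[0,0,0],"offset":[0,0,0],"grip":0.6},{"rot":[0,0,0],"offset":[0,0,0],"grip":0.6}]'

```text
time_s: 2.35
tool_pos: [0.4412, -0.3197, 0.4036]
eef_rot: [0.609, 0.793, 0.0, -0.001]
ft_force: [0.2, 0.9, 0.5]
opening: 0.596
```

Run:
```python
from h import *
s,p,r=st(); print(p,r.as_matrix().round(3).tolist(),s['joint_positions'],s['opening'],s['ft_force'])
packs()
print(proj('top',p+r.apply([0,0,.155])))
```

```text
[ 0.4412072  -0.31969168  0.40361506] [[-0.258, 0.966, -0.002], [0.966, 0.258, 0.002], [0.002, -0.001, -1.0]] [-6.27087402e-01  1.64831781e-01  3.62256158e-03  1.41186629e+00
  2.31738986e-04  6.82772492e-01] 0.5963568262365596 [0.24321265 0.91776618 0.45691043]
pack 129 [395.3 209.3] [array([ 578.7, -294. ]), array([29. , 75.6]), np.float64(0.7)] mean [[ 0.5798 -0.2953  0.014 ]]
pack 119 [401.7 242.7] [array([ 442. , -319.9]), array([26.8, 75.9]), np.float64(14.4)] mean [[ 0.4422 -0.3205  0.014 ]]
[[419.26091594 241.98980987]]
```

Request:
carry_out --commands '[{"rot":[0,0,0],"offset":[0.006,0.001,0.042],"grip":0.6},{"rot":[0,0,0],"offset":[0,0,0.045],"grip":0.6},{"rot":[0,0,0],"offset":[0,0,0.045],"grip":0.6},{"rot":[0,0,0],"offset":[0,0,0.045],"grip":0.6},{"rot":[0,0,0],"offset":[0,0,0.03],"grip":0.6},{"rot":[0,0,0],"offset":[0,0,0.017],"grip":0.6},{"rot":[0,0,0],"offset":[0,0,0],"grip":0.6}]'

```text
time_s: 3.1
tool_pos: [0.4393, -0.3107, 0.1787]
eef_rot: [0.608, 0.794, -0.0, -0.002]
ft_force: [-0.2, 1.0, 0.1]
opening: 0.602
```

Request:
carry_out --commands '[{"rot":[0,0,0],"offset":[0,0,0],"grip":0.1},{"rot":[0,0,0],"offset":[0,0,0],"grip":0.1},{"rot":[0,0,0],"offset":[0,0,0],"grip":0.1},{"rot":[0,0,0],"offset":[0,0,0],"grip":0.1},{"rot":[0,0,0],"offset":[0,0,0],"grip":0.1}]'

```text
time_s: 3.6
tool_pos: [0.4412, -0.313, 0.1828]
eef_rot: [0.609, 0.794, 0.0, 0.001]
ft_force: [-1.6, 2.6, 7.5]
opening: 0.273
```

Request:
carry_out --commands '[{"rot":[0,0,0],"offset":[0,0,0],"grip":0.1},{"rot":[0,0,0],"offset":[0,0,-0.005],"grip":0.1},{"rot":[0,0,0],"offset":[0,0,-0.035],"grip":0.1},{"rot":[0,0,0],"offset":[0,0,-0.045],"grip":0.1},{"rot":[0,0,0],"offset":[0,0,-0.045],"grip":0.1},{"rot":[0,0,0],"offset":[0,0,-0.045],"grip":0.1},{"rot":[0,0,0],"offset":[0,0,-0.045],"grip":0.1}]'

```text
time_s: 4.3
tool_pos: [0.4402, -0.3127, 0.4035]
eef_rot: [0.609, 0.793, -0.0, 0.001]
ft_force: [0.5, -1.0, -0.4]
opening: 0.274
```

Run:
```python
from h import *
s,p,r=st(); print(p,s['opening'],s['ft_force'])
packs()
q,d=snap('scene'); uv=proj('scene',p+r.apply([0,0,.165]))[0]; print(uv); u,v=uv.astype(int); save(q,'s1.png',(max(u-50,0),max(v-60,0),u+50,v+40),5)
```

```text
[ 0.4401547  -0.31269386  0.40353914] 0.2742195177212895 [ 0.54098245 -1.04709013 -0.40630446]
pack 129 [395.3 209.3] [array([ 578.7, -294. ]), array([29. , 75.6]), np.float64(0.7)] mean [[ 0.5798 -0.2953  0.014 ]]
pack 45 [411.6 242.8] [array([ 441.3, -361.2]), array([24.6, 29.4]), np.float64(0.5)] mean [[ 0.4422 -0.3616  0.014 ]]
[366.84244309 147.91962829]
```

View pics/s1.png

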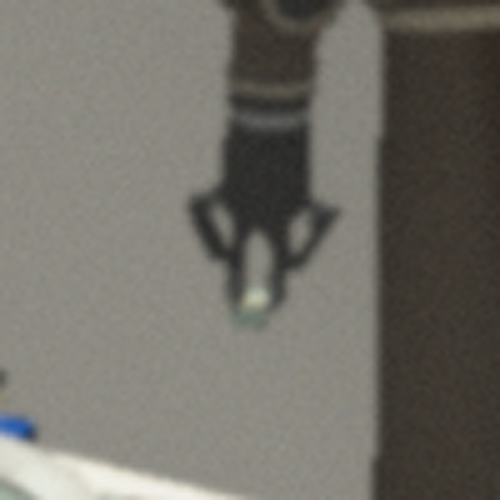

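The pack is visible between the fingertips, at crop (252,303), so the grasp holds. Next I carry it to slot y = +52.

```bash
cat >> h.py <<'E'
WC=np.array([.5497,.3046]);WY=5.9
def W(x,y,z):
    a=np.radians(WY); return [WC[0]+x*np.cos(a)-y*np.sin(a),WC[1]+x*np.sin(a)+y*np.cos(a),z]
E
python3 - <<'E'
from h import *
e=plan([(W(-.115,.052,.40),down(95.9))],.1); print(W(-.115,.052,.4))
E
```

```text
[{"rot": [0.0, 0.001, -0.094], "offset": [0.043, 0.011, 0.0], "grip": 0.1}, {"rot": [0.0, 0.001, -0.094], "offset": [0.041, 0.015, 0.0], "grip": 0.1}, {"rot": [0.0, 0.001, -0.094], "offset": [0.04, 0.018, 0.0], "grip": 0.1}, {"rot": [0.0, 0.001, -0.094], "offset": [0.038, 0.022, 0.0], "grip": 0.1}, {"rot": [0.0, 0.001, -0.094], "offset": [0.036, 0.025, 0.001], "grip": 0.1}, {"rot": [0.0, 0.001, -0.094], "offset": [0.033, 0.029, 0.001], "grip": 0.1}, {"rot": [0.0, 0.001, -0.094], "offset": [0.03, 0.032, 0.0], "grip": 0.1}, {"rot": [0.0, 0.001, -0.094], "offset": [0.027, 0.034, 0.001], "grip": 0.1}]
[{"rot": [0.0, 0.001, -0.094], "offset": [0.024, 0.037, 0.001], "grip": 0.1}, {"rot": [0.0, 0.001, -0.094], "offset": [0.02, 0.039, 0.0], "grip": 0.1}, {"rot": [0.0, 0.001, -0.094], "offset": [0.017, 0.041, 0.001], "grip": 0.1}, {"rot": [0.0, 0.001, -0.094], "offset": [0.013, 0.042, 0.001], "grip": 0.1}, {"rot": [0.0, 0.0, -0.095], "offset": [0.008, 0.043, 0.0], "grip": 0.1}, {"rot": [0.0, 0.001, -0.094], "offset": [0.005, 0.043, 0.001], "grip": 0.1}, {"rot": [0.001, 0.0, -0.095], "offset": [0.0, 0.044, 0.0], "grip": 0.1}]
15 [0.43   0.3447 0.4001]
[np.float64(0.42996396411858806), np.float64(0.34450340475955965), 0.4]
```

Request:
carry_out --commands '[{"rot":[0,0,-0.094],"offset":[0.043,0.011,0],"grip":0.1},{"rot":[0,0,-0.094],"offset":[0.041,0.015,0],"grip":0.1},{"rot":[0,0,-0.094],"offset":[0.04,0.018,0],"grip":0.1},{"rot":[0,0,-0.094],"offset":[0.038,0.022,0],"grip":0.1},{"rot":[0,0,-0.094],"offset":[0.036,0.025,0],"grip":0.1},{"rot":[0,0,-0.094],"offset":[0.033,0.029,0],"grip":0.1},{"rot":[0,0,-0.094],"offset":[0.03,0.032,0],"grip":0.1},{"rot":[0,0,-0.094],"offset":[0.027,0.034,0],"grip":0.1}]'

```text
time_s: 5.2
tool_pos: [0.4341, 0.0395, 0.4009]
eef_rot: [0.273, 0.962, 0.0, 0.0]
ft_force: [1.0, -0.6, -0.1]
opening: 0.274
```

Request:
carry_out --commands '[{"rot":[0,0,-0.094],"offset":[0.024,0.037,0],"grip":0.1},{"rot":[0,0,-0.094],"offset":[0.02,0.039,0],"grip":0.1},{"rot":[0,0,-0.094],"offset":[0.017,0.041,0],"grip":0.1},{"rot":[0,0,-0.094],"offset":[0.013,0.042,0],"grip":0.1},{"rot":[0,0,-0.095],"offset":[0.008,0.043,0],"grip":0.1},{"rot":[0,0,-0.094],"offset":[0.005,0.043,0],"grip":0.1},{"rot":[0,0,-0.095],"offset":[0,0.044,0],"grip":0.1},{"rot":[0,0,0],"offset":[0,0,0],"grip":0.1}]'

```text
time_s: 6.0
tool_pos: [0.429, 0.3493, 0.3996]
eef_rot: [-0.055, 0.998, 0.0, -0.0]
ft_force: [0.9, 0.0, 0.0]
opening: 0.272
```

Run:
```python
from h import *
s,p,r=st(); print(p,r.as_matrix().round(3).tolist(),s['opening'],s['ft_force'])
e=plan([(W(-.115,.052,.235),down(95.9)),(W(-.115,.052,.199),down(95.9),.02)],.1)
```

```text
[0.42904281 0.34930884 0.39959614] [[-0.994, -0.11, -0.001], [-0.11, 0.994, 0.001], [0.0, 0.001, -1.0]] 0.2715296421826982 [0.85007024 0.00534455 0.01690899]
[{"rot": [0.0, 0.0, 0.002], "offset": [0.0, -0.001, 0.041], "grip": 0.1}, {"rot": [0.0, 0.0, 0.002], "offset": [0.0, -0.001, 0.041], "grip": 0.1}, {"rot": [0.0, 0.0, 0.001], "offset": [0.0, -0.002, 0.041], "grip": 0.1}, {"rot": [0.001, 0.0, 0.002], "offset": [0.0, -0.001, 0.042], "grip": 0.1}, {"rot": [0.0, 0.0, 0.0], "offset": [0.0, 0.0, 0.018], "grip": 0.1}, {"rot": [0.0, 0.0, 0.0], "offset": [0.0, 0.0, 0.018], "grip": 0.1}]
6 [0.4295 0.3445 0.1986]
```

Request:
carry_out --commands '[{"rot":[0,0,0],"offset":[0,0,0.041],"grip":0.1},{"rot":[0,0,0],"offset":[0,0,0.041],"grip":0.1},{"rot":[0,0,0],"offset":[0,0,0.041],"grip":0.1},{"rot":[0,0,0],"offset":[0,0,0.041],"grip":0.1},{"rot":[0,0,0],"offset":[0,0,0.02],"grip":0.1},{"rot":[0,0,0],"offset":[0,0,0.005],"grip":0.1},{"rot":[0,0,0],"offset":[0,0,0],"grip":0.1},{"rot":[0,0,0],"offset":[0,0,0],"grip":0.1}]'

```text
time_s: 6.8
tool_pos: [0.43, 0.3453, 0.2133]
eef_rot: [-0.051, 0.999, 0.001, 0.001]
ft_force: [0.5, 1.0, -0.7]
opening: 0.279
```

Request:
carry_out --commands '[{"rot":[0,0,0],"offset":[0,0,0.006],"grip":0.1},{"rot":[0,0,0],"offset":[0,0,0.005],"grip":0.1},{"rot":[0,0,0],"offset":[0,0,0.003],"grip":0.1},{"rot":[0,0,0],"offset":[0,0,0],"grip":0.1},{"rot":[0,0,0],"offset":[0,0,0],"grip":0.1}]'

```text
time_s: 7.3
tool_pos: [0.4296, 0.3452, 0.1979]
eef_rot: [-0.052, 0.999, 0.0, 0.0]
ft_force: [0.6, -0.2, 1.8]
opening: 0.275
```

Request:
carry_out --commands '[{"rot":[0,0,0],"offset":[0,0,0],"grip":0.45},{"rot":[0,0,0],"offset":[0,0,0],"grip":0.45},{"rot":[0,0,0],"offset":[0,0,0],"grip":0.45},{"rot":[0,0,0],"offset":[0,0,-0.02],"grip":0.45},{"rot":[0,0,0],"offset":[0,0,-0.045],"grip":0.45},{"rot":[0,0,0],"offset":[0,0,-0.045],"grip":0.45},{"rot":[0,0,0],"offset":[0,0,-0.045],"grip":0.45},{"rot":[0,0,0],"offset":[0,0,-0.045],"grip":0.45}]'

```text
time_s: 8.1
tool_pos: [0.4291, 0.3449, 0.3995]
eef_rot: [-0.052, 0.999, 0.0, 0.0]
ft_force: [0.4, 1.1, 0.1]
opening: 0.447
```

Run:
```python
from h import *
s,p,r=st(); print(p,s['opening'],s['ft_force'])
packs(); plan([([.5798,-.2945,.40],down(2.5))],.6)
```

```text
[0.42912507 0.34491068 0.39953858] 0.4471792488089353 [0.43775829 1.08696629 0.06367446]
pack 129 [395.3 209.3] [array([ 578.7, -294. ]), array([29. , 75.6]), np.float64(0.7)] mean [[ 0.5798 -0.2953  0.014 ]]
[{"rot": [0.001, 0.0, 0.109], "offset": [-0.006, -0.043, 0.0], "grip": 0.6}, {"rot": [0.001, 0.0, 0.109], "offset": [-0.01, -0.043, 0.0], "grip": 0.6}, {"rot": [0.001, 0.0, 0.109], "offset": [-0.015, -0.041, 0.0], "grip": 0.6}, {"rot": [0.001, 0.0, 0.109], "offset": [-0.019, -0.039, 0.001], "grip": 0.6}, {"rot": [0.001, 0.0, 0.109], "offset": [-0.023, -0.037, 0.001], "grip": 0.6}, {"rot": [0.001, 0.0, 0.109], "offset": [-0.027, -0.034, 0.0], "grip": 0.6}, {"rot": [0.001, 0.0, 0.108], "offset": [-0.031, -0.031, 0.001], "grip": 0.6}, {"rot": [0.001, 0.0, 0.109], "offset": [-0.034, -0.028, 0.001], "grip": 0.6}]
[{"rot": [0.001, 0.0, 0.108], "offset": [-0.037, -0.024, 0.001], "grip": 0.6}, {"rot": [0.001, 0.001, 0.109], "offset": [-0.039, -0.02, 0.0], "grip": 0.6}, {"rot": [0.001, 0.0, 0.108], "offset": [-0.041, -0.015, 0.001], "grip": 0.6}, {"rot": [0.001, 0.001, 0.109], "offset": [-0.043, -0.011, 0.0], "grip": 0.6}, {"rot": [0.0, 0.0, 0.108], "offset": [-0.044, -0.006, 0.001], "grip": 0.6}, {"rot": [0.001, 0.001, 0.109], "offset": [-0.044, -0.001, 0.0], "grip": 0.6}, {"rot": [0.0, 0.0, 0.108], "offset": [-0.043, 0.004, 0.001], "grip": 0.6}]
15 [ 0.5801 -0.2943  0.3995]
```

Run:
```python
from h import *
plan([([.43,-.25,.40],down(2.5)),([.5798,-.2945,.40],down(2.5))],.6)
```

```text
[{"rot": [0.001, 0.0, 0.116], "offset": [0.004, -0.042, 0.0], "grip": 0.6}, {"rot": [0.001, 0.0, 0.116], "offset": [-0.001, -0.043, 0.0], "grip": 0.6}, {"rot": [0.001, 0.0, 0.117], "offset": [-0.005, -0.042, 0.0], "grip": 0.6}, {"rot": [0.001, 0.0, 0.116], "offset": [-0.01, -0.041, 0.0], "grip": 0.6}, {"rot": [0.001, 0.0, 0.117], "offset": [-0.015, -0.04, 0.001], "grip": 0.6}, {"rot": [0.001, 0.0, 0.116], "offset": [-0.02, -0.038, 0.001], "grip": 0.6}, {"rot": [0.001, 0.0, 0.117], "offset": [-0.024, -0.035, 0.001], "grip": 0.6}, {"rot": [0.001, 0.0, 0.116], "offset": [-0.028, -0.032, 0.0], "grip": 0.6}]
[{"rot": [0.001, 0.0, 0.117], "offset": [-0.031, -0.029, 0.001], "grip": 0.6}, {"rot": [0.001, 0.001, 0.116], "offset": [-0.034, -0.025, 0.001], "grip": 0.6}, {"rot": [0.001, 0.0, 0.117], "offset": [-0.037, -0.021, 0.0], "grip": 0.6}, {"rot": [0.001, 0.001, 0.116], "offset": [-0.039, -0.016, 0.001], "grip": 0.6}, {"rot": [0.0, 0.0, 0.117], "offset": [-0.041, -0.011, 0.0], "grip": 0.6}, {"rot": [0.001, 0.001, 0.116], "offset": [-0.043, -0.007, 0.001], "grip": 0.6}, {"rot": [0.0, 0.0, 0.0], "offset": [-0.013, 0.037, 0.0], "grip": 0.6}, {"rot": [0.0, 0.0, 0.0], "offset": [-0.013, 0.037, 0.0], "grip": 0.6}]
[{"rot": [0.0, 0.0, 0.0], "offset": [-0.012, 0.037, 0.0], "grip": 0.6}, {"rot": [0.0, 0.0, 0.0], "offset": [-0.013, 0.037, 0.0], "grip": 0.6}]
18 [ 0.5802 -0.2949  0.3996]
```

Request:
carry_out --commands '[{"rot":[0,0,0.116],"offset":[0.004,-0.042,0],"grip":0.6},{"rot":[0,0,0.116],"offset":[-0.001,-0.043,0],"grip":0.6},{"rot":[0,0,0.117],"offset":[-0.005,-0.042,0],"grip":0.6},{"rot":[0,0,0.116],"offset":[-0.01,-0.041,0],"grip":0.6},{"rot":[0,0,0.117],"offset":[-0.015,-0.04,0],"grip":0.6},{"rot":[0,0,0.116],"offset":[-0.02,-0.038,0],"grip":0.6},{"rot":[0,0,0.117],"offset":[-0.024,-0.035,0],"grip":0.6},{"rot":[0,0,0.116],"offset":[-0.028,-0.032,0],"grip":0.6}]'

```text
time_s: 8.95
tool_pos: [0.4297, 0.0032, 0.3976]
eef_rot: [0.404, 0.915, 0.0, 0.0]
ft_force: [0.9, -0.1, -0.3]
opening: 0.604
```

Request:
carry_out --commands '[{"rot":[0,0,0.117],"offset":[-0.031,-0.029,0],"grip":0.6},{"rot":[0,0,0.116],"offset":[-0.034,-0.025,0],"grip":0.6},{"rot":[0,0,0.117],"offset":[-0.037,-0.021,0],"grip":0.6},{"rot":[0,0,0.116],"offset":[-0.039,-0.016,0],"grip":0.6},{"rot":[0,0,0.117],"offset":[-0.041,-0.011,0],"grip":0.6},{"rot":[0,0,0.116],"offset":[-0.043,-0.007,0],"grip":0.6},{"rot":[0,0,0],"offset":[-0.013,0.037,0],"grip":0.6},{"rot":[0,0,0],"offset":[-0.013,0.037,0],"grip":0.6}]'

```text
time_s: 9.75
tool_pos: [0.5049, -0.2754, 0.3977]
eef_rot: [0.693, 0.721, 0.0, 0.0]
ft_force: [0.1, -0.3, 0.4]
opening: 0.601
```

Request:
carry_out --commands '[{"rot":[0,0,0],"offset":[-0.012,0.037,0],"grip":0.6},{"rot":[0,0,0],"offset":[-0.013,0.037,0],"grip":0.6},{"rot":[0,0,0],"offset":[0,0,0],"grip":0.6},{"rot":[0,0,0],"offset":[0,0,0],"grip":0.6},{"rot":[0,0,0],"offset":[0,0,0],"grip":0.6}]'

```text
time_s: 10.25
tool_pos: [0.5794, -0.2948, 0.3977]
eef_rot: [0.691, 0.722, -0.0, -0.0]
ft_force: [-0.7, 0.6, 0.6]
opening: 0.601
```

Run:
```python
from h import *
s,p,r=st(); print(p,r.as_matrix().round(3).tolist())
q,d,C=packs(); 
a=cv2.resize(q[190:270,205:290],None,fx=5,fy=5,interpolation=cv2.INTER_CUBIC)
b=cv2.resize(q[190:270,370:430],None,fx=5,fy=5,interpolation=cv2.INTER_CUBIC)
save(np.hstack([a,b]),'crop2.png')
print(proj('top',[W(-.108,.052,.029),W(-.154,0,.054),W(-.062,.0,.018)]))
```

```text
[ 0.57941205 -0.2947732   0.39771406] [[-0.044, 0.999, -0.0], [0.999, 0.044, 0.0], [0.0, -0.0, -1.0]]
pack 122 [395.9 209.3] [array([ 578.8, -296.1]), array([29. , 71.4]), np.float64(0.7)] mean [[ 0.5798 -0.2975  0.014 ]]
[[239.11725178 242.27102024]
 [252.63726147 252.47525836]
 [251.0564004  229.89760317]]
```

View pics/crop2.png

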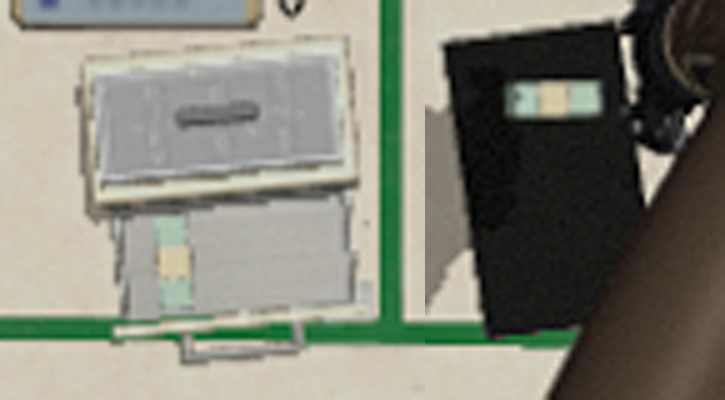

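The first pack lies flat in the drawer at crop (174,262), and pack A is still at (553,100). Next I grasp A.

Request:
carry_out --commands '[{"rot":[0,0,0],"offset":[0.007,0,0.042],"grip":0.6},{"rot":[0,0,0],"offset":[0,0,0.045],"grip":0.6},{"rot":[0,0,0],"offset":[0,0,0.045],"grip":0.6},{"rot":[0,0,0],"offset":[0,0,0.045],"grip":0.6},{"rot":[0,0,0],"offset":[0,0,0.025],"grip":0.6},{"rot":[0,0,0],"offset":[0,0,0.014],"grip":0.6},{"rot":[0,0,0],"offset":[0,0,0],"grip":0.6},{"rot":[0,0,0],"offset":[0,0,0],"grip":0.6}]'

```text
time_s: 11.1
tool_pos: [0.58, -0.2882, 0.1836]
eef_rot: [0.691, 0.722, 0.0, 0.001]
ft_force: [0.0, -0.5, 0.0]
opening: 0.6
```

Request:
carry_out --commands '[{"rot":[0,0,0],"offset":[0,0,0],"grip":0.1},{"rot":[0,0,0],"offset":[0,0,0],"grip":0.1},{"rot":[0,0,0],"offset":[0,0,0],"grip":0.1},{"rot":[0,0,0],"offset":[0,0,0],"grip":0.1},{"rot":[0,0,0],"offset":[0,0,0],"grip":0.1},{"rot":[0,0,0],"offset":[0,0,0],"grip":0.1}]'

```text
time_s: 11.7
tool_pos: [0.5804, -0.2883, 0.1842]
eef_rot: [0.691, 0.722, 0.001, 0.002]
ft_force: [-1.6, 0.4, 6.6]
opening: 0.268
```

Request:
carry_out --commands '[{"rot":[0,0,0],"offset":[0,0,-0.006],"grip":0.1},{"rot":[0,0,0],"offset":[0,0,-0.035],"grip":0.1},{"rot":[0,0,0],"offset":[0,0,-0.045],"grip":0.1},{"rot":[0,0,0],"offset":[0,0,-0.045],"grip":0.1},{"rot":[0,0,0],"offset":[0,0,-0.045],"grip":0.1},{"rot":[0,0,0],"offset":[0,0,-0.042],"grip":0.1},{"rot":[0,0,0],"offset":[0,0,0],"grip":0.1},{"rot":[0,0,0],"offset":[0,0,0],"grip":0.1}]'

```text
time_s: 12.5
tool_pos: [0.5798, -0.288, 0.4016]
eef_rot: [0.691, 0.722, 0.001, 0.002]
ft_force: [-0.7, 1.0, -0.9]
opening: 0.27
```

Run:
```python
from h import *
s,p,r=st(); print(p,s['opening'],s['ft_force'])
plan([([.43,-.25,.40],down(2.5)),(W(-.115,.0,.40),down(95.9)),(W(-.115,.0,.215),down(95.9))],.1)
packs()
```

```text
[ 0.57982858 -0.28803408  0.40161322] 0.27048680665024794 [-0.71085265  1.00388166 -0.92001212]
[{"rot": [0.001, 0.0, 0.0], "offset": [0.011, -0.037, 0.0], "grip": 0.1}, {"rot": [0.001, 0.001, 0.0], "offset": [0.011, -0.037, 0.0], "grip": 0.1}, {"rot": [0.001, 0.0, 0.0], "offset": [0.011, -0.037, 0.001], "grip": 0.1}, {"rot": [0.0, 0.001, 0.0], "offset": [0.012, -0.037, 0.0], "grip": 0.1}, {"rot": [0.0, 0.0, -0.116], "offset": [0.039, 0.002, 0.0], "grip": 0.1}, {"rot": [0.0, 0.0, -0.116], "offset": [0.038, 0.007, 0.0], "grip": 0.1}, {"rot": [0.0, 0.0, -0.116], "offset": [0.037, 0.011, 0.0], "grip": 0.1}, {"rot": [0.0, 0.0, -0.117], "offset": [0.036, 0.015, 0.0], "grip": 0.1}]
[{"rot": [0.0, 0.0, -0.116], "offset": [0.034, 0.019, 0.0], "grip": 0.1}, {"rot": [0.0, 0.0, -0.117], "offset": [0.031, 0.023, 0.0], "grip": 0.1}, {"rot": [0.0, 0.0, -0.116], "offset": [0.028, 0.026, 0.0], "grip": 0.1}, {"rot": [0.0, 0.0, -0.117], "offset": [0.025, 0.03, 0.0], "grip": 0.1}, {"rot": [0.0, 0.0, -0.116], "offset": [0.021, 0.032, 0.0], "grip": 0.1}, {"rot": [0.0, 0.0, -0.117], "offset": [0.018, 0.035, 0.0], "grip": 0.1}, {"rot": [0.0, 0.0, -0.116], "offset": [0.013, 0.036, 0.0], "grip": 0.1}, {"rot": [0.0, 0.0, -0.117], "offset": [0.009, 0.038, 0.0], "grip": 0.1}]
[{"rot": [0.0, 0.0, -0.116], "offset": [0.005, 0.038, 0.0], "grip": 0.1}, {"rot": [0.0, 0.0, -0.117], "offset": [0.0, 0.039, 0.0], "grip": 0.1}, {"rot": [0.0, 0.0, 0.0], "offset": [0.0, 0.0, 0.037], "grip": 0.1}, {"rot": [0.0, 0.0, 0.0], "offset": [0.0, 0.0, 0.037], "grip": 0.1}, {"rot": [0.0, 0.0, 0.0], "offset": [0.0, 0.0, 0.037], "grip": 0.1}, {"rot": [0.0, 0.0, 0.0], "offset": [0.0, 0.0, 0.037], "grip": 0.1}, {"rot": [0.0, 0.0, 0.0], "offset": [0.0, 0.0, 0.037], "grip": 0.1}]
23 [0.4357 0.2928 0.2155]
pack 50 [404.7 203.4] [array([ 606.2, -335.8]), array([24.9, 33.7]), np.float64(0.7)] mean [[ 0.6047 -0.3345  0.014 ]]
```

Request:
carry_out --commands '[{"rot":[0,0,0],"offset":[0.011,-0.037,0],"grip":0.1},{"rot":[0,0,0],"offset":[0.011,-0.037,0],"grip":0.1},{"rot":[0,0,0],"offset":[0.011,-0.037,0],"grip":0.1},{"rot":[0,0,0],"offset":[0.012,-0.037,0],"grip":0.1},{"rot":[0,0,-0.116],"offset":[0.039,0.002,0],"grip":0.1},{"rot":[0,0,-0.116],"offset":[0.038,0.007,0],"grip":0.1},{"rot":[0,0,-0.116],"offset":[0.037,0.011,0],"grip":0.1},{"rot":[0,0,-0.117],"offset":[0.036,0.015,0],"grip":0.1}]'

```text
time_s: 13.35
tool_pos: [0.4308, -0.093, 0.398]
eef_rot: [0.505, 0.863, -0.0, -0.001]
ft_force: [1.0, 0.4, -0.3]
opening: 0.264
```

Request:
carry_out --commands '[{"rot":[0,0,-0.116],"offset":[0.034,0.019,0],"grip":0.1},{"rot":[0,0,-0.117],"offset":[0.031,0.023,0],"grip":0.1},{"rot":[0,0,-0.116],"offset":[0.028,0.026,0],"grip":0.1},{"rot":[0,0,-0.117],"offset":[0.025,0.03,0],"grip":0.1},{"rot":[0,0,-0.116],"offset":[0.021,0.032,0],"grip":0.1},{"rot":[0,0,-0.117],"offset":[0.018,0.035,0],"grip":0.1},{"rot":[0,0,-0.116],"offset":[0.013,0.036,0],"grip":0.1},{"rot":[0,0,-0.117],"offset":[0.009,0.038,0],"grip":0.1}]'

```text
time_s: 14.15
tool_pos: [0.4344, 0.2169, 0.3979]
eef_rot: [0.062, 0.998, -0.001, -0.001]
ft_force: [1.0, -0.3, 0.2]
opening: 0.266
```

Request:
carry_out --commands '[{"rot":[0,0,-0.116],"offset":[0.005,0.038,0],"grip":0.1},{"rot":[0,0,-0.117],"offset":[0,0.039,0],"grip":0.1},{"rot":[0,0,0],"offset":[0,0,0],"grip":0.1},{"rot":[0,0,0],"offset":[0,0,0],"grip":0.1},{"rot":[0,0,0],"offset":[0,0,0],"grip":0.1}]'

```text
time_s: 14.65
tool_pos: [0.4354, 0.2921, 0.3987]
eef_rot: [-0.051, 0.999, -0.001, -0.001]
ft_force: [-0.1, -0.1, -1.4]
opening: 0.268
```

Run:
```python
from h import *
s,p,r=st(); print(p,s['opening'],s['ft_force'])
plan([(W(-.115,.0,.215),down(95.9)),(W(-.115,.0,.200),down(95.9),.005)],.1)
```

```text
[0.43535775 0.29209623 0.39867843] 0.26808619683914325 [-0.08895624 -0.12782318 -1.39131675]
[{"rot": [0.0, 0.0, 0.0], "offset": [0.0, 0.0, 0.037], "grip": 0.1}, {"rot": [0.0, 0.0, 0.0], "offset": [0.0, 0.0, 0.037], "grip": 0.1}, {"rot": [0.0, -0.001, 0.0], "offset": [0.0, 0.0, 0.037], "grip": 0.1}, {"rot": [-0.001, 0.0, 0.0], "offset": [0.0, 0.0, 0.036], "grip": 0.1}, {"rot": [0.0, -0.001, -0.001], "offset": [0.0, 0.001, 0.037], "grip": 0.1}, {"rot": [0.0, 0.0, 0.0], "offset": [0.0, 0.0, 0.005], "grip": 0.1}, {"rot": [0.0, 0.0, 0.0], "offset": [0.0, 0.0, 0.005], "grip": 0.1}, {"rot": [0.0, 0.0, 0.0], "offset": [0.0, 0.0, 0.005], "grip": 0.1}]
8 [0.435  0.2929 0.1997]
```

Request:
carry_out --commands '[{"rot":[0,0,0],"offset":[0,0,0.037],"grip":0.1},{"rot":[0,0,0],"offset":[0,0,0.037],"grip":0.1},{"rot":[0,0,0],"offset":[0,0,0.037],"grip":0.1},{"rot":[0,0,0],"offset":[0,0,0.036],"grip":0.1},{"rot":[0,0,0],"offset":[0,0,0.037],"grip":0.1},{"rot":[0,0,0],"offset":[0,0,0.008],"grip":0.1},{"rot":[0,0,0],"offset":[0,0,0.006],"grip":0.1},{"rot":[0,0,0],"offset":[0,0,0],"grip":0.1}]'

```text
time_s: 15.45
tool_pos: [0.436, 0.2925, 0.2025]
eef_rot: [-0.051, 0.999, 0.0, 0.0]
ft_force: [0.6, 0.2, -1.1]
opening: 0.269
```

Request:
carry_out --commands '[{"rot":[0,0,0],"offset":[0,0,0],"grip":0.1},{"rot":[0,0,0],"offset":[0,0,0],"grip":0.1}]'

```text
time_s: 15.65
tool_pos: [0.4362, 0.2931, 0.2034]
eef_rot: [-0.051, 0.999, 0.001, 0.001]
ft_force: [0.1, -0.7, 0.1]
opening: 0.267
```

Request:
carry_out --commands '[{"rot":[0,0,0],"offset":[0,0,0.003],"grip":0.1},{"rot":[0,0,0],"offset":[0,0,0],"grip":0.1},{"rot":[0,0,0],"offset":[0,0,0],"grip":0.42},{"rot":[0,0,0],"offset":[0,0,0],"grip":0.42},{"rot":[0,0,0],"offset":[0,0,0],"grip":0.42},{"rot":[0,0,0],"offset":[0,0,-0.02],"grip":0.42},{"rot":[0,0,0],"offset":[0,0,-0.045],"grip":0.42},{"rot":[0,0,0],"offset":[0,0,-0.045],"grip":0.42}]'

```text
time_s: 16.45
tool_pos: [0.4351, 0.2925, 0.3091]
eef_rot: [-0.052, 0.999, -0.001, -0.001]
ft_force: [0.7, 0.8, -0.3]
opening: 0.422
```

Request:
carry_out --commands '[{"rot":[0,0,0],"offset":[0.04,0,0],"grip":0},{"rot":[0,0,0],"offset":[0.045,0,0],"grip":0},{"rot":[0,0,0],"offset":[0.025,0,0],"grip":0},{"rot":[0,0,0],"offset":[0,0,0],"grip":0},{"rot":[0,0,0],"offset":[0,0,0],"grip":0}]'

```text
time_s: 16.95
tool_pos: [0.326, 0.2816, 0.3091]
eef_rot: [-0.052, 0.999, 0.0, 0.001]
ft_force: [-0.5, 0.1, 0.3]
opening: 0.001
```

Run:
```python
from h import *
s,p,r=st(); print(p,s['opening'],s['ft_force'])
q,d=snap('top'); C=cloud('top',d)
a=cv2.resize(q[190:280,205:290],None,fx=6,fy=6,interpolation=cv2.INTER_CUBIC); save(a,'crop3.png')
for y in (-.07,-.03,0.0,.052):
    g=[(x,C[tuple(proj('top',W(x,y,.029)).round().astype(int)[0][::-1])][2].round(3)) for x in np.arange(-.2,-.05,.008)]; print(y,[float(k[1]) for k in g])
```

```text
[0.32599634 0.28157969 0.30906931] 0.0014435489731935884 [-0.53891884  0.12784429  0.26982634]
-0.07 [-0.008, 0.006, 0.004, -0.004, 0.005, 0.047, 0.001, 0.02, 0.023, 0.021, 0.022, 0.019, 0.022, 0.02, 0.019, 0.013, 0.007, 0.016, 0.03]
-0.03 [0.594, 0.007, 0.036, -0.004, 0.003, 0.05, -0.0, 0.012, 0.014, 0.004, 0.02, 0.017, 0.015, 0.007, 0.013, 0.01, 0.025, 0.018, 0.036]
0.0 [0.628, 0.626, 0.614, 0.596, -0.0, 0.058, 0.003, 0.016, 0.03, 0.026, 0.029, 0.038, 0.021, 0.024, 0.031, 0.025, 0.035, 0.024, 0.081]
0.052 [0.606, 0.597, 0.452, 0.001, -0.0, 0.055, -0.0, 0.025, 0.032, 0.03, 0.032, 0.02, 0.034, 0.03, 0.031, 0.035, 0.026, 0.022, 0.097]
```

View pics/crop3.png

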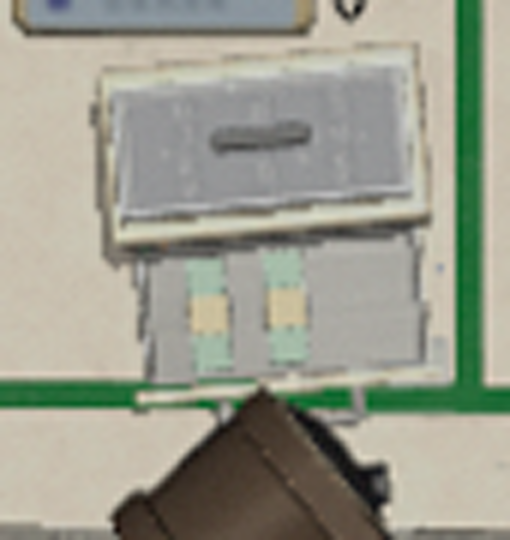

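Both packs lie flat side by side in the drawer, at crop (208,313) and (286,307). Now I push the drawer home at the middle of the handle.

Request:
carry_out --commands '[{"rot":[0,0,0],"offset":[0,0,0.04],"grip":0},{"rot":[0,0,0],"offset":[0,0,0.04],"grip":0},{"rot":[0,0,0],"offset":[0,0,0.028],"grip":0},{"rot":[0,0,0],"offset":[0,0,0],"grip":0},{"rot":[0,0,0],"offset":[-0.015,0,0],"grip":0},{"rot":[0,0,0],"offset":[-0.015,0,0],"grip":0},{"rot":[0,0,0],"offset":[-0.01,0,0],"grip":0},{"rot":[0,0,0],"offset":[-0.01,0,0],"grip":0}]'

```text
time_s: 17.8
tool_pos: [0.3778, 0.2871, 0.2019]
eef_rot: [-0.051, 0.999, 0.001, 0.001]
ft_force: [-1.3, 0.3, 0.9]
opening: -0.002
```

Request:
carry_out --commands '[{"rot":[0,0,0],"offset":[-0.01,0,0],"grip":0},{"rot":[0,0,0],"offset":[-0.01,0,0],"grip":0},{"rot":[0,0,0],"offset":[-0.01,0,0],"grip":0},{"rot":[0,0,0],"offset":[-0.01,0,0],"grip":0},{"rot":[0,0,0],"offset":[-0.008,0,0],"grip":0},{"rot":[0,0,0],"offset":[-0.006,0,0],"grip":0},{"rot":[0,0,0],"offset":[0,0,0],"grip":0}]'

```text
time_s: 18.5
tool_pos: [0.4305, 0.2923, 0.2006]
eef_rot: [-0.051, 0.999, -0.0, 0.0]
ft_force: [-0.3, 0.1, -0.1]
opening: -0.002
```

Request:
carry_out --commands '[{"rot":[0,0,0],"offset":[-0.004,0,0],"grip":0},{"rot":[0,0,0],"offset":[-0.004,0,0],"grip":0},{"rot":[0,0,0],"offset":[-0.004,0,0],"grip":0},{"rot":[0,0,0],"offset":[0,0,0],"grip":0}]'

```text
time_s: 18.9
tool_pos: [0.4417, 0.2935, 0.2007]
eef_rot: [-0.052, 0.999, -0.0, 0.0]
ft_force: [-0.1, 0.2, 0.2]
opening: -0.003
```

Request:
carry_out --commands '[{"rot":[0,0,0],"offset":[-0.003,0,0],"grip":0},{"rot":[0,0,0],"offset":[-0.002,0,0],"grip":0},{"rot":[0,0,0],"offset":[0,0,0],"grip":0}]'

```text
time_s: 19.2
tool_pos: [0.4462, 0.2939, 0.2007]
eef_rot: [-0.052, 0.999, 0.0, -0.001]
ft_force: [-4.3, -0.7, 2.9]
opening: 0.0
```

Request:
carry_out --commands '[{"rot":[0,0,0],"offset":[-0.002,0,0],"grip":0},{"rot":[0,0,0],"offset":[-0.001,0,0],"grip":0},{"rot":[0,0,0],"offset":[0,0,0],"grip":0}]'

```text
time_s: 19.5
tool_pos: [0.4473, 0.2939, 0.2005]
eef_rot: [-0.052, 0.999, 0.0, -0.003]
ft_force: [-14.0, -0.3, 8.6]
opening: -0.001
```

Request:
carry_out --commands '[{"rot":[0,0,0],"offset":[-0.001,0,0],"grip":0},{"rot":[0,0,0],"offset":[0,0,0],"grip":0},{"rot":[0,0,0],"offset":[0,0,0],"grip":0}]'

```text
time_s: 19.8
tool_pos: [0.4476, 0.2939, 0.2005]
eef_rot: [-0.052, 0.999, 0.0, -0.004]
ft_force: [-16.6, -1.1, 12.1]
opening: -0.0
```

Run:
```python
from h import *
s,p,r=st(); print(p,s['ft_force'],s['ft_torque'])
q,d=snap('top'); C=cloud('top',d); save(q,'crop4.png',(205,190,290,270),6)
```

```text
[0.44761035 0.29390913 0.20053045] [-16.59886149  -1.06256471  12.07714419] [-0.06762392  3.32289482 -0.03144281]
```

View pics/crop4.png

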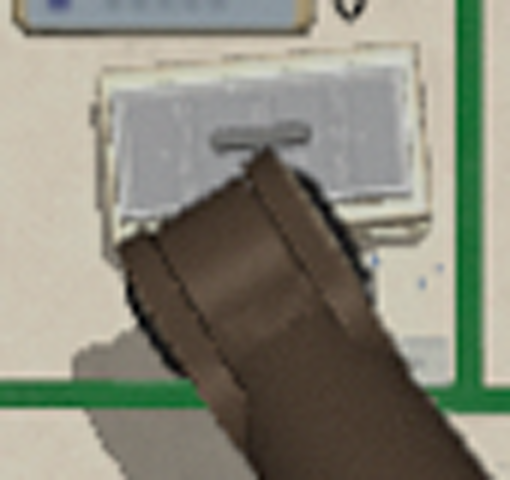

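The arm hides the handle, but the visible right end of the drawer front (about (400,233)) looks flush. I'll back off and measure it.

Request:
carry_out --commands '[{"rot":[0,0,0],"offset":[0.03,0,0],"grip":0},{"rot":[0,0,0],"offset":[0.045,0,0],"grip":0},{"rot":[0,0,0],"offset":[0.045,0,0],"grip":0},{"rot":[0,0,0],"offset":[0.03,0,-0.02],"grip":0},{"rot":[0,0,0],"offset":[0,0,-0.045],"grip":0},{"rot":[0,0,0],"offset":[0,0,-0.045],"grip":0},{"rot":[0,0,0],"offset":[0,0,-0.03],"grip":0},{"rot":[0,0,0],"offset":[0,0,0],"grip":0}]'

```text
time_s: 20.65
tool_pos: [0.3023, 0.2798, 0.3454]
eef_rot: [-0.052, 0.999, 0.003, 0.004]
ft_force: [0.5, -0.5, -0.7]
opening: 0.005
```

Run:
```python
from h import *
s,p,r=st(); print(p,s['ft_force'])
q,d=snap('top'); C=cloud('top',d); save(q,'crop5.png',(205,190,290,270),6)
X,Y,Z=C[...,0],C[...,1],C[...,2]
a=np.radians(WY); lx=(X-WC[0])*np.cos(a)+(Y-WC[1])*np.sin(a); ly=-(X-WC[0])*np.sin(a)+(Y-WC[1])*np.cos(a)
m=(Z>.012)&(Z<.07)&(lx<-.058)&(lx>-.2)&(abs(ly)<.12); 
for lo,hi in ((-.12,-.055),(-.055,.055),(.055,.12)):
    k=m&(ly>lo)&(ly<hi); print(lo,k.sum(),np.sort(lx[k])[:12].round(4),np.median(Z[k]))
print(proj('top',[W(-.087,0,.042),W(-.0655,0,.054),W(-.0655,.09,.054)]))
```

```text
[0.30229809 0.27978476 0.34537322] [ 0.46469697 -0.47579703 -0.71060162]
-0.12 31 [-0.1774 -0.1623 -0.1391 -0.0774 -0.0656 -0.0656 -0.0655 -0.0654 -0.0654
 -0.0652 -0.0652 -0.0648] 0.05362233559670204
-0.055 132 [-0.1699 -0.1589 -0.1566 -0.1559 -0.1372 -0.1323 -0.0904 -0.0903 -0.0901
 -0.09   -0.0898 -0.0896] 0.04523007335593798
0.055 25 [-0.0732 -0.0702 -0.066  -0.0658 -0.0655 -0.0651 -0.0649 -0.0648 -0.0643
 -0.0643 -0.0638 -0.0633] 0.05318873435075688
[[251.30739464 235.82466766]
 [250.68998004 230.3792424 ]
 [228.27039077 232.43858753]]
```

View pics/crop5.png

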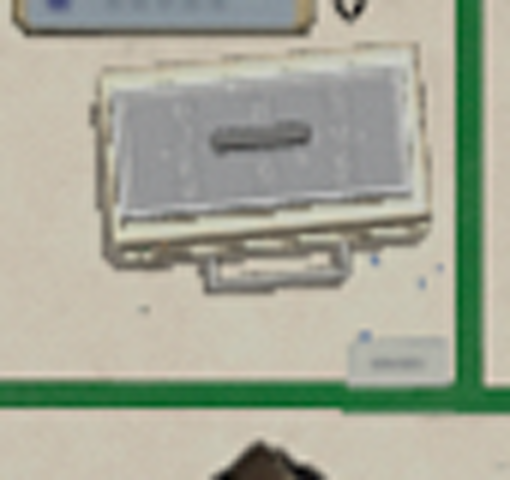

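The drawer is home: its front is at -65.5 mm and the outer edge of the handle at -90.4 mm, against -65 and -91 expected. The handle is visible at crop (277,268). Next is the guard, grip at crop (260,137). I'll park it on the clear worktop in front of the warmer.

Run:
```python
from h import *
plan([([.42,.285,.40],down(40)),([.5493,.3046,.40],down(5.9)),([.5493,.3046,.312],down(5.9))],.6)
```

```text
[{"rot": [0.001, 0.0, 0.108], "offset": [-0.013, -0.001, -0.006], "grip": 0.6}, {"rot": [0.001, 0.0, 0.108], "offset": [-0.013, 0.001, -0.006], "grip": 0.6}, {"rot": [0.001, 0.0, 0.109], "offset": [-0.013, 0.002, -0.006], "grip": 0.6}, {"rot": [0.0, 0.001, 0.108], "offset": [-0.013, 0.004, -0.006], "grip": 0.6}, {"rot": [0.001, 0.0, 0.109], "offset": [-0.012, 0.005, -0.007], "grip": 0.6}, {"rot": [0.0, 0.001, 0.108], "offset": [-0.012, 0.006, -0.006], "grip": 0.6}, {"rot": [0.001, 0.0, 0.109], "offset": [-0.011, 0.007, -0.007], "grip": 0.6}, {"rot": [0.0, 0.001, 0.108], "offset": [-0.01, 0.008, -0.006], "grip": 0.6}]
[{"rot": [0.001, 0.0, 0.109], "offset": [-0.009, 0.01, -0.007], "grip": 0.6}, {"rot": [0.0, 0.0, 0.119], "offset": [-0.014, 0.022, 0.0], "grip": 0.6}, {"rot": [0.0, 0.0, 0.119], "offset": [-0.011, 0.024, 0.0], "grip": 0.6}, {"rot": [0.0, 0.0, 0.119], "offset": [-0.008, 0.025, 0.0], "grip": 0.6}, {"rot": [0.0, 0.0, 0.119], "offset": [-0.005, 0.026, 0.0], "grip": 0.6}, {"rot": [0.0, 0.001, 0.119], "offset": [-0.001, 0.025, 0.0], "grip": 0.6}, {"rot": [0.0, 0.0, 0.0], "offset": [0.0, 0.0, 0.029], "grip": 0.6}, {"rot": [0.0, 0.0, 0.0], "offset": [0.0, 0.0, 0.03], "grip": 0.6}]
[{"rot": [0.0, 0.0, 0.0], "offset": [0.0, 0.0, 0.029], "grip": 0.6}]
17 [0.5489 0.3048 0.3123]
```

Request:
carry_out --commands '[{"rot":[0,0,0.108],"offset":[-0.013,-0.001,-0.006],"grip":0.6},{"rot":[0,0,0.108],"offset":[-0.013,0.001,-0.006],"grip":0.6},{"rot":[0,0,0.109],"offset":[-0.013,0.002,-0.006],"grip":0.6},{"rot":[0,0,0.108],"offset":[-0.013,0.004,-0.006],"grip":0.6},{"rot":[0,0,0.109],"offset":[-0.012,0.005,-0.007],"grip":0.6},{"rot":[0,0,0.108],"offset":[-0.012,0.006,-0.006],"grip":0.6},{"rot":[0,0,0.109],"offset":[-0.011,0.007,-0.007],"grip":0.6},{"rot":[0,0,0.108],"offset":[-0.01,0.008,-0.006],"grip":0.6}]'

```text
time_s: 21.5
tool_pos: [0.407, 0.2833, 0.3892]
eef_rot: [0.375, 0.927, -0.001, -0.0]
ft_force: [-0.4, 0.3, 0.3]
opening: 0.603
```

Request:
carry_out --commands '[{"rot":[0,0,0.109],"offset":[-0.009,0.01,-0.007],"grip":0.6},{"rot":[0,0,0.119],"offset":[-0.014,0.022,0],"grip":0.6},{"rot":[0,0,0.119],"offset":[-0.011,0.024,0],"grip":0.6},{"rot":[0,0,0.119],"offset":[-0.008,0.025,0],"grip":0.6},{"rot":[0,0,0.119],"offset":[-0.005,0.026,0],"grip":0.6},{"rot":[0,0,0.119],"offset":[-0.001,0.025,0],"grip":0.6},{"rot":[0,0,0],"offset":[0,0,0],"grip":0.6},{"rot":[0,0,0],"offset":[0,0,0],"grip":0.6}]'

```text
time_s: 22.3
tool_pos: [0.5487, 0.3041, 0.3956]
eef_rot: [0.669, 0.743, -0.002, -0.0]
ft_force: [-0.1, -0.6, -1.2]
opening: 0.601
```

Run:
```python
from h import *
s,p,r=st(); print(p,np.degrees(np.arctan2(*r.as_matrix()[:2,1][::-1])),r.as_matrix()[:,2])
plan([([.5493,.3046,.312],down(5.9))],.6)
```

```text
[0.54869974 0.30407338 0.39558164] 5.957553552217601 [-0.00268717 -0.00162049 -0.99999508]
[{"rot": [-0.001, 0.001, 0.001], "offset": [0.0, 0.0, 0.042], "grip": 0.6}, {"rot": [-0.002, 0.0, 0.0], "offset": [0.001, 0.001, 0.042], "grip": 0.6}]
2 [0.5494 0.3051 0.3116]
```

Request:
carry_out --commands '[{"rot":[-0.001,0.001,0.001],"offset":[0,0,0.04],"grip":0.6},{"rot":[-0.002,0,0],"offset":[0.001,0.001,0.03],"grip":0.6},{"rot":[0,0,0],"offset":[0,0,0.013],"grip":0.6},{"rot":[0,0,0],"offset":[0,0,0],"grip":0.6},{"rot":[0,0,0],"offset":[0,0,0],"grip":0.6}]'

```text
time_s: 22.8
tool_pos: [0.5491, 0.3054, 0.3159]
eef_rot: [0.67, 0.742, 0.002, 0.001]
ft_force: [-0.2, 0.2, -0.5]
opening: 0.607
```

Request:
carry_out --commands '[{"rot":[0,0,0],"offset":[0,0,0],"grip":0},{"rot":[0,0,0],"offset":[0,0,0],"grip":0},{"rot":[0,0,0],"offset":[0,0,0],"grip":0},{"rot":[0,0,0],"offset":[0,0,0],"grip":0},{"rot":[0,0,0],"offset":[0,0,0],"grip":0},{"rot":[0,0,0],"offset":[0,0,0],"grip":0}]'

```text
time_s: 23.4
tool_pos: [0.549, 0.3054, 0.3163]
eef_rot: [0.67, 0.742, 0.002, 0.001]
ft_force: [-3.9, -0.1, 6.5]
opening: 0.12
```

Request:
carry_out --commands '[{"rot":[0,0,0],"offset":[0,0,-0.006],"grip":0},{"rot":[0,0,0],"offset":[0,0,-0.01],"grip":0},{"rot":[0,0,0],"offset":[0,0,-0.02],"grip":0},{"rot":[0,0,0],"offset":[0,0,-0.03],"grip":0},{"rot":[0,0,0],"offset":[0,0,-0.02],"grip":0},{"rot":[0,0,0],"offset":[0,0,0],"grip":0},{"rot":[0,0,0],"offset":[0,0,0],"grip":0}]'

```text
time_s: 24.1
tool_pos: [0.5493, 0.3053, 0.4007]
eef_rot: [0.67, 0.742, 0.002, 0.001]
ft_force: [0.2, -0.6, -2.4]
opening: 0.119
```

Run:
```python
from h import *
s,p,r=st(); print(p,s['opening'],s['ft_force'])
q,d=snap('top'); C=cloud('top',d); save(q,'crop6.png',(205,190,290,270),6)
Z=C[...,2];X=C[...,0];Y=C[...,1]
k=(X<.47)&(X>.3)&(Y>.2)&(Y<.45)&(Z>-.005); print('front-area height',np.nanpercentile(Z[k&(X<.44)],[50,95,99.5]))
plan([([.39,.345,p[2]],down(5.9)),([.39,.345,.225],down(5.9))],0)
```

```text
[0.54927159 0.30526898 0.40068223] 0.11884054503030728 [ 0.24135681 -0.61140609 -2.43135586]
front-area height [0.68505377 0.71377013 0.71667278]
[{"rot": [0.001, 0.0, 0.0], "offset": [0.014, -0.039, 0.0], "grip": 0}, {"rot": [0.0, 0.0, 0.0], "offset": [0.014, -0.038, 0.0], "grip": 0}, {"rot": [0.001, 0.0, -0.001], "offset": [0.014, -0.039, -0.001], "grip": 0}, {"rot": [0.0, -0.001, 0.0], "offset": [0.014, -0.038, 0.0], "grip": 0}, {"rot": [0.0, 0.0, 0.0], "offset": [0.0, 0.0, 0.044], "grip": 0}, {"rot": [0.0, 0.0, 0.0], "offset": [0.0, 0.0, 0.044], "grip": 0}, {"rot": [0.0, 0.0, 0.0], "offset": [0.0, 0.0, 0.044], "grip": 0}, {"rot": [0.0, 0.0, 0.0], "offset": [0.0, 0.0, 0.044], "grip": 0}]
8 [0.3902 0.3451 0.2246]
```

View pics/crop6.png

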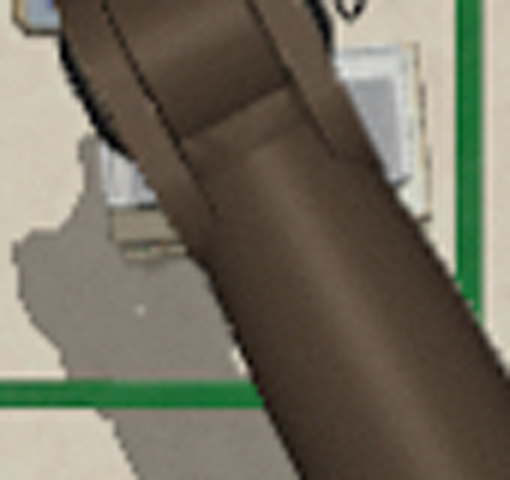

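Request:
carry_out --commands '[{"rot":[0,0,0],"offset":[0.014,-0.039,0],"grip":0},{"rot":[0,0,0],"offset":[0.014,-0.038,0],"grip":0},{"rot":[0,0,0],"offset":[0.014,-0.039,0],"grip":0},{"rot":[0,0,0],"offset":[0.014,-0.038,0],"grip":0},{"rot":[0,0,0],"offset":[0,0,0],"grip":0},{"rot":[0,0,0],"offset":[0,0,0.04],"grip":0},{"rot":[0,0,0],"offset":[0,0,0.044],"grip":0},{"rot":[0,0,0],"offset":[0,0,0.044],"grip":0}]'

```text
time_s: 24.95
tool_pos: [0.3903, 0.345, 0.2699]
eef_rot: [0.67, 0.742, 0.001, 0.001]
ft_force: [1.0, -0.5, -1.8]
opening: 0.121
```

Request:
carry_out --commands '[{"rot":[0,0,0],"offset":[0,0,0.03],"grip":0},{"rot":[0,0,0],"offset":[0,0,0.015],"grip":0},{"rot":[0,0,0],"offset":[0,0,0],"grip":0},{"rot":[0,0,0],"offset":[0,0,0.005],"grip":0},{"rot":[0,0,0],"offset":[0,0,0],"grip":0},{"rot":[0,0,0],"offset":[0,0,0],"grip":0}]'

```text
time_s: 25.55
tool_pos: [0.3911, 0.3457, 0.2232]
eef_rot: [0.67, 0.742, 0.002, 0.001]
ft_force: [-0.5, -0.5, -1.8]
opening: 0.116
```

Request:
carry_out --commands '[{"rot":[0,0,0],"offset":[0,0,0.003],"grip":0},{"rot":[0,0,0],"offset":[0,0,0.003],"grip":0},{"rot":[0,0,0],"offset":[0,0,0],"grip":0},{"rot":[0,0,0],"offset":[0,0,0],"grip":0}]'

```text
time_s: 25.95
tool_pos: [0.3907, 0.3455, 0.2163]
eef_rot: [0.67, 0.742, 0.001, 0.001]
ft_force: [-0.0, -1.5, -1.9]
opening: 0.119
```

Request:
carry_out --commands '[{"rot":[0,0,0],"offset":[0,0,0],"grip":0.5},{"rot":[0,0,0],"offset":[0,0,0],"grip":0.5},{"rot":[0,0,0],"offset":[0,0,0],"grip":0.5},{"rot":[0,0,0],"offset":[0,0,-0.03],"grip":0.5},{"rot":[0,0,0],"offset":[0,0,-0.045],"grip":0.5},{"rot":[0,0,0],"offset":[0,0,-0.045],"grip":0.5},{"rot":[0,0,0],"offset":[0,0,-0.045],"grip":0.5},{"rot":[0,0,0],"offset":[-0.03,-0.01,-0.025],"grip":0.5}]'

```text
time_s: 26.75
tool_pos: [0.384, 0.3161, 0.4097]
eef_rot: [0.669, 0.743, 0.004, 0.001]
ft_force: [0.9, -0.7, 0.3]
opening: 0.496
```

Request:
carry_out --commands '[{"rot":[0,0,0],"offset":[-0.035,-0.02,0],"grip":0.5},{"rot":[0,0,0],"offset":[-0.035,-0.02,0],"grip":0.5},{"rot":[0,0,0],"offset":[-0.035,-0.02,0],"grip":0.5},{"rot":[0,0,0],"offset":[-0.035,-0.02,0],"grip":0.5},{"rot":[0,0,0],"offset":[0,0,0],"grip":0.5}]'

```text
time_s: 27.25
tool_pos: [0.3158, 0.1641, 0.4066]
eef_rot: [0.671, 0.741, 0.002, 0.001]
ft_force: [-0.9, 0.4, -0.5]
opening: 0.5
```

Run:
```python
from h import *
s,p,r=st(); print(p,s['opening'],s['ft_force'],s['joint_positions'])
q,d=snap('top'); C=cloud('top',d); a=q[190:270,205:290]; a=cv2.resize(a,None,fx=4.5,fy=4.5,interpolation=cv2.INTER_CUBIC)
q2,d2=snap('scene'); uv=proj('scene',[W(0,0,.12)])[0].astype(int); print(uv)
b=q2[uv[1]-40:uv[1]+40,uv[0]-42:uv[0]+42]; b=cv2.resize(b,(0,0),fx=4.5,fy=4.5,interpolation=cv2.INTER_CUBIC)
save(np.hstack([a[:360],b[:360]]),'crop7.png')
Z=C[...,2];X=C[...,0];Y=C[...,1]
k=(X<.46)&(X>.3)&(Y>.2)&(Y<.48)&(Z>.026)&(Z<.036); print(cv2.minAreaRect(np.float32(C[k][:,:2]*1000)),k.sum())
```

```text
[0.31578455 0.1641097  0.40655151] 0.49974707628300763 [-0.94553518  0.40811007 -0.50429515] [ 4.79563967e-01 -1.95883620e-01 -3.44234454e-01  1.41870348e+00
 -8.44203826e-04  1.95121972e+00]
[261 216]
((404.41961669921875, 345.5677490234375), (104.538818359375, 187.72808837890625), 5.785966396331787) 670
```

View pics/crop7.png

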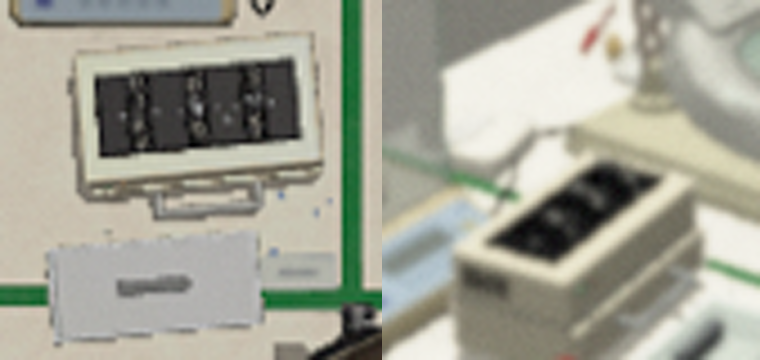

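The guard now stands on the worktop at crop (155,287), clear of everything. The wheels are bare, at (138,110), (197,103) and (256,98), but the digits are tiny. I'll average frames and enlarge.

```bash
cat >> h.py <<'E'
def wheels(name,N=20):
    "rectified, averaged views of the three wheels: rows=top cam, scene cam; cylinder unrolled around the axle"
    out=[]
    for n in ('top','scene'):
        m=np.mean([np.float32(snap(n)[0]) for _ in range(N)],0)
        for hy in (.05,0,-.05):
            th=np.radians(np.linspace(75,-75,150))  # + = towards warmer +x
            yy=np.linspace(.011,-.011,44); T,Yg=np.meshgrid(th,yy,indexing='ij')
            P=np.array([W(.032*np.sin(a),hy+b,.092+.032*np.cos(a)) for a,b in zip(T.ravel(),Yg.ravel())])
            uv=proj(n,P).astype(np.float32).reshape(150,44,2)
            o=cv2.remap(m,uv[...,0],uv[...,1],cv2.INTER_CUBIC); o=o.mean(2); lo,hi=np.percentile(o,[1,99.5])
            out.append(cv2.resize(np.clip((o-lo)/(hi-lo),0,1)*255,None,fx=2.8,fy=3.6))
    im=np.hstack(out).astype(np.uint8); cv2.imwrite('pics/'+name,im)
    np.save(name+'.npy',np.array(out)); print(im.shape)
E
python3 - <<'E'
from h import *
wheels('w1.png')
E
```

```text
(540, 738)
```

View pics/w1.png

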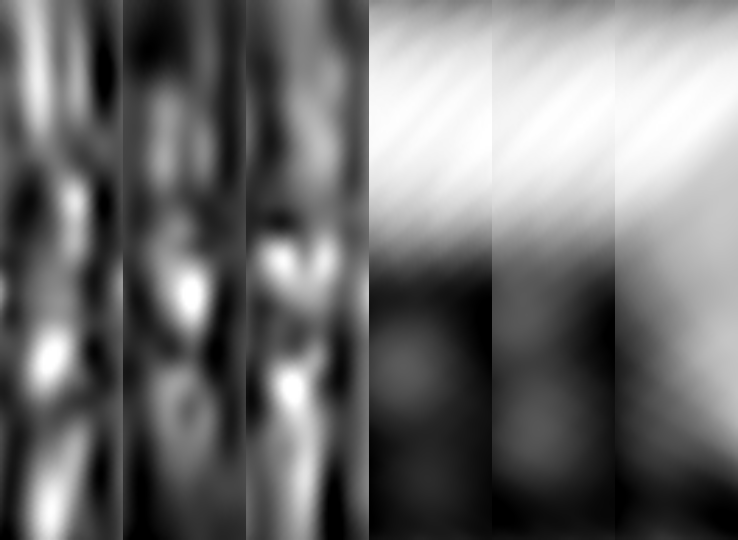

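The top view (left three strips) is blurred, about 4 mm per pixel. Dashes near row 290 mark the uppermost digit, and the scene view is useless. Instead of guessing, I'll fit rendered digit wheels through the camera model.

```bash
cat > fit.py <<'E'
from h import *
import sys
def tex(d0,font,hs,ws,th):
    # unrolled strip: rows theta +90..-90 (0.5deg), cols y +11..-11mm (0.25mm) ; 0.5deg*32mm=.279mm
    im=np.zeros((360,88),np.float32)
    for k in range(-2,3):
        d=d0+k
        d%=10
        g=np.zeros((80,80),np.uint8); (w,h),_=cv2.getTextSize(str(d),font,2,th); cv2.putText(g,str(d),((80-w)//2,(80+h)//2),font,2,255,th,cv2.LINE_AA)
        ys,xs=np.where(g>60); g=g[ys.min():ys.max()+1,xs.min():xs.max()+1]
        H=int(hs/.279); Wd=max(3,int(g.shape[1]/g.shape[0]*hs*ws/.25)); Wd=min(Wd,84); g=cv2.resize(g,(Wd,H),interpolation=cv2.INTER_AREA)/255.
        c=int((90+36*k)/.5); r0=c-H//2; a,b=max(r0,0),min(r0+H,360); 
        if b>a: im[a:b,44-Wd//2:44-Wd//2+Wd]=np.maximum(im[a:b,44-Wd//2:44-Wd//2+Wd],g[a-r0:b-r0])
    return im
def geom(hy,dx,dy,ss=4,thm=62):
    # pixels & subrays hitting the wheel
    c=proj('top',[W(dx,hy+dy,.122)])[0].round().astype(int); u0,v0=c-[4,9]; 
    uu=np.arange(u0-.5+.5/ss,u0+8.5,1/ss); vv=np.arange(v0-.5+.5/ss,v0+18.5,1/ss)
    G=np.stack(np.meshgrid(uu,vv),-1); r,T=ray('top',G.reshape(-1,2)); w=r@T[:3,:3].T; o=T[:3,3]
    a=np.radians(WY);A=np.array([[np.cos(a),np.sin(a),0],[-np.sin(a),np.cos(a),0],[0,0,1]])
    hub=np.array(W(dx,hy+dy,.092)); o=A@(o-hub); w=w@A.T
    aa=w[:,0]**2+w[:,2]**2; bb=o[0]*w[:,0]+o[2]*w[:,2]; cc=o[0]**2+o[2]**2-.032**2; D=bb**2-aa*cc
    t=(-bb-np.sqrt(np.maximum(D,0)))/aa; P=o+w*t[:,None]; th=np.degrees(np.arctan2(P[:,0],P[:,2])); y=P[:,1]
    ok=(D>0)&(abs(y)<.009)&(abs(th)<thm)
    m1=((90-th)/.5).astype(np.float32); m2=((.011-y)/.00025).astype(np.float32)
    sh=G.shape[:2]; cov=ok.reshape(sh).astype(np.float32); cov=cov.reshape(sh[0]//ss,ss,-1,ss).mean((1,3))
    return u0,v0,m1.reshape(sh),m2.reshape(sh),ok.reshape(sh),cov>.8
def run(M,ss=4):
    Mg=M.mean(2); fonts=[cv2.FONT_HERSHEY_SIMPLEX,cv2.FONT_HERSHEY_DUPLEX]; best={}
    tx={(f,hs,ws,b):[tex(d,fonts[f],hs,ws,b) for d in range(10)] for f in (0,1) for hs in (11,13,15) for ws in (.9,1.15) for b in (4,7)}
    tot={}
    for dx in np.arange(-.004,.0041,.002):
      for dy in np.arange(-.003,.0031,.0015):
        gs=[geom(h,dx,dy,ss) for h in (.05,0,-.05)]
        for key,tl in tx.items():
          for sg in (.3,.6):
            S=np.zeros((3,10))
            for i,(u0,v0,m1,m2,ok,cv) in enumerate(gs):
                ob=Mg[v0:v0+19,u0:u0+9]; yy,xx=np.where(cv); B=np.c_[np.ones(len(yy)),yy,xx,yy**2,xx**2]; q=np.linalg.qr(B)[0]
                o=ob[cv]; o=o-q@(q.T@o); o/=np.linalg.norm(o)
                for d in range(10):
                    s=cv2.remap(tl[d],m2,m1,cv2.INTER_LINEAR)*ok if False else cv2_remap(tl[d],m2,m1)*ok
                    s=s.reshape(19,ss,9,ss).mean((1,3)); s=cv2_blur(s,sg)[cv]; s=s-q@(q.T@s); S[i,d]=o@s/(np.linalg.norm(s)+1e-9)
            tot[(round(dx,4),round(dy,4))+key+(sg,)]=S
    return tot
cv2_remap=lambda t,x,y: cv2.remap(t,x,y,cv2.INTER_LINEAR)
cv2_blur=lambda s,g: cv2.GaussianBlur(s.astype(np.float32),(0,0),g)
def report(tot,n=4):
    ks=sorted(tot,key=lambda k:-tot[k].max(1).sum())
    for k in ks[:n]: print(k,[[(int(d),round(float(r[d]),2)) for d in np.argsort(-r)[:4]] for r in tot[k]])
    A=np.mean([tot[k] for k in ks[:30]],0); print('avg30',A.round(2).tolist())
if __name__=='__main__':
    M=np.mean([np.float32(snap('top')[0]) for _ in range(10)],0); np.save(sys.argv[1],M); report(run(M))
E
time python3 fit.py m1.npy
```

```text
(np.float64(-0.002), np.float64(0.0), 0, 15, 0.9, 4, 0.6) [[(2, 0.12), (6, 0.07), (0, 0.06), (1, 0.06)], [(9, 0.79), (4, 0.77), (6, 0.7), (8, 0.7)], [(8, 0.46), (4, 0.38), (9, 0.36), (5, 0.28)]]
(np.float64(0.0), np.float64(0.0), 0, 15, 0.9, 4, 0.6) [[(2, 0.2), (4, 0.17), (7, 0.16), (1, 0.13)], [(9, 0.73), (0, 0.61), (4, 0.6), (6, 0.59)], [(8, 0.44), (4, 0.43), (5, 0.36), (9, 0.35)]]
(np.float64(0.0), np.float64(0.0), 0, 15, 1.15, 4, 0.6) [[(2, 0.16), (4, 0.16), (7, 0.14), (1, 0.11)], [(9, 0.67), (4, 0.53), (0, 0.49), (5, 0.46)], [(4, 0.49), (8, 0.39), (0, 0.35), (5, 0.31)]]
(np.float64(-0.002), np.float64(0.0), 0, 15, 0.9, 7, 0.6) [[(2, 0.07), (6, 0.06), (9, 0.02), (0, 0.0)], [(9, 0.77), (4, 0.74), (8, 0.72), (6, 0.69)], [(8, 0.47), (4, 0.41), (5, 0.35), (9, 0.32)]]
avg30 [[0.01, 0.05, 0.07, -0.1, 0.03, -0.1, 0.05, 0.01, -0.01, -0.01], [0.52, 0.49, 0.47, 0.46, 0.63, 0.54, 0.57, 0.36, 0.59, 0.68], [0.32, 0.21, 0.15, 0.23, 0.44, 0.36, 0.27, 0.22, 0.44, 0.35]]
real	0m21.685s
user	0m8.834s
sys	0m0.224s
```

```bash
cat > ph.py <<'E'
from fit import *
def phase(M,dx=-.001,dy=0):
    Mg=M.mean(2)
    for i,h in enumerate((.05,0,-.05)):
        res=[]
        for ddx in (-.002,0.,.002):
          for ddy in (-.002,0,.002):
            u0,v0,m1,m2,ok,c=geom(h,dx+ddx,dy+ddy); ob=Mg[v0:v0+19,u0:u0+9]; yy,xx=np.where(c); q=np.linalg.qr(np.c_[np.ones(len(yy)),yy,xx,yy**2,xx**2])[0]
            o=ob[c]; o=o-q@(q.T@o); o/=np.linalg.norm(o)
            for f in (0,1):
             for hs in (13,15):
              for ws in (.9,1.15):
               for d in range(10):
                t=tex(d,f*2,hs,ws,5)
                for p in (-12,-6,0,6,12,18):
                    s=cv2_remap(np.roll(t,-2*p,0),m2,m1)*ok; s=cv2_blur(s.reshape(19,4,9,4).mean((1,3)),.5)[c]; s=s-q@(q.T@s); res.append((o@s/(np.linalg.norm(s)+1e-9),d,p,ddx,ddy,f,hs,ws))
        res.sort(reverse=True); b={}
        for r in res: b.setdefault((r[1],r[2]),r)
        print(h,[(float(round(v[0],2)),)+k+v[3:5] for k,v in list(b.items())[:6]])
if __name__=='__main__':
    M=np.load('m1.npy'); phase(M)
    a=[]
    u,v=proj('top',[W(0,0,.124)])[0].round().astype(int)
    im=M[v-16:v+18,u-24:u+25].mean(2); im=np.clip((im-15)/150,0,1)**.7*255
    cv2.imwrite('pics/raw1.png',cv2.resize(im,None,fx=14,fy=14,interpolation=cv2.INTER_CUBIC))
E
python3 ph.py
```

```text
0.05 [(0.69, 1, 18, 0.0, 0), (0.66, 3, 18, -0.002, 0), (0.65, 1, 12, 0.002, 0), (0.61, 7, 12, 0.002, 0), (0.6, 7, 18, -0.002, 0), (0.59, 5, 18, -0.002, 0)]
0 [(0.79, 9, 0, 0.0, 0), (0.77, 9, -6, 0.002, 0), (0.75, 4, -6, 0.002, 0), (0.74, 8, 0, -0.002, 0), (0.74, 4, 0, 0.0, 0), (0.73, 6, 0, 0.0, 0)]
-0.05 [(0.54, 8, 0, 0.0, 0), (0.51, 8, -6, 0.002, 0), (0.5, 4, 6, -0.002, 0), (0.49, 8, 6, -0.002, 0), (0.49, 4, 0, 0.0, 0), (0.46, 9, 0, 0.0, 0)][ WARN:0@6.038] global loadsave.cpp:1063 imwrite_ Unsupported depth image for selected encoder is fallbacked to CV_8U.
```

View pics/raw1.png

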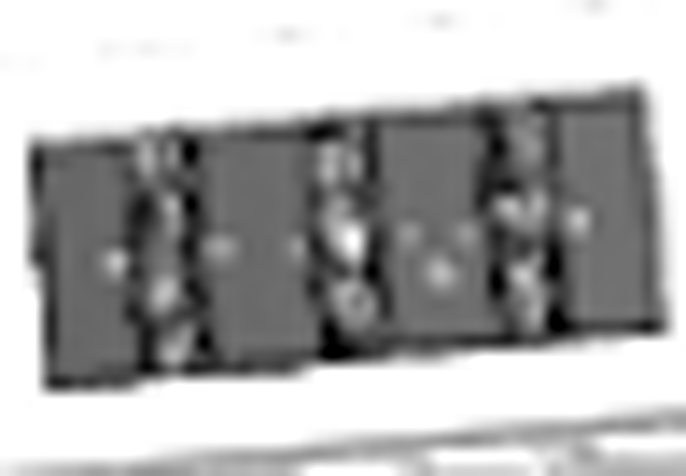

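The enlarged top view shows the plate between the wheels with its dashes. The ones wheel's top digit is at (348,240), with a ring-like digit below at (350,305), which may be 9 then 0. The tenths wheel at (520,210) looks like a 4 or 8. The tens wheel at (165,250) is unclear. I'll start with the tenths wheel and drive it towards the stop at 0, which gives an absolute reference.

```bash
cat >> h.py <<'E'
def wp(hy,lean,r=.025,back=0):  # lean>0: hand leans towards the robot (deg)
    Q=down(90+WY,-lean); hub=np.array(W(0,hy,.092)); return (hub-Q.apply([0,0,1])*(r+.173+back),Q)
E
python3 - <<'E'
from h import *
a=wp(-.05,-17,back=.07)
plan([(a[0]+[-.06,-.0,.02],down(50)),a],.35)
E
```

```text
[{"rot": [0.0, 0.0, -0.11], "offset": [0.01, 0.038, 0.005], "grip": 0.35}, {"rot": [0.001, 0.0, -0.11], "offset": [0.006, 0.038, 0.006], "grip": 0.35}, {"rot": [0.0, 0.0, -0.11], "offset": [0.001, 0.039, 0.005], "grip": 0.35}, {"rot": [0.001, 0.0, -0.11], "offset": [-0.003, 0.039, 0.006], "grip": 0.35}, {"rot": [0.0, 0.0, -0.11], "offset": [-0.007, 0.038, 0.005], "grip": 0.35}, {"rot": [0.001, 0.0, -0.11], "offset": [-0.011, 0.037, 0.006], "grip": 0.35}, {"rot": [0.0, 0.0, -0.111], "offset": [-0.015, 0.036, 0.005], "grip": 0.35}, {"rot": [0.015, 0.035, -0.099], "offset": [-0.006, 0.005, 0.003], "grip": 0.35}]
[{"rot": [0.015, 0.035, -0.099], "offset": [-0.006, 0.004, 0.002], "grip": 0.35}, {"rot": [0.015, 0.035, -0.099], "offset": [-0.007, 0.004, 0.002], "grip": 0.35}, {"rot": [0.015, 0.035, -0.1], "offset": [-0.007, 0.003, 0.002], "grip": 0.35}, {"rot": [0.015, 0.035, -0.099], "offset": [-0.007, 0.002, 0.001], "grip": 0.35}, {"rot": [0.015, 0.035, -0.1], "offset": [-0.008, 0.002, 0.001], "grip": 0.35}, {"rot": [0.014, 0.035, -0.099], "offset": [-0.008, 0.001, 0.001], "grip": 0.35}, {"rot": [0.015, 0.036, -0.1], "offset": [-0.008, -0.001, 0.0], "grip": 0.35}]
15 [0.6332 0.2625 0.3482]
```

Request:
carry_out --commands '[{"rot":[0,0,-0.11],"offset":[0.01,0.038,0.005],"grip":0.35},{"rot":[0,0,-0.11],"offset":[0.006,0.038,0.006],"grip":0.35},{"rot":[0,0,-0.11],"offset":[0.001,0.039,0.005],"grip":0.35},{"rot":[0,0,-0.11],"offset":[-0.003,0.039,0.006],"grip":0.35},{"rot":[0,0,-0.11],"offset":[-0.007,0.038,0.005],"grip":0.35},{"rot":[0,0,-0.11],"offset":[-0.011,0.037,0.006],"grip":0.35},{"rot":[0,0,-0.111],"offset":[-0.015,0.036,0.005],"grip":0.35},{"rot":[0.015,0.035,-0.099],"offset":[-0.006,0.005,0.003],"grip":0.35}]'

```text
time_s: 30.65
tool_pos: [0.5833, 0.2642, 0.3637]
eef_rot: [0.293, 0.956, 0.0, -0.018]
ft_force: [-1.0, 0.4, -0.3]
opening: 0.347
```

Request:
carry_out --commands '[{"rot":[0.015,0.035,-0.099],"offset":[-0.006,0.004,0.002],"grip":0.35},{"rot":[0.015,0.035,-0.099],"offset":[-0.007,0.004,0.002],"grip":0.35},{"rot":[0.015,0.035,-0.1],"offset":[-0.007,0.003,0.002],"grip":0.35},{"rot":[0.015,0.035,-0.099],"offset":[-0.007,0.002,0.001],"grip":0.35},{"rot":[0.015,0.035,-0.1],"offset":[-0.008,0.002,0.001],"grip":0.35},{"rot":[0.014,0.035,-0.099],"offset":[-0.008,0.001,0.001],"grip":0.35},{"rot":[0.015,0.036,-0.1],"offset":[-0.008,-0.001,0],"grip":0.35},{"rot":[0,0,0],"offset":[0,0,0],"grip":0.35}]'

```text
time_s: 31.45
tool_pos: [0.6344, 0.2626, 0.3467]
eef_rot: [-0.051, 0.988, -0.008, -0.148]
ft_force: [-0.4, 0.1, -1.4]
opening: 0.354
```

Run:
```python
from h import *
s,p,r=st(); print(p,s['joint_positions'],s['ft_force'])
plan([wp(-.05,-17)],.35)
# rotation rows from -17 to +45 lean about the hub
e=wp(-.05,-17); n=8
plan([wp(-.05,l) for l in np.linspace(-17,45,9)[1:]],0,ang=.2,start=e)
```

```text
[0.63435731 0.26258727 0.34668213] [0.37830759 0.61217402 0.49661024 1.74198463 0.07970133 0.26384804] [-0.40545244  0.09858398 -1.43935099]
[{"rot": [0.0, 0.0, 0.0], "offset": [0.001, 0.0, 0.034], "grip": 0.35}, {"rot": [0.0, -0.001, 0.0], "offset": [0.001, 0.0, 0.035], "grip": 0.35}]
2 [0.6123 0.2603 0.2813]
[{"rot": [0.0, -0.135, 0.0], "offset": [0.027, 0.0, 0.002], "grip": 0}, {"rot": [0.0, -0.136, 0.0], "offset": [0.026, 0.0, 0.002], "grip": 0}, {"rot": [0.0, -0.135, 0.0], "offset": [0.027, 0.0, 0.001], "grip": 0}, {"rot": [0.0, -0.135, 0.0], "offset": [0.027, 0.0, 0.002], "grip": 0}, {"rot": [0.0, -0.135, 0.0], "offset": [0.027, 0.0, 0.002], "grip": 0}, {"rot": [0.0, -0.136, 0.0], "offset": [0.026, 0.0, 0.002], "grip": 0}, {"rot": [0.0, -0.135, 0.0], "offset": [0.027, 0.0, 0.002], "grip": 0}, {"rot": [0.0, -0.135, 0.0], "offset": [0.027, 0.0, 0.002], "grip": 0}]
8 [0.4155 0.2405 0.2314]
```

Request:
carry_out --commands '[{"rot":[0,0,0],"offset":[0.001,0,0.034],"grip":0.35},{"rot":[0,0,0],"offset":[0,0,0.02],"grip":0.35},{"rot":[0,0,0],"offset":[0,0,0.013],"grip":0.35},{"rot":[0,0,0],"offset":[0,0,0],"grip":0.35},{"rot":[0,0,0],"offset":[0,0,0],"grip":0},{"rot":[0,0,0],"offset":[0,0,0],"grip":0},{"rot":[0,0,0],"offset":[0,0,0],"grip":0},{"rot":[0,0,0],"offset":[0,0,0],"grip":0}]'

```text
time_s: 32.25
tool_pos: [0.6127, 0.2619, 0.2856]
eef_rot: [-0.051, 0.988, -0.005, -0.147]
ft_force: [-2.3, 6.6, -2.8]
opening: 0.165
```

Run:
```python
from h import *
s,p,r=st(); a=wp(-.05,-17); print(p,a[0],s['opening'],s['ft_force'],s['ft_torque'])
```

```text
[0.61267613 0.2619184  0.28560497] [0.61242257 0.26081548 0.28134834] 0.16492140710842076 [-2.28060019  6.6453478  -2.8401165 ] [ 1.24980967  0.16535524 -0.4110066 ]
```

Request:
carry_out --commands '[{"rot":[0,0,0],"offset":[0,0,0],"grip":0.35},{"rot":[0,0,0],"offset":[0,0.002,0.004],"grip":0.35},{"rot":[0,0,0],"offset":[0,0,0],"grip":0.35},{"rot":[0,0,0],"offset":[0,0,0],"grip":0},{"rot":[0,0,0],"offset":[0,0,0],"grip":0},{"rot":[0,0,0],"offset":[0,0,0],"grip":0},{"rot":[0,0,0],"offset":[0,0,0],"grip":0}]'

```text
time_s: 32.95
tool_pos: [0.6117, 0.2626, 0.2818]
eef_rot: [-0.051, 0.988, -0.007, -0.146]
ft_force: [0.9, 2.4, 5.1]
opening: 0.184
```

Request:
carry_out --commands '[{"rot":[0,-0.135,0],"offset":[0.0267,0,0.0018],"grip":0},{"rot":[0,-0.135,0],"offset":[0.0267,0,0.0018],"grip":0},{"rot":[0,-0.135,0],"offset":[0.0267,0,0.0018],"grip":0},{"rot":[0,-0.135,0],"offset":[0.0267,0,0.0018],"grip":0},{"rot":[0,0,0],"offset":[0,0,0],"grip":0},{"rot":[0,0,0],"offset":[0,0,0],"grip":0}]'

```text
time_s: 33.55
tool_pos: [0.5036, 0.2512, 0.2803]
eef_rot: [-0.052, 0.991, 0.007, 0.12]
ft_force: [0.3, 6.9, -14.5]
opening: 0.183
```

Request:
carry_out --commands '[{"rot":[0,-0.135,0],"offset":[0.0267,0,0.0018],"grip":0},{"rot":[0,-0.135,0],"offset":[0.0267,0,0.0018],"grip":0},{"rot":[0,-0.135,0],"offset":[0.0267,0,0.0018],"grip":0},{"rot":[0,-0.135,0],"offset":[0.0267,0,0.0018],"grip":0},{"rot":[0,0,0],"offset":[0,0,0],"grip":0},{"rot":[0,0,0],"offset":[0,0,0],"grip":0}]'

```text
time_s: 34.15
tool_pos: [0.413, 0.2418, 0.2293]
eef_rot: [-0.048, 0.923, 0.021, 0.381]
ft_force: [3.1, 6.0, -7.3]
opening: 0.184
```

Run:
```python
from h import *
s,p,r=st(); a=wp(-.05,45); print(p,a[0],(r.inv()*a[1]).as_rotvec(),s['opening'],s['ft_force'],s['ft_torque'])
```

```text
[0.41301143 0.24181503 0.22926242] [0.41557413 0.24047317 0.23200714] [ 0.00306705 -0.00265297  0.00057511] 0.18361813521663684 [ 3.05101081  5.98460274 -7.26803476] [0.864961   1.37934917 0.69718799]
```

Request:
carry_out --commands '[{"rot":[0,0,0],"offset":[0,0,0],"grip":0.35},{"rot":[0,0,0],"offset":[0,0,0],"grip":0.35},{"rot":[0,0,0],"offset":[0,0,-0.03],"grip":0.35},{"rot":[0,0,0],"offset":[0,0,-0.04],"grip":0.35},{"rot":[0,0,0],"offset":[0,0,0],"grip":0.35}]'

```text
time_s: 34.65
tool_pos: [0.3648, 0.237, 0.285]
eef_rot: [-0.047, 0.922, 0.021, 0.384]
ft_force: [0.6, 0.9, 0.2]
opening: 0.351
```

```bash
cat >> ph.py <<'E'
def strip(f,N=10):
    M=np.mean([np.float32(snap('top')[0]) for _ in range(N)],0); np.save(f,M); return M
def raw(Ms,name,gain=150):
    u,v=proj('top',[W(0,0,.124)])[0].round().astype(int); L=[]
    for M in Ms:
        im=M[v-16:v+18,u-24:u+25].mean(2); im=np.uint8(np.clip((im-15)/gain,0,1)**.7*255); L.append(cv2.resize(im,None,fx=8,fy=8,interpolation=cv2.INTER_CUBIC))
    cv2.imwrite('pics/'+name,np.vstack([np.hstack(L[i:i+2]) for i in range(0,len(L)-len(L)%2,2)]) if len(L)>1 else L[0])
E
python3 - <<'E'
from ph import *
M=strip('m2.npy'); raw([np.load('m1.npy'),M],'raw2.png'); phase(M)
E
```

```text
0.05 [(0.68, 1, 18, 0.0, 0), (0.66, 3, 18, -0.002, 0), (0.65, 1, 12, 0.002, 0), (0.61, 7, 12, 0.002, 0), (0.6, 7, 18, -0.002, 0), (0.59, 5, 18, -0.002, 0)]
0 [(0.79, 9, 0, 0.0, 0), (0.77, 9, -6, 0.002, 0), (0.75, 4, -6, 0.002, 0), (0.74, 8, 0, -0.002, 0), (0.74, 4, 0, 0.0, 0), (0.73, 6, 0, 0.0, 0)]
-0.05 [(0.67, 8, 0, 0.0, 0), (0.64, 8, 6, -0.002, 0), (0.55, 8, -6, 0.002, 0), (0.53, 3, 0, 0.0, 0), (0.53, 2, 0, 0.0, 0), (0.5, 3, 6, -0.002, 0)]
```

View pics/raw2.png

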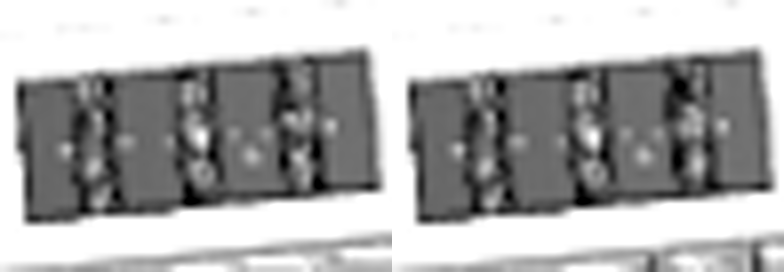

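The right panel shows the tenths digit at (690,120) has changed, while the other two wheels are unchanged. The fits suggest 4→2, so I repeat the -2 stroke, which should end at 0.

Request:
carry_out --commands '[{"rot":[0,0.135,0],"offset":[-0.0361,0,0.0024],"grip":0.35},{"rot":[0,0.135,0],"offset":[-0.0361,0,0.0024],"grip":0.35},{"rot":[0,0.135,0],"offset":[-0.0361,0,0.0024],"grip":0.35},{"rot":[0,0.135,0],"offset":[-0.0361,0,0.0024],"grip":0.35},{"rot":[0,0.135,0],"offset":[-0.0361,0,0.0024],"grip":0.35},{"rot":[0,0.135,0],"offset":[-0.0361,0,0.0024],"grip":0.35},{"rot":[0,0.135,0],"offset":[-0.0361,0,0.0024],"grip":0.35},{"rot":[0,0.135,0],"offset":[-0.0361,0,0.0024],"grip":0.35}]'

```text
time_s: 35.95
tool_pos: [0.6333, 0.2643, 0.3488]
eef_rot: [-0.051, 0.988, -0.007, -0.148]
ft_force: [0.9, 1.3, 1.9]
opening: 0.347
```

Request:
carry_out --commands '[{"rot":[0,0,0],"offset":[0,0,0],"grip":0.35},{"rot":[0,0,0],"offset":[0,0,0],"grip":0.35}]'

```text
time_s: 36.15
tool_pos: [0.6342, 0.2648, 0.342]
eef_rot: [-0.05, 0.987, -0.008, -0.15]
ft_force: [-0.2, -0.8, -0.3]
opening: 0.349
```

Run:
```python
from h import *
plan([wp(-.05,-17,r=.021,back=.06),wp(-.05,-17,r=.021)],.35); print(wp(-.05,-17,r=.021)[0])
```

```text
[{"rot": [-0.001, -0.005, -0.001], "offset": [0.003, -0.002, 0.008], "grip": 0.35}, {"rot": [0.0, 0.0, 0.0], "offset": [0.0, 0.0, 0.03], "grip": 0.35}, {"rot": [0.0, 0.0, 0.0], "offset": [0.0, 0.0, 0.03], "grip": 0.35}]
3 [0.6118 0.2604 0.2778]
[0.61125928 0.26069526 0.27752312]
```

Request:
carry_out --commands '[{"rot":[0,-0.004,0],"offset":[0.003,-0.001,0.03],"grip":0.35},{"rot":[0,0,0],"offset":[0,0,0.02],"grip":0.35},{"rot":[0,0,0],"offset":[0,0,0.014],"grip":0.35},{"rot":[0,0,0],"offset":[0,0,0],"grip":0.35},{"rot":[0,0,0],"offset":[0,0,0],"grip":0},{"rot":[0,0,0],"offset":[0,0,0],"grip":0},{"rot":[0,0,0],"offset":[0,0,0],"grip":0},{"rot":[0,0,0],"offset":[0,0,0],"grip":0}]'

```text
time_s: 36.95
tool_pos: [0.6106, 0.2613, 0.2889]
eef_rot: [-0.051, 0.988, -0.007, -0.144]
ft_force: [0.1, 0.5, 0.4]
opening: 0.001
```

Request:
carry_out --commands '[{"rot":[0,-0.135,0],"offset":[0.0267,0,0.0018],"grip":0},{"rot":[0,-0.135,0],"offset":[0.0267,0,0.0018],"grip":0},{"rot":[0,-0.135,0],"offset":[0.0267,0,0.0018],"grip":0},{"rot":[0,-0.135,0],"offset":[0.0267,0,0.0018],"grip":0},{"rot":[0,-0.135,0],"offset":[0.0267,0,0.0018],"grip":0},{"rot":[0,0,0],"offset":[0,0,0],"grip":0}]'

```text
time_s: 37.55
tool_pos: [0.4756, 0.2469, 0.2829]
eef_rot: [-0.051, 0.98, 0.012, 0.194]
ft_force: [0.6, -0.7, 0.7]
opening: 0.001
```

Run:
```python
from h import *
s,p,r=st(); print(p,s['opening'],s['ft_force'],s['ft_torque'])
for l in (15,20,25): a=wp(-.05,l,.022); print(l,a[0],(r.inv()*a[1]).as_rotvec())
```

```text
[0.47560274 0.24693819 0.28293967] 0.0008609043912526003 [ 0.64113006 -0.65178335  0.73591749] [0.00457911 0.40934379 0.06968872]
15 [0.50463726 0.24967695 0.28035554] [0.00432936 0.12964787 0.00114867]
20 [0.48849899 0.24800922 0.27524006] [0.00437261 0.04238155 0.00095813]
25 [0.47286561 0.24639367 0.26873002] [ 0.00441028 -0.04488476  0.00076649]
```

Request:
carry_out --commands '[{"rot":[0,0,0],"offset":[0,0,-0.01],"grip":0.35},{"rot":[0,0.135,0],"offset":[-0.0286,0,0.0019],"grip":0.35},{"rot":[0,0.135,0],"offset":[-0.0286,0,0.0019],"grip":0.35},{"rot":[0,0.135,0],"offset":[-0.0286,0,0.0019],"grip":0.35},{"rot":[0,0.135,0],"offset":[-0.0286,0,0.0019],"grip":0.35},{"rot":[0,0.135,0],"offset":[-0.0286,0,0.0019],"grip":0.35},{"rot":[0,0,0],"offset":[0,0,0],"grip":0.35},{"rot":[0,0,0],"offset":[0,0,0],"grip":0.35}]'

```text
time_s: 38.35
tool_pos: [0.6179, 0.262, 0.2943]
eef_rot: [-0.05, 0.988, -0.008, -0.146]
ft_force: [-0.7, 0.4, 0.1]
opening: 0.347
```

Request:
carry_out --commands '[{"rot":[0,0,0],"offset":[0,0,0.005],"grip":0.35},{"rot":[0,0,0],"offset":[0,0,0.005],"grip":0.35},{"rot":[0,0,0],"offset":[0,0,0],"grip":0.35},{"rot":[0,0,0],"offset":[0,0,0],"grip":0.35}]'

```text
time_s: 38.75
tool_pos: [0.6119, 0.2614, 0.2906]
eef_rot: [-0.051, 0.988, -0.007, -0.143]
ft_force: [-0.4, 0.5, 0.1]
opening: 0.353
```

Request:
carry_out --commands '[{"rot":[0,0,0],"offset":[-0.003,0.001,0.006],"grip":0.35},{"rot":[0,0,0],"offset":[0,0,0.005],"grip":0.35},{"rot":[0,0,0],"offset":[0,0,0],"grip":0.35},{"rot":[0,0,0],"offset":[0,0,0],"grip":0.35},{"rot":[0,0,0],"offset":[0,0,0],"grip":0},{"rot":[0,0,0],"offset":[0,0,0],"grip":0},{"rot":[0,0,0],"offset":[0,0,0],"grip":0},{"rot":[0,0,0],"offset":[0,0,0],"grip":0}]'

```text
time_s: 39.55
tool_pos: [0.6128, 0.2628, 0.2771]
eef_rot: [-0.051, 0.988, -0.007, -0.144]
ft_force: [-1.1, 1.8, 1.6]
opening: 0.186
```

Gripped at 18 mm. Now the -2 stroke.

Request:
carry_out --commands '[{"rot":[0,-0.135,0],"offset":[0.0263,0,0.0018],"grip":0},{"rot":[0,-0.135,0],"offset":[0.0263,0,0.0018],"grip":0},{"rot":[0,-0.135,0],"offset":[0.0263,0,0.0018],"grip":0},{"rot":[0,-0.135,0],"offset":[0.0263,0,0.0018],"grip":0},{"rot":[0,0,0],"offset":[0,0,0],"grip":0},{"rot":[0,0,0],"offset":[0,0,0],"grip":0}]'

```text
time_s: 40.15
tool_pos: [0.5074, 0.2517, 0.2779]
eef_rot: [-0.052, 0.991, 0.007, 0.124]
ft_force: [1.5, 4.0, -6.7]
opening: 0.188
```

Request:
carry_out --commands '[{"rot":[0,-0.135,0],"offset":[0.0263,0,0.0018],"grip":0},{"rot":[0,-0.135,0],"offset":[0.0263,0,0.0018],"grip":0},{"rot":[0,-0.135,0],"offset":[0.0263,0,0.0018],"grip":0},{"rot":[0,-0.135,0],"offset":[0.0263,0,0.0018],"grip":0},{"rot":[0,0,0],"offset":[0,0,0],"grip":0},{"rot":[0,0,0],"offset":[0,0,0],"grip":0}]'

```text
time_s: 40.75
tool_pos: [0.4179, 0.2424, 0.2281]
eef_rot: [-0.048, 0.921, 0.021, 0.386]
ft_force: [-16.6, -2.0, 13.8]
opening: 0.187
```

Run:
```python
from h import *
s,p,r=st(); print(p,s['opening'],s['ft_force'],s['ft_torque'])
a=wp(-.05,45,.022); print(a[0],(r.inv()*a[1]).as_rotvec())
```

```text
[0.41787136 0.24243678 0.22810145] 0.1869675149012716 [-16.62410911  -2.03824652  13.8414527 ] [-0.20547141  1.07030369 -0.07157374]
[0.41768421 0.24069123 0.22988582] [ 0.00234372  0.00761467 -0.00056681]
```

Request:
carry_out --commands '[{"rot":[0,0,0],"offset":[0,0,0],"grip":0.35},{"rot":[0,0,0],"offset":[0,0,0],"grip":0.35},{"rot":[0,0,0],"offset":[0,0,-0.03],"grip":0.35},{"rot":[0,0,0],"offset":[0,0,-0.04],"grip":0.35},{"rot":[0,0,0],"offset":[0,0,0],"grip":0.35},{"rot":[0,0,0],"offset":[0,0,0],"grip":0.35}]'

```text
time_s: 41.35
tool_pos: [0.3698, 0.2375, 0.2772]
eef_rot: [-0.047, 0.922, 0.021, 0.385]
ft_force: [0.3, -0.2, -0.1]
opening: 0.349
```

```bash
cat > joint.py <<'E'
from fit import *
# joint fit: sequences of (picture, wheel hub, shift in digits) for one unknown start digit, common geometry/font
def seq(obs,tag):
    fonts=[0,2]; R_={}
    Ms={o[0]:np.load(o[0]).mean(2) for o in obs}
    for dx in np.arange(-.004,.0041,.001):
      for dy in (-.001,0.,.001):
        gs={}
        for f,h,_ in obs: gs[h]=geom(h,dx,dy)
        for fo in fonts:
         for hs in (13,15,17):
          for ws in (.8,1.,1.2):
            sim={}
            def S(d,h):
                if (d,h) not in sim:
                    u0,v0,m1,m2,ok,c=gs[h]; s=cv2_remap(tex(d,fo,hs,ws,5),m2,m1)*ok; sim[d,h]=cv2_blur(s.reshape(19,4,9,4).mean((1,3)),.5)[c]
                return sim[d,h]
            sc=[]
            for d0 in range(10):
                v=[]
                for f,h,k in obs:
                    u0,v0,m1,m2,ok,c=gs[h]; o=Ms[f][v0:v0+19,u0:u0+9][c]; yy,xx=np.where(c); q=np.linalg.qr(np.c_[np.ones(len(yy)),yy,xx,yy**2,xx**2])[0]
                    s=S((d0+k)%10,h); o=o-q@(q.T@o); s=s-q@(q.T@s); v.append(o@s/np.linalg.norm(o)/(np.linalg.norm(s)+1e-9))
                sc.append(np.mean(v))
            R_[dx,dy,fo,hs,ws]=sc
    A=np.array(list(R_.values())); b=A.max(0); k=np.unravel_index(A.argmax(),A.shape); print(tag,'best per start digit',b.round(2).tolist(),'arg',list(R_)[k[0]],k[1])
E
python3 - <<'E'
from ph import *
from joint import seq
M=strip('m3.npy')
seq([('m1.npy',-.05,0),('m2.npy',-.05,-2),('m3.npy',-.05,-4)],'tenths')
seq([('m1.npy',0,0)],'ones'); seq([('m1.npy',.05,0)],'tens')
E
```

```text
tenths best per start digit [0.48, 0.26, 0.38, 0.29, 0.48, 0.36, 0.39, 0.37, 0.36, 0.31] arg (np.float64(0.0), 0.0, 2, 13, 1.2) 4
ones best per start digit [0.66, 0.62, 0.62, 0.63, 0.73, 0.67, 0.72, 0.52, 0.74, 0.79] arg (np.float64(-0.001), 0.0, 0, 15, 0.8) 9
tens best per start digit [0.31, 0.39, 0.36, 0.51, 0.41, 0.35, 0.36, 0.56, 0.35, 0.42] arg (np.float64(0.004), 0.0, 0, 15, 1.0) 7
```

Request:
carry_out --commands '[{"rot":[0,0.122,0],"offset":[-0.0322,0,0.002],"grip":0.35},{"rot":[0,0.122,0],"offset":[-0.0322,0,0.002],"grip":0.35},{"rot":[0,0.122,0],"offset":[-0.0322,0,0.002],"grip":0.35},{"rot":[0,0.122,0],"offset":[-0.0322,0,0.002],"grip":0.35},{"rot":[0,0.122,0],"offset":[-0.0322,0,0.002],"grip":0.35},{"rot":[0,0,0],"offset":[0,0,0.035],"grip":0.35},{"rot":[0,0,0],"offset":[0,0,0],"grip":0.35},{"rot":[0,0,0],"offset":[0,0,0],"grip":0.35}]'

```text
time_s: 42.65
tool_pos: [0.5154, 0.2522, 0.3145]
eef_rot: [-0.051, 0.995, 0.004, 0.088]
ft_force: [0.7, -0.4, 0.3]
opening: 0.348
```

Run:
```python
from h import *
s,p,r=st(); t=wp(-.05,10,.021); t=(t[0]+[0,.002,.001],t[1]); print(p,t[0]); plan([t],.35)
```

```text
[0.5153935  0.25216063 0.31449515] [0.52133033 0.25340201 0.2840527 ]
[{"rot": [0.0, 0.002, 0.0], "offset": [-0.001, 0.001, 0.031], "grip": 0.35}]
1 [0.5217 0.2538 0.2842]
```

Request:
carry_out --commands '[{"rot":[0,0,0],"offset":[-0.001,0.001,0.02],"grip":0.35},{"rot":[0,0,0],"offset":[0,0,0.011],"grip":0.35},{"rot":[0,0,0],"offset":[0,0,0],"grip":0.35},{"rot":[0,0,0],"offset":[0,0,0],"grip":0},{"rot":[0,0,0],"offset":[0,0,0],"grip":0},{"rot":[0,0,0],"offset":[0,0,0],"grip":0},{"rot":[0,0,0],"offset":[0,0,0],"grip":0},{"rot":[0,0,0],"offset":[0,0,0],"grip":0}]'

```text
time_s: 43.45
tool_pos: [0.5218, 0.2537, 0.2864]
eef_rot: [-0.051, 0.995, 0.005, 0.09]
ft_force: [-4.3, -4.5, 4.1]
opening: 0.187
```

Request:
carry_out --commands '[{"rot":[0,-0.1,0],"offset":[0.0195,0,0.001],"grip":0},{"rot":[0,-0.1,0],"offset":[0.0195,0,0.001],"grip":0},{"rot":[0,0,0],"offset":[0,0,0],"grip":0}]'

```text
time_s: 43.75
tool_pos: [0.4853, 0.2499, 0.2764]
eef_rot: [-0.05, 0.98, 0.01, 0.194]
ft_force: [18.7, -0.9, -10.5]
opening: 0.187
```

Request:
carry_out --commands '[{"rot":[0,-0.1,0],"offset":[0.0195,0,0.001],"grip":0},{"rot":[0,-0.1,0],"offset":[0.0195,0,0.001],"grip":0},{"rot":[0,0,0],"offset":[0,0,0],"grip":0}]'

```text
time_s: 44.05
tool_pos: [0.4512, 0.2464, 0.2593]
eef_rot: [-0.048, 0.955, 0.016, 0.292]
ft_force: [17.7, -2.3, -6.7]
opening: 0.182
```

Run:
```python
from h import *
s,p,r=st(); print(p,s['opening'],s['ft_force'],s['ft_torque'],r.inv().apply(s['ft_force']),r.inv().apply(s['ft_torque']))
for l in (25,33): a=wp(-.05,l,.021); print(l,a[0],(r.inv()*a[1]).as_rotvec())
```

```text
[0.4511626  0.24640321 0.25927623] 0.18177058890566003 [17.74954925 -2.29667834 -6.74122638] [-0.54315115 -1.999825   -0.49904881] [-10.69511725  -4.07653406  15.32193526] [ 0.89123657 -1.93624682 -0.00292579]
25 [0.47328599 0.24643711 0.26782371] [ 0.00034877  0.15640368 -0.00316959]
33 [0.44973935 0.2440038  0.25470209] [ 0.00012669  0.01677746 -0.00318299]
```

Request:
carry_out --commands '[{"rot":[0,-0.1,0],"offset":[0.0195,0,0.001],"grip":0},{"rot":[0,0,0],"offset":[0,0,0],"grip":0},{"rot":[0,0,0],"offset":[0,0,0],"grip":0}]'

```text
time_s: 44.35
tool_pos: [0.4371, 0.2452, 0.249]
eef_rot: [-0.047, 0.94, 0.018, 0.338]
ft_force: [11.0, -4.4, 3.8]
opening: 0.185
```

Run:
```python
from h import *
s,p,r=st(); F=r.inv().apply(s['ft_force']);T=r.inv().apply(s['ft_torque']); print(p,s['opening'],F,T,'M',T[1]-.194*F[0])
a=wp(-.05,38.6,.021); print(a[0],(r.inv()*a[1]).as_rotvec())
```

```text
[0.43705957 0.24523878 0.24895949] 0.18481464415973378 [-10.51033502  -5.46192756   3.71689463] [ 1.16558907 -1.29282803 -0.2696036 ] M 0.7461769610286253
[0.43444812 0.24242361 0.24361497] [-0.0008458   0.01671593 -0.00361285]
```

Resisting torque about the axle rose to 0.75 N m, well above the 0.11 of a detent crest. So the wheel is against its stop and the tenths read 0. I release, check that the picture matches, and move to the ones wheel.

Request:
carry_out --commands '[{"rot":[0,0.1,0],"offset":[-0.0195,0,0.001],"grip":0},{"rot":[0,0.1,0],"offset":[-0.0195,0,0.001],"grip":0},{"rot":[0,0,0],"offset":[0,0,0],"grip":0.35},{"rot":[0,0,0],"offset":[0,0,0],"grip":0.35},{"rot":[0,0,0],"offset":[0,0,-0.03],"grip":0.35},{"rot":[0,0,0],"offset":[0,0,-0.04],"grip":0.35},{"rot":[0,0,0],"offset":[0,0,0],"grip":0.35},{"rot":[0,0,0],"offset":[0,0,0],"grip":0.35}]'

```text
time_s: 45.15
tool_pos: [0.4345, 0.2453, 0.3294]
eef_rot: [-0.05, 0.97, 0.014, 0.238]
ft_force: [0.6, 0.2, 0.0]
opening: 0.35
```

```bash
cat >> h.py <<'E'
def same(A,B,hy):
    u,v=proj('top',[W(0,hy,.122)])[0].round().astype(int); a,b=[m[v-6:v+7,u-2:u+3].mean(2).ravel() for m in (A,B)]; return np.corrcoef(a,b)[0,1].round(3)
E
python3 - <<'E'
from ph import *
M=strip('m4.npy'); L=[np.load(f'm{k}.npy') for k in (1,2,3,4)]
for h in (.05,0,-.05): print(h,[[same(a,b,h) for b in L] for a in L])
s,p,r=st(); print(p)
t=wp(0.002,-17,.0235,.045); plan([wp(-.024,2,.021,.08),t],.35); print(t[0])
E
```

```text
0.05 [[np.float64(1.0), np.float64(0.999), np.float64(0.999), np.float64(0.999)], [np.float64(0.999), np.float64(1.0), np.float64(0.999), np.float64(0.999)], [np.float64(0.999), np.float64(0.999), np.float64(1.0), np.float64(0.999)], [np.float64(0.999), np.float64(0.999), np.float64(0.999), np.float64(1.0)]]
0 [[np.float64(1.0), np.float64(1.0), np.float64(1.0), np.float64(1.0)], [np.float64(1.0), np.float64(1.0), np.float64(1.0), np.float64(1.0)], [np.float64(1.0), np.float64(1.0), np.float64(1.0), np.float64(1.0)], [np.float64(1.0), np.float64(1.0), np.float64(1.0), np.float64(1.0)]]
-0.05 [[np.float64(1.0), np.float64(0.663), np.float64(0.487), np.float64(0.498)], [np.float64(0.663), np.float64(1.0), np.float64(0.5), np.float64(0.506)], [np.float64(0.487), np.float64(0.5), np.float64(1.0), np.float64(0.999)], [np.float64(0.498), np.float64(0.506), np.float64(0.999), np.float64(1.0)]]
[0.43537193 0.24504933 0.32811038]
[{"rot": [0.0, 0.111, 0.0], "offset": [-0.029, 0.006, 0.004], "grip": 0.35}, {"rot": [0.0, 0.111, 0.0], "offset": [-0.029, 0.006, 0.001], "grip": 0.35}, {"rot": [0.0, 0.111, 0.0], "offset": [-0.029, 0.006, -0.002], "grip": 0.35}, {"rot": [0.001, 0.111, 0.0], "offset": [-0.029, 0.006, -0.005], "grip": 0.35}, {"rot": [0.0, 0.111, 0.0], "offset": [-0.026, 0.009, 0.015], "grip": 0.35}, {"rot": [0.0, 0.11, 0.0], "offset": [-0.028, 0.008, 0.012], "grip": 0.35}, {"rot": [0.0, 0.111, 0.0], "offset": [-0.029, 0.009, 0.01], "grip": 0.35}]
7 [0.6199 0.3143 0.3225]
[0.61972816 0.31384736 0.3229476 ]
```

Request:
carry_out --commands '[{"rot":[0,0.111,0],"offset":[-0.029,0.006,0.004],"grip":0.35},{"rot":[0,0.111,0],"offset":[-0.029,0.006,0.001],"grip":0.35},{"rot":[0,0.111,0],"offset":[-0.029,0.006,-0.002],"grip":0.35},{"rot":[0,0.111,0],"offset":[-0.029,0.006,-0.005],"grip":0.35},{"rot":[0,0.111,0],"offset":[-0.026,0.009,0.015],"grip":0.35},{"rot":[0,0.11,0],"offset":[-0.028,0.008,0.012],"grip":0.35},{"rot":[0,0.111,0],"offset":[-0.029,0.009,0.01],"grip":0.35},{"rot":[0,0,0],"offset":[0,0,0],"grip":0.35}]'

```text
time_s: 46.45
tool_pos: [0.6242, 0.3159, 0.3101]
eef_rot: [-0.05, 0.986, -0.01, -0.156]
ft_force: [-0.4, 0.1, -2.9]
opening: 0.348
```

Request:
carry_out --commands '[{"rot":[0,0,0],"offset":[0,0,0],"grip":0.35},{"rot":[0,0,0],"offset":[0,0,0],"grip":0.35}]'

```text
time_s: 46.65
tool_pos: [0.6192, 0.3142, 0.3251]
eef_rot: [-0.051, 0.988, -0.007, -0.146]
ft_force: [0.3, 0.5, 1.0]
opening: 0.349
```

Run:
```python
from h import *
s,p,r=st(); print(p); t=wp(0.002,-17,.0225); print(t[0]); plan([t],.35)
```

```text
[0.61916351 0.31423948 0.325103  ]
[0.6063503  0.31246489 0.27895758]
[{"rot": [0.001, 0.002, 0.0], "offset": [0.0, 0.0, 0.024], "grip": 0.35}, {"rot": [0.001, 0.001, 0.001], "offset": [-0.001, -0.001, 0.024], "grip": 0.35}]
2 [0.6064 0.312  0.2789]
```

Request:
carry_out --commands '[{"rot":[0,0,0],"offset":[-0.001,0,0.022],"grip":0.35},{"rot":[0,0,0],"offset":[0,0,0.016],"grip":0.35},{"rot":[0,0,0],"offset":[0,0,0.009],"grip":0.35},{"rot":[0,0,0],"offset":[0,0,0],"grip":0.35},{"rot":[0,0,0],"offset":[0,0,0],"grip":0},{"rot":[0,0,0],"offset":[0,0,0],"grip":0},{"rot":[0,0,0],"offset":[0,0,0],"grip":0},{"rot":[0,0,0],"offset":[0,0,0],"grip":0}]'

```text
time_s: 47.45
tool_pos: [0.607, 0.3127, 0.2809]
eef_rot: [-0.051, 0.988, -0.007, -0.146]
ft_force: [-1.8, -3.4, 8.6]
opening: 0.186
```

Request:
carry_out --commands '[{"rot":[0,-0.135,0],"offset":[0.0264,0,0.0018],"grip":0},{"rot":[0,-0.135,0],"offset":[0.0264,0,0.0018],"grip":0},{"rot":[0,-0.135,0],"offset":[0.0264,0,0.0018],"grip":0},{"rot":[0,-0.135,0],"offset":[0.0264,0,0.0018],"grip":0},{"rot":[0,-0.135,0],"offset":[0.0264,0,0.0018],"grip":0},{"rot":[0,0,0],"offset":[0,0,0],"grip":0}]'

```text
time_s: 48.05
tool_pos: [0.4749, 0.2986, 0.2717]
eef_rot: [-0.051, 0.98, 0.011, 0.191]
ft_force: [15.2, 3.3, -19.3]
opening: 0.187
```

Request:
carry_out --commands '[{"rot":[0,-0.135,0],"offset":[0.0264,0,0.0018],"grip":0},{"rot":[0,-0.135,0],"offset":[0.0264,0,0.0018],"grip":0},{"rot":[0,-0.135,0],"offset":[0.0264,0,0.0018],"grip":0},{"rot":[0,0,0],"offset":[0,0,0],"grip":0},{"rot":[0,0,0],"offset":[0,0,0],"grip":0},{"rot":[0,0,0],"offset":[0,0,0],"grip":0.35},{"rot":[0,0,0],"offset":[0,0,0],"grip":0.35},{"rot":[0,0,0],"offset":[0,0,-0.03],"grip":0.35}]'

```text
time_s: 48.85
tool_pos: [0.3921, 0.2908, 0.2493]
eef_rot: [-0.047, 0.924, 0.019, 0.38]
ft_force: [-0.9, -0.2, 0.3]
opening: 0.354
```

Request:
carry_out --commands '[{"rot":[0,0,0],"offset":[0,0,-0.04],"grip":0.35},{"rot":[0,0,0],"offset":[0,0,0],"grip":0.35},{"rot":[0,0,0],"offset":[0,0,0],"grip":0.35}]'

```text
time_s: 49.15
tool_pos: [0.3636, 0.2886, 0.2805]
eef_rot: [-0.047, 0.923, 0.021, 0.382]
ft_force: [0.4, 0.2, -0.8]
opening: 0.351
```

Run:
```python
from ph import *
from joint import seq
M=strip('m5.npy'); m4=np.load('m4.npy'); print([same(M,m4,h) for h in (.05,0,-.05)])
seq([('m1.npy',-.05,4),('m2.npy',-.05,2),('m4.npy',-.05,0)],'tenths now')
seq([('m1.npy',0,0),('m5.npy',0,-2)],'ones start'); seq([('m1.npy',0,0),('m5.npy',0,-1)],'ones start if -1')
# calibrated match: fix geometry/font to best on known tenths + ones/tens single
s,p,r=st(); print(p,s['time_s'])
```

```text
[np.float64(1.0), np.float64(0.853), np.float64(1.0)]
tenths now best per start digit [0.48, 0.36, 0.39, 0.36, 0.36, 0.31, 0.48, 0.26, 0.38, 0.29] arg (np.float64(0.0), 0.0, 2, 13, 1.2) 0
ones start best per start digit [0.65, 0.63, 0.59, 0.66, 0.64, 0.66, 0.7, 0.56, 0.66, 0.69] arg (np.float64(-0.001), 0.0, 2, 15, 0.8) 6
ones start if -1 best per start digit [0.7, 0.58, 0.63, 0.59, 0.69, 0.67, 0.7, 0.55, 0.66, 0.71] arg (np.float64(-0.001), 0.0, 0, 15, 0.8) 9
[0.36336361 0.28787623 0.27825357] 49.65
```

```bash
cat > var.py <<'E'
from fit import *
import fit
def tex2(d0,font,hs,ws,th,order,flip):
    im=np.zeros((360,88),np.float32)
    for k in range(-2,3):
        d=(d0+order*k)%10
        g=np.zeros((80,80),np.uint8); (w,h),_=cv2.getTextSize(str(d),font,2,th); cv2.putText(g,str(d),((80-w)//2,(80+h)//2),font,2,255,th,cv2.LINE_AA)
        ys,xs=np.where(g>60); g=g[ys.min():ys.max()+1,xs.min():xs.max()+1]
        if flip==1: g=g[::-1,::-1]
        H=int(hs/.279); Wd=min(max(3,int(g.shape[1]/g.shape[0]*hs*ws/.25)),68); g=cv2.resize(g,(Wd,H),interpolation=cv2.INTER_AREA)/255.
        c=int((90+36*k)/.5); r0=c-H//2; a,b=max(r0,0),min(r0+H,360)
        if b>a: im[a:b,44-Wd//2:44-Wd//2+Wd]=np.maximum(im[a:b,44-Wd//2:44-Wd//2+Wd],g[a-r0:b-r0])
    return im
def fitall(obs,params,verbose=True):
    """obs: {name:(file,hub)}; returns for each params the score table [obs][digit]"""
    Ms={}; out={}
    for f,h in obs.values(): Ms[f]=np.load(f).mean(2)
    for (dx,dy) in params['xy']:
        g={h:geom(h,dx,dy,4,params.get('thm',50)) for h in {o[1] for o in obs.values()}}
        for fo in params['font']:
         for hs in params['hs']:
          for ws in params['ws']:
           for th in params['th']:
            for order in params['order']:
             for fl in params['flip']:
              for sg in params['sg']:
                tab=[]; tx=[tex2(d,fo,hs,ws,th,order,fl) for d in range(10)]
                for f,h in obs.values():
                    u0,v0,m1,m2,ok,c=g[h]; o=Ms[f][v0:v0+19,u0:u0+9][c]; yy,xx=np.where(c); q=np.linalg.qr(np.c_[np.ones(len(yy)),yy,xx])[0]; o=o-q@(q.T@o); o/=np.linalg.norm(o); row=[]
                    for t in tx:
                        s=cv2_remap(t,m2,m1)*ok; s=s.reshape(19,4,9,4).mean((1,3)); s=(cv2_blur(s,sg) if sg else s)[c]; s=s-q@(q.T@s); row.append(o@s/(np.linalg.norm(s)+1e-9))
                    tab.append(row)
                out[dx,dy,fo,hs,ws,th,order,fl,sg]=np.array(tab)
    return out
E
cat > v1.py <<'E'
from var import *
obs=dict(t1=('m1.npy',-.05),t2=('m2.npy',-.05),t4=('m4.npy',-.05))
o=fitall(obs,dict(xy=[(x,y) for x in np.arange(-.003,.0031,.0015) for y in (-.001,.0005,.002)],font=(0,2),hs=(9,11,13,15),ws=(.9,1.2),th=(5,9),order=(1,-1),flip=(0,1),sg=(0,.5)))
for a,b in ((4,2),(3,2),(3,1),(2,1),(5,2)):
    for order in (1,-1):
        for fl in (0,1):
            k=[q for q in o if q[6]==order and q[7]==fl]; sc=[o[q][0,a]+o[q][1,b]+o[q][2,0] for q in k]; j=int(np.argmax(sc)); print((a,b,0),order,fl,round(sc[j]/3,3),[float(round(v,4)) for v in k[j]], [round(float(o[k[j]][i,d]),2) for i,d in enumerate((a,b,0))])
E
time python3 v1.py
```

```text
(4, 2, 0) 1 0 0.682 [0.0, 0.0005, 2.0, 13.0, 1.2, 9.0, 1.0, 0.0, 0.5] [0.71, 0.69, 0.65]
(4, 2, 0) 1 1 0.632 [0.0, 0.0005, 2.0, 13.0, 1.2, 9.0, 1.0, 1.0, 0.5] [0.67, 0.65, 0.58]
(4, 2, 0) -1 0 0.654 [0.0, 0.0005, 2.0, 15.0, 1.2, 9.0, -1.0, 0.0, 0.5] [0.63, 0.72, 0.61]
(4, 2, 0) -1 1 0.638 [0.0, 0.0005, 2.0, 15.0, 1.2, 9.0, -1.0, 1.0, 0.5] [0.73, 0.6, 0.59]
(3, 2, 0) 1 0 0.652 [0.0, 0.0005, 2.0, 13.0, 1.2, 9.0, 1.0, 0.0, 0.5] [0.62, 0.69, 0.65]
(3, 2, 0) 1 1 0.638 [0.0, 0.0005, 2.0, 13.0, 1.2, 9.0, 1.0, 1.0, 0.5] [0.69, 0.65, 0.58]
(3, 2, 0) -1 0 0.645 [-0.0015, 0.0005, 2.0, 15.0, 1.2, 9.0, -1.0, 0.0, 0.5] [0.62, 0.7, 0.62]
(3, 2, 0) -1 1 0.618 [-0.0015, 0.0005, 2.0, 15.0, 1.2, 9.0, -1.0, 1.0, 0.5] [0.67, 0.61, 0.58]
(3, 1, 0) 1 0 0.56 [0.0, 0.0005, 2.0, 13.0, 1.2, 9.0, 1.0, 0.0, 0.5] [0.62, 0.41, 0.65]
(3, 1, 0) 1 1 0.544 [0.0, 0.0005, 2.0, 13.0, 1.2, 9.0, 1.0, 1.0, 0.5] [0.69, 0.37, 0.58]
(3, 1, 0) -1 0 0.528 [-0.0015, -0.001, 2.0, 15.0, 0.9, 9.0, -1.0, 0.0, 0.5] [0.54, 0.43, 0.61]
(3, 1, 0) -1 1 0.512 [-0.0015, 0.0005, 2.0, 15.0, 0.9, 9.0, -1.0, 1.0, 0.5] [0.64, 0.39, 0.51]
(2, 1, 0) 1 0 0.567 [-0.0015, 0.0005, 2.0, 15.0, 1.2, 9.0, 1.0, 0.0, 0.5] [0.62, 0.43, 0.65]
(2, 1, 0) 1 1 0.535 [-0.0015, -0.001, 2.0, 15.0, 0.9, 9.0, 1.0, 1.0, 0.5] [0.57, 0.47, 0.57]
(2, 1, 0) -1 0 0.531 [-0.0015, 0.0005, 2.0, 15.0, 1.2, 9.0, -1.0, 0.0, 0.5] [0.64, 0.34, 0.62]
(2, 1, 0) -1 1 0.499 [0.0, 0.0005, 2.0, 13.0, 1.2, 9.0, -1.0, 1.0, 0.5] [0.63, 0.32, 0.55]
(5, 2, 0) 1 0 0.68 [0.0, 0.0005, 2.0, 13.0, 1.2, 9.0, 1.0, 0.0, 0.5] [0.71, 0.69, 0.65]
(5, 2, 0) 1 1 0.632 [0.0, 0.0005, 2.0, 13.0, 1.2, 9.0, 1.0, 1.0, 0.5] [0.67, 0.65, 0.58]
(5, 2, 0) -1 0 0.652 [-0.0015, 0.0005, 0.0, 15.0, 1.2, 9.0, -1.0, 0.0, 0.5] [0.6, 0.73, 0.62]
(5, 2, 0) -1 1 0.628 [-0.0015, 0.0005, 2.0, 15.0, 1.2, 9.0, -1.0, 1.0, 0.5] [0.69, 0.61, 0.58]
real	1m16.323s
user	1m15.390s
sys	0m0.196s
```

```bash
cat > v2.py <<'E'
from var import *
obs=dict(t1=('m1.npy',-.05),t2=('m2.npy',-.05),t4=('m4.npy',-.05),o1=('m1.npy',0),o5=('m5.npy',0),n=('m1.npy',.05))
o=fitall(obs,dict(xy=[(x,y) for x in np.arange(-.002,.0021,.001) for y in (-.0005,.0005,.0015)],font=(0,2,3),hs=(12,13,14),ws=(1.1,1.3,1.5),th=(9,13),order=(1,),flip=(0,),sg=(.35,.6)))
sc={q:(v[0,4]+v[1,2]+v[2,0])/3 for q,v in o.items()}; b=sorted(sc,key=sc.get)[::-1]
print([ (round(sc[q],3),[float(round(x,4)) for x in q]) for q in b[:3]])
A=np.mean([o[q] for q in b[:40]],0)
for n,r in zip(obs,A): print(n,r.round(2).tolist())
o2=A[3]+np.roll(A[4],2); print('ones start, -2:',(o2/2).round(2).tolist()); print('ones start, -1:',((A[3]+np.roll(A[4],1))/2).round(2).tolist())
E
python3 v2.py
```

```text
[(np.float64(0.708), [0.0, 0.0005, 0.0, 14.0, 1.3, 13.0, 1.0, 0.0, 0.6]), (np.float64(0.706), [0.0, 0.0005, 0.0, 14.0, 1.1, 13.0, 1.0, 0.0, 0.6]), (np.float64(0.704), [0.0, 0.0005, 2.0, 14.0, 1.3, 13.0, 1.0, 0.0, 0.6])]
t1 [0.67, 0.53, 0.63, 0.64, 0.72, 0.71, 0.66, 0.55, 0.72, 0.69]
t2 [0.65, 0.4, 0.71, 0.65, 0.57, 0.63, 0.63, 0.39, 0.72, 0.56]
t4 [0.64, 0.2, 0.59, 0.44, 0.39, 0.5, 0.61, 0.2, 0.59, 0.49]
o1 [0.7, 0.57, 0.7, 0.7, 0.69, 0.71, 0.72, 0.51, 0.71, 0.74]
o5 [0.71, 0.8, 0.66, 0.81, 0.77, 0.77, 0.7, 0.73, 0.69, 0.78]
n [0.24, 0.3, 0.3, 0.23, 0.28, 0.25, 0.3, 0.3, 0.23, 0.25]
ones start, -2: [0.7, 0.68, 0.71, 0.75, 0.67, 0.76, 0.74, 0.64, 0.7, 0.74]
ones start, -1: [0.74, 0.64, 0.75, 0.68, 0.75, 0.74, 0.74, 0.6, 0.72, 0.72]
```

Run:
```python
from h import *
L=[]
for f,hy in (('m1',-.05),('m2',-.05),('m4',-.05),('m1',0),('m5',0),('m1',.05)):
    M=np.load(f+'.npy').mean(2).astype(np.float32)
    X=np.linspace(.030,-.030,200); yy=np.linspace(.010,-.010,66); G=np.array([W(x,hy+.0005+y,.092+np.sqrt(.032**2-x**2)) for x in X for y in yy])
    uv=proj('top',G).astype(np.float32).reshape(200,66,2); o=cv2.remap(M,uv[...,0],uv[...,1],cv2.INTER_LANCZOS4); lo,hi=np.percentile(o,[2,99]); o=np.uint8(np.clip((o-lo)/(hi-lo),0,1)*255); o[98:102,:4]=255; o[98:102,-4:]=255
    L.append(cv2.copyMakeBorder(cv2.resize(o,None,fx=1.8,fy=2.2,interpolation=cv2.INTER_CUBIC),0,0,3,3,cv2.BORDER_CONSTANT,value=128))
cv2.imwrite('pics/strips.png',np.hstack(L))
```

```text
(no output)
```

View pics/strips.png

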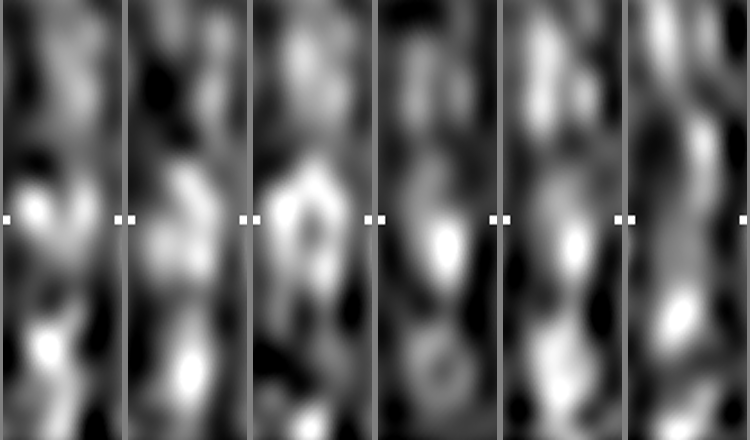

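These strips read well. Tenths shows 4 (first), 2 (second) and a clear 0 (third). Tens (sixth strip) sits about half-way, with the "1" stroke at (703,150), "2" at (680,310) and "0" at the top, so about 1.5. Ones (fourth then fifth) looks like 9→7: a ring "0" below the first at (440,365), "6" above the second and "8" below it. To verify, I turn ones +2, where it should match the starting picture, and then test for the stop at 9.

Request:
carry_out --commands '[{"rot":[0,0,0],"offset":[0,0,0.04],"grip":0.35},{"rot":[0,0,0],"offset":[0,0,0.026],"grip":0.35},{"rot":[0,0,0],"offset":[0,0,0],"grip":0.35},{"rot":[0,0,0],"offset":[0,0,0],"grip":0.35},{"rot":[0,0,0],"offset":[0,0,0],"grip":0},{"rot":[0,0,0],"offset":[0,0,0],"grip":0},{"rot":[0,0,0],"offset":[0,0,0],"grip":0},{"rot":[0,0,0],"offset":[0,0,0],"grip":0}]'

```text
time_s: 50.45
tool_pos: [0.4091, 0.2924, 0.2327]
eef_rot: [-0.047, 0.923, 0.02, 0.382]
ft_force: [-4.2, -5.7, 4.0]
opening: 0.189
```

Request:
carry_out --commands '[{"rot":[0,0.135,0],"offset":[-0.0267,0,0.0018],"grip":0},{"rot":[0,0.135,0],"offset":[-0.0267,0,0.0018],"grip":0},{"rot":[0,0.135,0],"offset":[-0.0267,0,0.0018],"grip":0},{"rot":[0,0.135,0],"offset":[-0.0267,0,0.0018],"grip":0},{"rot":[0,0.135,0],"offset":[-0.0267,0,0.0018],"grip":0},{"rot":[0,0.135,0],"offset":[-0.0267,0,0.0018],"grip":0},{"rot":[0,0.135,0],"offset":[-0.0267,0,0.0018],"grip":0},{"rot":[0,0.135,0],"offset":[-0.0267,0,0.0018],"grip":0}]'

```text
time_s: 51.25
tool_pos: [0.6039, 0.3126, 0.2788]
eef_rot: [-0.051, 0.986, -0.009, -0.156]
ft_force: [-15.9, -4.0, -13.6]
opening: 0.19
```

Request:
carry_out --commands '[{"rot":[0,0,0],"offset":[0,0,0],"grip":0},{"rot":[0,0,0],"offset":[0,0,0],"grip":0}]'

```text
time_s: 51.45
tool_pos: [0.6064, 0.3133, 0.2744]
eef_rot: [-0.051, 0.987, -0.01, -0.154]
ft_force: [-7.2, -2.9, -25.8]
opening: 0.183
```

```bash
cat >> h.py <<'E'
def mom(L=.194):
    s,p,r=st(); F=r.inv().apply(s['ft_force']);T=r.inv().apply(s['ft_torque']); z=r.apply([0,0,1]); print(p,'open',round(s['opening'],3),'F',F.round(1),'M',round(T[1]-L*F[0],3),'lean',np.degrees(np.arcsin(z[0]*np.cos(np.radians(WY))+z[1]*np.sin(np.radians(WY)))).round(1),s['time_s'])
E
python3 -c "
from h import *
mom()"
```

```text
[0.60641135 0.31332073 0.2743687 ] open 0.183 F [-0.8 -2.  26.8] M -0.226 lean -17.7 51.45
```

Request:
carry_out --commands '[{"rot":[0,0,0],"offset":[0,0,0],"grip":0.35},{"rot":[0,0,0],"offset":[0,0,0],"grip":0.35},{"rot":[0,0,0],"offset":[0,0,-0.03],"grip":0.35},{"rot":[0,0,0],"offset":[0,0,-0.04],"grip":0.35},{"rot":[0,-0.131,0],"offset":[0.0352,0,0.0023],"grip":0.35},{"rot":[0,-0.131,0],"offset":[0.0352,0,0.0023],"grip":0.35},{"rot":[0,-0.131,0],"offset":[0.0352,0,0.0023],"grip":0.35},{"rot":[0,-0.131,0],"offset":[0.0352,0,0.0023],"grip":0.35}]'

```text
time_s: 52.25
tool_pos: [0.4871, 0.301, 0.3563]
eef_rot: [-0.051, 0.992, 0.009, 0.119]
ft_force: [0.3, 0.4, 1.0]
opening: 0.349
```

Request:
carry_out --commands '[{"rot":[0,-0.131,0],"offset":[0.0352,0,0.0023],"grip":0.35},{"rot":[0,0,0],"offset":[0,0,0],"grip":0.35},{"rot":[0,0,0],"offset":[0,0,0],"grip":0.35}]'

```text
time_s: 52.55
tool_pos: [0.4525, 0.2968, 0.3447]
eef_rot: [-0.051, 0.982, 0.011, 0.179]
ft_force: [0.3, 0.3, 1.0]
opening: 0.347
```

Run:
```python
from ph import *
mom(); M=strip('m6.npy'); print([[same(M,np.load(f'm{k}.npy'),h) for h in (.05,0,-.05)] for k in (1,5)])
t=wp(.002,20.3,.0225); plan([t],.35)
```

```text
[0.45250781 0.2968353  0.34472996] open 0.347 F [-0.7  0.2 -0.8] M 0.421 lean 20.7 52.55
[[np.float64(0.999), np.float64(0.99), np.float64(0.495)], [np.float64(0.999), np.float64(0.861), np.float64(1.0)]]
[{"rot": [0.0, 0.002, 0.0], "offset": [-0.001, 0.0, 0.036], "grip": 0.35}, {"rot": [0.001, 0.002, -0.001], "offset": [-0.001, -0.001, 0.036], "grip": 0.35}]
2 [0.4822 0.2993 0.2759]
```

Request:
carry_out --commands '[{"rot":[0,0.002,0],"offset":[-0.001,0,0.036],"grip":0.35},{"rot":[0,0.002,0],"offset":[-0.001,-0.001,0.033],"grip":0.35},{"rot":[0,0,0],"offset":[0,0,0],"grip":0.35},{"rot":[0,0,0],"offset":[0,0,0],"grip":0.35},{"rot":[0,0,0],"offset":[0,0,0],"grip":0},{"rot":[0,0,0],"offset":[0,0,0],"grip":0},{"rot":[0,0,0],"offset":[0,0,0],"grip":0},{"rot":[0,0,0],"offset":[0,0,0],"grip":0}]'

```text
time_s: 53.85
tool_pos: [0.4805, 0.2993, 0.2806]
eef_rot: [-0.051, 0.983, 0.01, 0.177]
ft_force: [-2.2, -2.0, 5.9]
opening: 0.182
```

Request:
carry_out --commands '[{"rot":[0,0.131,0],"offset":[-0.0257,0,0.0017],"grip":0},{"rot":[0,0.131,0],"offset":[-0.0257,0,0.0017],"grip":0},{"rot":[0,0.131,0],"offset":[-0.0257,0,0.0017],"grip":0},{"rot":[0,0.131,0],"offset":[-0.0257,0,0.0017],"grip":0},{"rot":[0,0.131,0],"offset":[-0.0257,0,0.0017],"grip":0},{"rot":[0,0,0],"offset":[0,0,0],"grip":0}]'

```text
time_s: 54.45
tool_pos: [0.6072, 0.313, 0.2768]
eef_rot: [-0.05, 0.986, -0.008, -0.159]
ft_force: [-14.5, 0.6, -7.8]
opening: 0.181
```

Request:
carry_out --commands '[{"rot":[0,0,0],"offset":[0,0,0],"grip":0.35},{"rot":[0,0,0],"offset":[0,0,0],"grip":0.35},{"rot":[0,0,0],"offset":[0,0,-0.03],"grip":0.35},{"rot":[0,0,0],"offset":[0,0,-0.04],"grip":0.35},{"rot":[0,-0.131,0],"offset":[0.0348,0,0.0023],"grip":0.35},{"rot":[0,-0.131,0],"offset":[0.0348,0,0.0023],"grip":0.35},{"rot":[0,-0.131,0],"offset":[0.0348,0,0.0023],"grip":0.35},{"rot":[0,-0.131,0],"offset":[0.0348,0,0.0023],"grip":0.35}]'

```text
time_s: 55.25
tool_pos: [0.4887, 0.2999, 0.3563]
eef_rot: [-0.051, 0.992, 0.008, 0.116]
ft_force: [1.0, 0.6, 1.0]
opening: 0.349
```

Request:
carry_out --commands '[{"rot":[0,-0.131,0],"offset":[0.0348,0,0.0023],"grip":0.35},{"rot":[0,0,0],"offset":[0,0,0],"grip":0.35},{"rot":[0,0,0],"offset":[0,0,0],"grip":0.35}]'

```text
time_s: 55.55
tool_pos: [0.4544, 0.2958, 0.3452]
eef_rot: [-0.051, 0.983, 0.01, 0.177]
ft_force: [0.2, -0.4, 0.9]
opening: 0.348
```

Run:
```python
from ph import *
mom(); M=strip('m7.npy'); print([[same(M,np.load(f'm{k}.npy'),h) for h in (.05,0,-.05)] for k in (1,5,6)])
t=wp(.002,-17,.0225,.06); plan([t],.35); print(t[0])
```

```text
[0.45439712 0.29576416 0.34519897] open 0.348 F [-0.5 -0.4 -0.8] M 0.31 lean 20.4 55.55
[[np.float64(0.999), np.float64(0.974), np.float64(0.503)], [np.float64(0.999), np.float64(0.862), np.float64(0.999)], [np.float64(0.999), np.float64(0.983), np.float64(0.999)]]
[{"rot": [0.0, 0.108, 0.0], "offset": [-0.026, 0.0, 0.011], "grip": 0.35}, {"rot": [0.0, 0.109, 0.0], "offset": [-0.027, 0.0, 0.008], "grip": 0.35}, {"rot": [0.0, 0.108, 0.0], "offset": [-0.027, 0.0, 0.005], "grip": 0.35}, {"rot": [0.0, 0.109, 0.0], "offset": [-0.028, 0.0, 0.002], "grip": 0.35}, {"rot": [0.0, 0.108, 0.0], "offset": [-0.028, 0.0, -0.001], "grip": 0.35}, {"rot": [0.001, 0.109, 0.0], "offset": [-0.028, 0.0, -0.003], "grip": 0.35}]
6 [0.6242 0.3139 0.3358]
[0.62379968 0.31426811 0.33633587]
```

Run:
```python
from h import *
def patch(k,hy=0):
    M=np.load(f'm{k}.npy').mean(2).astype(np.float32); X=np.linspace(.026,-.026,156); yy=np.linspace(.008,-.008,24)
    G=np.array([W(x,hy+.0005+y,.092+np.sqrt(.032**2-x**2)) for x in X for y in yy]); uv=proj('top',G).astype(np.float32).reshape(156,24,2); return cv2.remap(M,uv[...,0],uv[...,1],cv2.INTER_CUBIC)
P={k:patch(k) for k in (1,5,6,7)}
for a,b in ((1,6),(1,7),(6,7),(1,5)):
    c=[(np.corrcoef(P[a][30:126].ravel(),P[b][30+s:126+s].ravel())[0,1],s) for s in range(-30,31)]; print(a,b,'shift(1/3mm)',max(c))
L=[]
for k in (1,6,7,5):
    o=P[k]; lo,hi=np.percentile(o,[2,99]); L.append(cv2.resize(np.uint8(np.clip((o-lo)/(hi-lo),0,1)*255),(150,520),interpolation=cv2.INTER_CUBIC))
cv2.imwrite('pics/ones.png',np.hstack(L))
```

```text
1 6 shift(1/3mm) (np.float64(0.9876841842974581), 0)
1 7 shift(1/3mm) (np.float64(0.9851973950358152), 1)
6 7 shift(1/3mm) (np.float64(0.9926121630728082), 0)
1 5 shift(1/3mm) (np.float64(0.8919107475676874), -1)
```

The stop held: trying +37° left the ones picture unchanged (0.985), so it is at 9. I now go down to 7 by two clean single-digit strokes of 36°.

Request:
carry_out --commands '[{"rot":[0,0.113,0],"offset":[-0.03,0,0.0017],"grip":0.35},{"rot":[0,0.113,0],"offset":[-0.03,0,0.0017],"grip":0.35},{"rot":[0,0.113,0],"offset":[-0.03,0,0.0017],"grip":0.35},{"rot":[0,0.113,0],"offset":[-0.03,0,0.0017],"grip":0.35},{"rot":[0,0.113,0],"offset":[-0.03,0,0.0017],"grip":0.35},{"rot":[0,0,0],"offset":[0,0,0.03],"grip":0.35},{"rot":[0,0,0],"offset":[0,0,0],"grip":0.35},{"rot":[0,0,0],"offset":[0,0,0],"grip":0.35}]'

```text
time_s: 56.85
tool_pos: [0.5971, 0.311, 0.325]
eef_rot: [-0.051, 0.993, -0.005, -0.106]
ft_force: [-0.5, 0.4, 0.4]
opening: 0.35
```

Run:
```python
from ph import *
mom(); s,p,r=st()
for l in (-12,): t=wp(.002,l,.0225); plan([t],.35); print(t[0])
```

```text
[0.59710719 0.31098733 0.32496169] open 0.35 F [ 0.5  0.4 -0.3] M -0.276 lean -12.2 56.85
[{"rot": [0.0, -0.003, 0.0], "offset": [-0.002, 0.001, 0.042], "grip": 0.35}]
1 [0.5901 0.3113 0.2835]
[0.58992584 0.31076759 0.28322786]
```

Request:
carry_out --commands '[{"rot":[0,0,0],"offset":[-0.002,0,0.025],"grip":0.35},{"rot":[0,0,0],"offset":[0,0,0.016],"grip":0.35},{"rot":[0,0,0],"offset":[0,0,0],"grip":0.35},{"rot":[0,0,0],"offset":[0,0,0],"grip":0.35},{"rot":[0,0,0],"offset":[0,0,0],"grip":0},{"rot":[0,0,0],"offset":[0,0,0],"grip":0},{"rot":[0,0,0],"offset":[0,0,0],"grip":0},{"rot":[0,0,0],"offset":[0,0,0],"grip":0}]'

```text
time_s: 57.65
tool_pos: [0.5909, 0.3106, 0.2885]
eef_rot: [-0.051, 0.993, -0.004, -0.103]
ft_force: [-0.7, 0.1, 7.2]
opening: 0.179
```

Request:
carry_out --commands '[{"rot":[0,-0.126,0],"offset":[0.0246,0,0.0015],"grip":0},{"rot":[0,-0.126,0],"offset":[0.0246,0,0.0015],"grip":0},{"rot":[0,-0.126,0],"offset":[0.0246,0,0.0015],"grip":0},{"rot":[0,-0.126,0],"offset":[0.0246,0,0.0015],"grip":0},{"rot":[0,-0.126,0],"offset":[0.0246,0,0.0015],"grip":0},{"rot":[0,0,0],"offset":[0,0,0],"grip":0},{"rot":[0,0,0],"offset":[0,0,0],"grip":0}]'

```text
time_s: 58.35
tool_pos: [0.4683, 0.2978, 0.2729]
eef_rot: [-0.051, 0.977, 0.012, 0.206]
ft_force: [-12.0, -0.0, 3.0]
opening: 0.171
```

Request:
carry_out --commands '[{"rot":[0,0,0],"offset":[0,0,0],"grip":0.35},{"rot":[0,0,0],"offset":[0,0,0],"grip":0.35},{"rot":[0,0,0],"offset":[0,0,-0.03],"grip":0.35},{"rot":[0,0,0],"offset":[0,0,-0.03],"grip":0.35},{"rot":[0,0,0],"offset":[0,0,0],"grip":0.35},{"rot":[0,0,0],"offset":[0,0,0],"grip":0.35}]'

```text
time_s: 58.95
tool_pos: [0.4475, 0.2959, 0.3292]
eef_rot: [-0.05, 0.977, 0.012, 0.209]
ft_force: [-0.3, -0.4, -0.9]
opening: 0.347
```

Run:
```python
from ph import *
mom(); M=strip('m8.npy'); print([[same(M,np.load(f'm{k}.npy'),h) for h in (.05,0,-.05)] for k in (7,5)])
t=wp(.002,-12,.0225,.045); plan([t],.35)
```

```text
[0.44751596 0.29586161 0.329162  ] open 0.347 F [ 0.7 -0.3  0.7] M 0.272 lean 24.2 58.95
[[np.float64(0.999), np.float64(0.836), np.float64(0.999)], [np.float64(0.999), np.float64(0.696), np.float64(0.999)]]
[{"rot": [0.0, 0.105, 0.0], "offset": [-0.023, 0.0, 0.01], "grip": 0.35}, {"rot": [0.0, 0.105, 0.0], "offset": [-0.024, 0.0, 0.008], "grip": 0.35}, {"rot": [0.0, 0.105, 0.0], "offset": [-0.025, 0.0, 0.005], "grip": 0.35}, {"rot": [0.0, 0.104, 0.0], "offset": [-0.026, 0.0, 0.003], "grip": 0.35}, {"rot": [0.0, 0.105, 0.0], "offset": [-0.026, 0.0, 0.0], "grip": 0.35}, {"rot": [0.0, 0.104, 0.0], "offset": [-0.025, 0.0, -0.003], "grip": 0.35}]
6 [0.599  0.3113 0.3276]
```

Request:
carry_out --commands '[{"rot":[0,0.105,0],"offset":[-0.023,0,0.01],"grip":0.35},{"rot":[0,0.105,0],"offset":[-0.024,0,0.008],"grip":0.35},{"rot":[0,0.105,0],"offset":[-0.025,0,0.005],"grip":0.35},{"rot":[0,0.104,0],"offset":[-0.026,0,0.003],"grip":0.35},{"rot":[0,0.105,0],"offset":[-0.026,0,0],"grip":0.35},{"rot":[0,0.104,0],"offset":[-0.025,0,-0.003],"grip":0.35},{"rot":[0,0,0],"offset":[0,0,0],"grip":0.35},{"rot":[0,0,0],"offset":[0,0,0],"grip":0.35}]'

```text
time_s: 60.25
tool_pos: [0.6, 0.3115, 0.3258]
eef_rot: [-0.051, 0.993, -0.005, -0.105]
ft_force: [-0.5, -0.2, 0.9]
opening: 0.349
```

Request:
carry_out --commands '[{"rot":[0,0,0],"offset":[0,0,0.025],"grip":0.35},{"rot":[0,0,0],"offset":[0,0,0.02],"grip":0.35},{"rot":[0,0,0],"offset":[0,0,0.002],"grip":0.35},{"rot":[0,0,0],"offset":[0,0,0],"grip":0.35},{"rot":[0,0,0],"offset":[0,0,0],"grip":0},{"rot":[0,0,0],"offset":[0,0,0],"grip":0},{"rot":[0,0,0],"offset":[0,0,0],"grip":0},{"rot":[0,0,0],"offset":[0,0,0],"grip":0}]'

```text
time_s: 61.05
tool_pos: [0.5892, 0.3105, 0.2847]
eef_rot: [-0.051, 0.993, -0.004, -0.103]
ft_force: [-2.8, -0.3, 7.9]
opening: 0.186
```

Request:
carry_out --commands '[{"rot":[0,-0.126,0],"offset":[0.0246,0,0.0015],"grip":0},{"rot":[0,-0.126,0],"offset":[0.0246,0,0.0015],"grip":0},{"rot":[0,-0.126,0],"offset":[0.0246,0,0.0015],"grip":0},{"rot":[0,-0.126,0],"offset":[0.0246,0,0.0015],"grip":0},{"rot":[0,-0.126,0],"offset":[0.0246,0,0.0015],"grip":0},{"rot":[0,0,0],"offset":[0,0,0],"grip":0},{"rot":[0,0,0],"offset":[0,0,0],"grip":0}]'

```text
time_s: 61.75
tool_pos: [0.4681, 0.2979, 0.2699]
eef_rot: [-0.051, 0.976, 0.012, 0.21]
ft_force: [0.8, 1.6, -2.1]
opening: 0.189
```

Request:
carry_out --commands '[{"rot":[0,0,0],"offset":[0,0,0],"grip":0.35},{"rot":[0,0,0],"offset":[0,0,0],"grip":0.35},{"rot":[0,0,0],"offset":[0,0,-0.03],"grip":0.35},{"rot":[0,0,0],"offset":[0,0,-0.03],"grip":0.35},{"rot":[0,0,0],"offset":[0,0,0],"grip":0.35},{"rot":[0,0,0],"offset":[0,0,0],"grip":0.35}]'

```text
time_s: 62.35
tool_pos: [0.4453, 0.2956, 0.3254]
eef_rot: [-0.05, 0.976, 0.012, 0.21]
ft_force: [0.4, 0.5, -0.7]
opening: 0.347
```

Run:
```python
from ph import *
mom(); M=strip('m9.npy'); print([[same(M,np.load(f'm{k}.npy'),h) for h in (.05,0,-.05)] for k in (8,7,5)])
a=wp(.052,38,.023,.05); plan([a],.35); print(a[0])
```

```text
[0.44531678 0.29562184 0.32543173] open 0.347 F [-0.1  0.4  0.8] M 0.487 lean 24.3 62.35
[[np.float64(0.999), np.float64(0.696), np.float64(1.0)], [np.float64(0.999), np.float64(0.864), np.float64(0.999)], [np.float64(0.999), np.float64(0.992), np.float64(0.999)]]
[{"rot": [0.0, -0.081, 0.0], "offset": [0.019, 0.017, 0.005], "grip": 0.35}, {"rot": [0.0, -0.081, 0.0], "offset": [0.02, 0.017, 0.004], "grip": 0.35}, {"rot": [0.001, -0.08, 0.0], "offset": [0.02, 0.016, 0.002], "grip": 0.35}]
3 [0.3935 0.3403 0.2857]
[0.39370434 0.34075634 0.28585065]
```

Ones is back at its earlier -2 picture (0.992), so it reads 7: stop at 9, then two single steps. Now tens, with +54° from its half-way position.

Request:
carry_out --commands '[{"rot":[0,-0.081,0],"offset":[0.019,0.017,0.005],"grip":0.35},{"rot":[0,-0.081,0],"offset":[0.02,0.017,0.004],"grip":0.35},{"rot":[0,-0.08,0],"offset":[0.02,0.016,0.002],"grip":0.35},{"rot":[0,0,0],"offset":[0,0,0],"grip":0.35},{"rot":[0,0,0],"offset":[0,0,0],"grip":0.35},{"rot":[0,0,0],"offset":[0,0,0.03],"grip":0.35},{"rot":[0,0,0],"offset":[0,0,0.018],"grip":0.35},{"rot":[0,0,0],"offset":[0,0,0],"grip":0.35}]'

```text
time_s: 63.65
tool_pos: [0.4244, 0.3427, 0.2472]
eef_rot: [-0.048, 0.945, 0.016, 0.324]
ft_force: [-0.6, -1.0, -0.5]
opening: 0.354
```

Request:
carry_out --commands '[{"rot":[0,0,0],"offset":[0,0,0],"grip":0.35},{"rot":[0,0,0],"offset":[0,0,0],"grip":0},{"rot":[0,0,0],"offset":[0,0,0],"grip":0},{"rot":[0,0,0],"offset":[0,0,0],"grip":0},{"rot":[0,0,0],"offset":[0,0,0],"grip":0}]'

```text
time_s: 64.15
tool_pos: [0.423, 0.3437, 0.2496]
eef_rot: [-0.048, 0.944, 0.018, 0.326]
ft_force: [-4.0, -1.4, 5.6]
opening: 0.182
```

Run:
```python
from ph import *
mom(); a=wp(.052,38,.023); print(a[0])
```

```text
[0.42299915 0.34368011 0.24964877] open 0.182 F [-0.2 -1.  -6.9] M 0.396 lean 38.1 64.15
[0.42432435 0.34392061 0.24645011]
```

Request:
carry_out --commands '[{"rot":[0,0.1346,0],"offset":[-0.0263,0,0.0018],"grip":0},{"rot":[0,0.1346,0],"offset":[-0.0263,0,0.0018],"grip":0},{"rot":[0,0.1346,0],"offset":[-0.0263,0,0.0018],"grip":0},{"rot":[0,0.1346,0],"offset":[-0.0263,0,0.0018],"grip":0},{"rot":[0,0.1346,0],"offset":[-0.0263,0,0.0018],"grip":0},{"rot":[0,0.1346,0],"offset":[-0.0263,0,0.0018],"grip":0},{"rot":[0,0.1346,0],"offset":[-0.0263,0,0.0018],"grip":0},{"rot":[0,0,0],"offset":[0,0,0],"grip":0}]'

```text
time_s: 64.95
tool_pos: [0.5994, 0.3622, 0.2755]
eef_rot: [-0.05, 0.988, -0.008, -0.147]
ft_force: [-6.4, 2.6, -14.0]
opening: 0.187
```

Request:
carry_out --commands '[{"rot":[0,0,0],"offset":[0,0,0],"grip":0},{"rot":[0,0,0],"offset":[0,0,0],"grip":0.35},{"rot":[0,0,0],"offset":[0,0,0],"grip":0.35},{"rot":[0,0,0],"offset":[0,0,-0.03],"grip":0.35},{"rot":[0,0,0],"offset":[0,0,-0.035],"grip":0.35},{"rot":[0,-0.131,0],"offset":[0.0342,0,0.0023],"grip":0.35},{"rot":[0,-0.131,0],"offset":[0.0342,0,0.0023],"grip":0.35},{"rot":[0,-0.131,0],"offset":[0.0342,0,0.0023],"grip":0.35}]'

```text
time_s: 65.75
tool_pos: [0.513, 0.3529, 0.3554]
eef_rot: [-0.051, 0.997, 0.005, 0.062]
ft_force: [-0.1, 1.0, 1.1]
opening: 0.35
```

Request:
carry_out --commands '[{"rot":[0,-0.131,0],"offset":[0.0342,0,0.0023],"grip":0.35},{"rot":[0,-0.131,0],"offset":[0.0342,0,0.0023],"grip":0.35},{"rot":[0,0,0],"offset":[0,0,0],"grip":0.35},{"rot":[0,0,0],"offset":[0,0,0],"grip":0.35}]'

```text
time_s: 66.15
tool_pos: [0.4449, 0.3449, 0.3379]
eef_rot: [-0.051, 0.981, 0.011, 0.188]
ft_force: [0.6, 0.8, 1.3]
opening: 0.355
```

Run:
```python
from ph import *
mom(); M=strip('m10.npy'); print([same(M,np.load('m9.npy'),h) for h in (.05,0,-.05)])
L=[]
for f,hy in (('m1',.05),('m10',.05),('m9',0),('m8',0),('m4',-.05),('m2',-.05)):
    M=np.load(f+'.npy').mean(2).astype(np.float32)
    X=np.linspace(.030,-.030,200); yy=np.linspace(.010,-.010,66); G=np.array([W(x,hy+.0005+y,.092+np.sqrt(.032**2-x**2)) for x in X for y in yy])
    uv=proj('top',G).astype(np.float32).reshape(200,66,2); o=cv2.remap(M,uv[...,0],uv[...,1],cv2.INTER_LANCZOS4); lo,hi=np.percentile(o,[2,99]); o=np.uint8(np.clip((o-lo)/(hi-lo),0,1)*255); o[98:102,:4]=255; o[98:102,-4:]=255
    L.append(cv2.copyMakeBorder(cv2.resize(o,None,fx=1.8,fy=2.2,interpolation=cv2.INTER_CUBIC),0,0,3,3,cv2.BORDER_CONSTANT,value=128))
cv2.imwrite('pics/strips2.png',np.hstack(L))
```

```text
[0.44487748 0.3448569  0.3378926 ] open 0.355 F [-1.1  0.7 -0.9] M 0.534 lean 21.7 66.15
[np.float64(0.301), np.float64(1.0), np.float64(1.0)]
```

View pics/strips2.png

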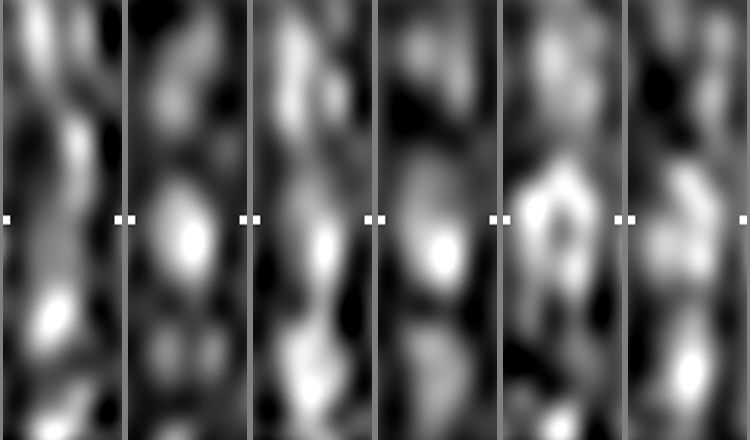

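Strip 2 (tens now) shows 3 at the centre, 2 above at (190,80) and 4 below at (188,352). Strip 3 (ones) shows 7, between 6 and 8. Strip 5 (tenths) shows a clear 0. So the wheels read 3-7-0, and I fetch the guard.

Run:
```python
from h import *
q0=R.from_quat([.67,.742,.0015,.001])
plan([([.42,.345,.40],down(95.9)),([.3907,.3455,.34],q0)],.5)
```

```text
[{"rot": [0.0, 0.094, 0.0], "offset": [0.001, 0.0, -0.017], "grip": 0.5}, {"rot": [0.0, 0.094, 0.0], "offset": [0.002, 0.001, -0.017], "grip": 0.5}, {"rot": [0.0, 0.094, 0.0], "offset": [0.004, 0.0, -0.017], "grip": 0.5}, {"rot": [0.001, 0.094, 0.0], "offset": [0.005, 0.001, -0.017], "grip": 0.5}, {"rot": [0.0, 0.0, 0.112], "offset": [0.002, 0.0, 0.004], "grip": 0.5}, {"rot": [0.0, 0.0, 0.112], "offset": [0.002, 0.0, 0.004], "grip": 0.5}, {"rot": [0.0, 0.0, 0.112], "offset": [0.002, 0.0, 0.004], "grip": 0.5}, {"rot": [0.0, 0.0, 0.112], "offset": [0.002, 0.0, 0.004], "grip": 0.5}]
[{"rot": [0.0, 0.0, 0.112], "offset": [0.002, -0.001, 0.004], "grip": 0.5}, {"rot": [0.0, 0.0, 0.112], "offset": [0.002, -0.001, 0.004], "grip": 0.5}, {"rot": [0.0, 0.0, 0.112], "offset": [0.002, -0.001, 0.004], "grip": 0.5}, {"rot": [-0.001, 0.0, 0.112], "offset": [0.002, -0.001, 0.005], "grip": 0.5}, {"rot": [0.0, 0.0, 0.113], "offset": [0.001, -0.002, 0.004], "grip": 0.5}, {"rot": [-0.001, 0.0, 0.112], "offset": [0.001, -0.002, 0.005], "grip": 0.5}, {"rot": [0.0, 0.0, 0.113], "offset": [0.001, -0.002, 0.004], "grip": 0.5}, {"rot": [-0.001, 0.0, 0.112], "offset": [0.001, -0.002, 0.005], "grip": 0.5}]
[{"rot": [0.0, 0.0, 0.113], "offset": [0.001, -0.002, 0.004], "grip": 0.5}, {"rot": [-0.001, -0.001, 0.112], "offset": [0.001, -0.002, 0.005], "grip": 0.5}]
18 [0.3903 0.3457 0.3395]
```

Request:
carry_out --commands '[{"rot":[0,0.094,0],"offset":[0.001,0,-0.017],"grip":0.5},{"rot":[0,0.094,0],"offset":[0.002,0,-0.017],"grip":0.5},{"rot":[0,0.094,0],"offset":[0.004,0,-0.017],"grip":0.5},{"rot":[0,0.094,0],"offset":[0.005,0,-0.017],"grip":0.5},{"rot":[0,0,0.112],"offset":[0.002,0,0.004],"grip":0.5},{"rot":[0,0,0.112],"offset":[0.002,0,0.004],"grip":0.5},{"rot":[0,0,0.112],"offset":[0.002,0,0.004],"grip":0.5},{"rot":[0,0,0.112],"offset":[0.002,0,0.004],"grip":0.5}]'

```text
time_s: 67.45
tool_pos: [0.4121, 0.3436, 0.3834]
eef_rot: [0.174, 0.985, 0.0, -0.0]
ft_force: [-0.5, 0.1, -0.4]
opening: 0.503
```

Request:
carry_out --commands '[{"rot":[0,0,0.112],"offset":[0.002,-0.001,0.004],"grip":0.5},{"rot":[0,0,0.112],"offset":[0.002,-0.001,0.004],"grip":0.5},{"rot":[0,0,0.112],"offset":[0.002,-0.001,0.004],"grip":0.5},{"rot":[0,0,0.112],"offset":[0.002,-0.001,0.005],"grip":0.5},{"rot":[0,0,0.113],"offset":[0.001,-0.002,0.004],"grip":0.5},{"rot":[0,0,0.112],"offset":[0.001,-0.002,0.005],"grip":0.5},{"rot":[0,0,0.113],"offset":[0.001,-0.002,0.004],"grip":0.5},{"rot":[0,0,0.112],"offset":[0.001,-0.002,0.005],"grip":0.5}]'

```text
time_s: 68.25
tool_pos: [0.3944, 0.3428, 0.3485]
eef_rot: [0.584, 0.812, 0.0, -0.0]
ft_force: [-0.0, -0.3, -0.3]
opening: 0.498
```

Request:
carry_out --commands '[{"rot":[0,0,0.113],"offset":[0.001,-0.002,0.004],"grip":0.5},{"rot":[0,0,0.112],"offset":[0.001,-0.002,0.005],"grip":0.5},{"rot":[0,0,0],"offset":[0,0,0],"grip":0.5},{"rot":[0,0,0],"offset":[0,0,0],"grip":0.5},{"rot":[0,0,0],"offset":[0,0,0],"grip":0.5}]'

```text
time_s: 68.75
tool_pos: [0.39, 0.3436, 0.3399]
eef_rot: [0.669, 0.743, 0.001, -0.0]
ft_force: [0.3, 0.6, 0.0]
opening: 0.497
```

Run:
```python
from h import *
s,p,r=st(); print(p); q0=R.from_quat([.67,.742,.0015,.001]); plan([([.3907,.3455,.26],q0),([.3907,.3455,.2163],q0,.02)],.5)
m=np.load('m10.npy')
# guard rect from colour-free depth is hidden now; use m9-time depth is not stored
```

```text
[0.38999733 0.34362463 0.33992491]
[{"rot": [-0.001, 0.0, 0.001], "offset": [0.001, 0.0, 0.04], "grip": 0.5}, {"rot": [-0.002, -0.001, 0.002], "offset": [0.001, 0.001, 0.04], "grip": 0.5}, {"rot": [0.0, 0.0, 0.0], "offset": [0.0, 0.0, 0.015], "grip": 0.5}, {"rot": [0.0, 0.0, 0.0], "offset": [0.0, 0.0, 0.014], "grip": 0.5}, {"rot": [0.0, 0.0, 0.0], "offset": [0.0, 0.0, 0.015], "grip": 0.5}]
5 [0.391  0.3458 0.2159]
```

Request:
carry_out --commands '[{"rot":[-0.001,0,0.001],"offset":[0.001,0,0.04],"grip":0.5},{"rot":[-0.002,0,0.002],"offset":[0.001,0.001,0.04],"grip":0.5},{"rot":[0,0,0],"offset":[0,0,0.02],"grip":0.5},{"rot":[0,0,0],"offset":[0,0,0.015],"grip":0.5},{"rot":[0,0,0],"offset":[0,0,0.008],"grip":0.5},{"rot":[0,0,0],"offset":[0,0,0],"grip":0.5},{"rot":[0,0,0],"offset":[0,0,0],"grip":0.5}]'

```text
time_s: 69.45
tool_pos: [0.3911, 0.346, 0.2175]
eef_rot: [0.671, 0.742, 0.002, 0.001]
ft_force: [0.0, -0.7, 0.3]
opening: 0.499
```

Request:
carry_out --commands '[{"rot":[0,0,0],"offset":[0,0,0],"grip":0},{"rot":[0,0,0],"offset":[0,0,0],"grip":0},{"rot":[0,0,0],"offset":[0,0,0],"grip":0},{"rot":[0,0,0],"offset":[0,0,0],"grip":0},{"rot":[0,0,0],"offset":[0,0,0],"grip":0}]'

```text
time_s: 69.95
tool_pos: [0.391, 0.346, 0.2179]
eef_rot: [0.671, 0.742, 0.003, 0.001]
ft_force: [-1.1, -1.5, 6.5]
opening: 0.114
```

Request:
carry_out --commands '[{"rot":[0,0,0],"offset":[0,0,-0.01],"grip":0},{"rot":[0,0,0],"offset":[0,0,-0.03],"grip":0},{"rot":[0,0,0],"offset":[0,0,-0.045],"grip":0},{"rot":[0,0,0],"offset":[0,0,-0.045],"grip":0},{"rot":[0,0,0],"offset":[0,0,-0.045],"grip":0},{"rot":[0,0,0],"offset":[0,0,0],"grip":0},{"rot":[0,0,0],"offset":[0,0,0],"grip":0},{"rot":[0,0,0],"offset":[0,0,0],"grip":0}]'

```text
time_s: 70.75
tool_pos: [0.3899, 0.3453, 0.3903]
eef_rot: [0.671, 0.742, 0.0, 0.001]
ft_force: [0.3, 0.1, -1.7]
opening: 0.116
```

Run:
```python
from h import *
s,p,r=st(); print(p,s['eef_rot'],s['opening'],s['ft_force']); q0=R.from_quat([.67,.742,.0015,.001]); plan([([.549,.3054,.395],q0)],0)
```

```text
[0.38987563 0.34530598 0.39028984] [6.70884061e-01 7.41561861e-01 3.64287612e-04 6.71670484e-04] 0.115987212102722 [ 0.30353776  0.07869976 -1.66556652]
[{"rot": [-0.001, 0.0, 0.0], "offset": [-0.014, 0.039, -0.001], "grip": 0}, {"rot": [0.0, 0.0, -0.001], "offset": [-0.014, 0.038, -0.001], "grip": 0}, {"rot": [-0.001, 0.001, 0.0], "offset": [-0.014, 0.039, -0.001], "grip": 0}, {"rot": [0.0, 0.0, -0.001], "offset": [-0.014, 0.038, -0.001], "grip": 0}]
4 [0.5487 0.305  0.3947]
```

Request:
carry_out --commands '[{"rot":[0,0,0],"offset":[-0.014,0.039,0],"grip":0},{"rot":[0,0,0],"offset":[-0.014,0.038,0],"grip":0},{"rot":[0,0,0],"offset":[-0.014,0.039,0],"grip":0},{"rot":[0,0,0],"offset":[-0.014,0.038,0],"grip":0},{"rot":[0,0,0],"offset":[0,0,0],"grip":0},{"rot":[0,0,0],"offset":[0,0,0.02],"grip":0},{"rot":[0,0,0],"offset":[0,0,0],"grip":0},{"rot":[0,0,0],"offset":[0,0,0],"grip":0}]'

```text
time_s: 71.55
tool_pos: [0.5483, 0.3052, 0.3708]
eef_rot: [0.671, 0.742, -0.0, 0.0]
ft_force: [-0.2, 0.1, -1.8]
opening: 0.116
```

Run:
```python
from h import *
s,p,r=st(); print(p,s['eef_rot'],s['opening'],s['ft_force']); q0=R.from_quat([.67,.742,.0015,.001]); plan([([.549,.3054,.32],q0,.012)],0)
```

```text
[0.54826134 0.3051714  0.37075955] [ 6.70764667e-01  7.41670216e-01 -1.57609469e-04  1.63154003e-04] 0.11600305998736123 [-0.21242945  0.11224463 -1.76462454]
[{"rot": [-0.001, 0.0, 0.0], "offset": [0.0, 0.0, 0.01], "grip": 0}, {"rot": [-0.001, 0.0, 0.0], "offset": [0.0, 0.0, 0.01], "grip": 0}, {"rot": [-0.001, 0.0, -0.001], "offset": [0.0, 0.0, 0.01], "grip": 0}, {"rot": [0.0, 0.0, 0.0], "offset": [0.0, 0.0, 0.01], "grip": 0}, {"rot": [-0.001, 0.001, -0.001], "offset": [0.0, 0.001, 0.011], "grip": 0}]
5 [0.5494 0.3053 0.3198]
```

Request:
carry_out --commands '[{"rot":[0,0,0],"offset":[0,0.001,0.015],"grip":0},{"rot":[0,0,0],"offset":[0,0,0.015],"grip":0},{"rot":[0,0,0],"offset":[0,0,0.012],"grip":0},{"rot":[0,0,0],"offset":[0,0,0.004],"grip":0},{"rot":[0,0,0],"offset":[0,0,0],"grip":0},{"rot":[0,0,0],"offset":[0,0,0],"grip":0}]'

```text
time_s: 72.15
tool_pos: [0.5502, 0.3055, 0.3269]
eef_rot: [0.671, 0.742, 0.002, 0.001]
ft_force: [0.2, 0.4, -1.1]
opening: 0.115
```

Request:
carry_out --commands '[{"rot":[0,0,0],"offset":[0,0,0.003],"grip":0},{"rot":[0,0,0],"offset":[0,0,0.003],"grip":0},{"rot":[0,0,0],"offset":[0,0,0],"grip":0},{"rot":[0,0,0],"offset":[0,0,0],"grip":0}]'

```text
time_s: 72.55
tool_pos: [0.5507, 0.3054, 0.3214]
eef_rot: [0.671, 0.741, 0.003, 0.001]
ft_force: [0.8, -0.1, 6.3]
opening: 0.114
```

The rim seems to rest on the curb, about 1.5 mm off in x. I lift slightly, shift back and lower again.

Request:
carry_out --commands '[{"rot":[0,0,0],"offset":[0,0,-0.004],"grip":0},{"rot":[0,0,0],"offset":[0,-0.002,0],"grip":0},{"rot":[0,0,0],"offset":[0,0,0],"grip":0},{"rot":[0,0,0],"offset":[0,0,0.004],"grip":0},{"rot":[0,0,0],"offset":[0,0,0.003],"grip":0},{"rot":[0,0,0],"offset":[0,0,0],"grip":0},{"rot":[0,0,0],"offset":[0,0,0],"grip":0}]'

```text
time_s: 73.25
tool_pos: [0.548, 0.3051, 0.3178]
eef_rot: [0.671, 0.742, 0.002, 0.001]
ft_force: [-1.9, -1.7, 6.0]
opening: 0.113
```

Request:
carry_out --commands '[{"rot":[0,0,0],"offset":[0,0,0],"grip":0.5},{"rot":[0,0,0],"offset":[0,0,0],"grip":0.5},{"rot":[0,0,0],"offset":[0,0,0],"grip":0.5},{"rot":[0,0,0],"offset":[0,0,-0.03],"grip":0.5},{"rot":[0,0,0],"offset":[0,0,-0.04],"grip":0.5},{"rot":[0,0,0],"offset":[0,-0.04,-0.02],"grip":0.5},{"rot":[0,0,0],"offset":[0,-0.045,0],"grip":0.5},{"rot":[0,0,0],"offset":[0,-0.045,0],"grip":0.5}]'

```text
time_s: 74.05
tool_pos: [0.4177, 0.2919, 0.4071]
eef_rot: [0.671, 0.741, 0.002, 0.001]
ft_force: [0.0, 0.5, 0.5]
opening: 0.499
```

Request:
carry_out --commands '[{"rot":[0,0,0],"offset":[-0.02,-0.04,0],"grip":0.5},{"rot":[0,0,0],"offset":[-0.04,-0.02,0],"grip":0.5},{"rot":[0,0,0],"offset":[-0.04,-0.02,0],"grip":0.5},{"rot":[0,0,0],"offset":[0,0,0],"grip":0.5},{"rot":[0,0,0],"offset":[0,0,0],"grip":0.5}]'

```text
time_s: 74.55
tool_pos: [0.3487, 0.184, 0.4068]
eef_rot: [0.671, 0.741, 0.002, 0.001]
ft_force: [0.2, 0.7, -0.0]
opening: 0.5
```

Run:
```python
from h import *
s,p,r=st(); print(p,s['time_s'],s['ft_force'])
C=np.nanmedian([cloud('top',snap('top')[1]) for _ in range(5)],0); q=snap('top')[0]; X,Y,Z=C[...,0],C[...,1],C[...,2]
k=(abs(X-.55)<.08)&(abs(Y-.305)<.13)&(Z>.12)&(Z<.14); print('guard',cv2.minAreaRect(np.float32(C[k][:,:2]*1000)),'z',np.median(Z[k]).round(4))
a=np.radians(WY); lx=(X-WC[0])*np.cos(a)+(Y-WC[1])*np.sin(a); ly=-(X-WC[0])*np.sin(a)+(Y-WC[1])*np.cos(a)
A=np.c_[lx[k],ly[k],np.ones(k.sum())]; c,*_=np.linalg.lstsq(A,Z[k],rcond=None); print('tilt over 84/188 mm (mm)',c[0]*84,c[1]*188)
m=(Z>.03)&(Z<.07)&(lx<-.058)&(lx>-.12)
print('front',np.sort(lx[m&(abs(ly)>.055)&(abs(ly)<.1)])[:6].round(4),'handle',np.sort(lx[m&(abs(ly)<.05)])[:6].round(4))
save(q,'final.png',(180,185,290,275),6)
```

```text
[0.34869994 0.18400225 0.40681219] 74.55 [ 0.1774297   0.65964441 -0.04878411]
guard ((551.5657348632812, 303.9018249511719), (84.37188720703125, 187.97317504882812), 5.7950568199157715) z 0.1317
tilt over 84/188 mm (mm) 0.5628435189314438 -0.24105893706165982
front [-0.0657 -0.0656 -0.0656 -0.0655 -0.0655 -0.0654] handle [-0.0904 -0.0903 -0.09   -0.09   -0.0898 -0.0897]
```

View pics/final.png

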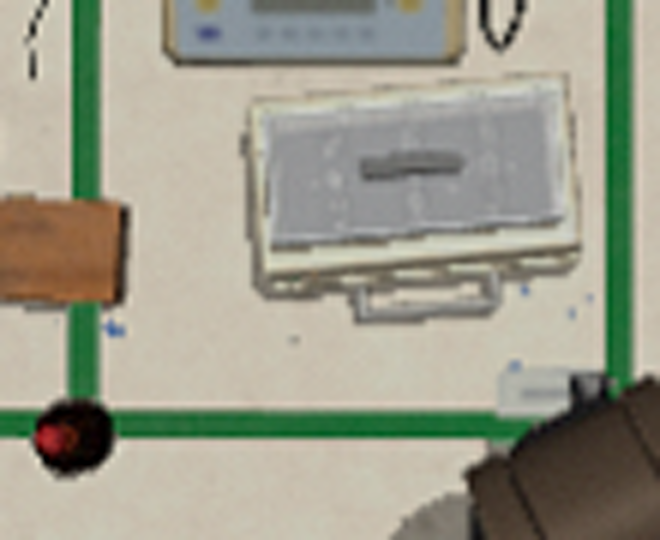

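The guard is flat over the wheels: its top is at 131.7 mm, the same as at the start, it is 2 mm off its starting position (3 mm of play) and its yaw is 5.8°. The drawer is home, with the handle at (430,297). The bottle (75,437) and the wooden case (62,250) stand where they were. I hand in.

```bash
python3 -c "
from h import *
print(order.close_job())"
```

```text
the job is handed in; nothing more can be done
None
```

The job is done and handed in at about 75 s. My last checks show everything as asked, with the limits noted below.

- **Packs:** Only two were on the mat. Both lie flat side by side in the drawer at y = 0 and +52 mm, and I saw them there before closing it.
- **Drawer:** It was pushed home before the guard was touched. At the last check the front was at -65.5 mm and the handle's outer edge at -90.4 mm, which matches the home position. I judged it home from these positions, not from a felt click.
- **Wheels:**
  - **Tens:** 3, read from the enlarged picture with 2 above and 4 below. It rests on its detent.
  - **Ones:** 7. I found its stop at 9, then stepped down twice.
  - **Tenths:** 0, a clear ring in the picture. My torque check for its stop turned out unreliable, because the sensor also shows the hand's tilt. The 0 therefore rests on the pictures (4, then 2, then 0).
- **Digit pictures:** They are coarse, about 4 mm per pixel, and automatic digit fitting was inconclusive. The digits rest on my reading of the averaged views plus the step counts.
- **Guard:** The first lowering caught on the curb, so I lifted it and set it down again. It now sits level at the same height as at the start, about 2 mm from its starting position, within the 3 mm of play.
- **Bystanders:** The bottle and wooden case were not touched and stand where they were in the last picture. The carton was not approached, and I did not check it at the end.

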